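# Fit a sanding drum in the bench spindle

## Robot

A 7-joint arm with a two-finger parallel gripper is mounted at the origin on the work surface. World frame = base frame: x ahead of the robot, y to its left, z up, the work surface at z = 0. Lengths are in mm, angles in rad, forces in N, time in s.
With the tool pointing down it reaches from about 425 to 925 mm from the base axis. Payload 6.8 kg.
Tool frame: the origin (TCP) lies between the finger pads; the fingertips stand robot.tip_extent ahead of it and the grasp point (between the pads) is the TCP (robot.tip_extent is the distance from the TCP to the fingertips, in mm); z points along the fingers, y is the direction in which the jaws open and shut (so a half turn about z gives the same grasp; the last joint's range is limited). The gripper opens to 85 mm and grips with 20 to 120 N. Pads are 22 mm wide; open, the fingers measure 114 mm over their backs; the gripper's body (76 mm by 85 mm) begins 54 mm behind the grasp point. The pads swing forward as they close: fully open they stand 13 mm farther back than shut.
Start: joints at [1.24, 0.477, 0.022, 1.555, -0.011, 1.109, -0.083], TCP at [149.157, -658.331, 220.608] pointing down, gripper open.
Joint ranges: [-2.96, 2.96], [-0.34, 2.1], [-1.41, 1.46], [0.24, 2.44], [-1.37, 4.51], [0.17, 1.92], [-2.96, 2.96]. Speed limits (rad/s): [2.39, 2.39, 3.14, 3.14, 3.14, 3.14, 3.14].

## Interface

Orientations are given as a unit quaternion [w, x, y, z].
In Python, from workcell import robot gives the robot as it stands.
- The arm moves only by the tool servo_tool, never from a script. Its argument "plan" is a list of rows, each an object with "travel": the shift along the tool's x, y, z in mm, a list of three; "rotation": the turn, a rotation vector about the tool's x, y, z in rad, a list of three; "gripper": the opening in per cent of the stroke, from 0 (shut) to 100 (fully open). In form: [{"travel": [tx, ty, tz], "rotation": [ax, ay, az], "gripper": gripper}, ...]. A call has 1 to 20 rows; each row is the pose to reach, as a shift and turn from the pose commanded when the call began, along the tool's axes at that moment; what a row does not reach only later rows make up. A row lasts 1/8 s, in which the tool goes at most 62.5 mm and 10.7 degrees, less where a joint would pass 70% of its speed; a pose out of reach is approached as far as the arm can. A call with a gripper value outside its range is refused whole. The fingers move at their own pace and stop on an object; "squeeze" is the grip in N (left out, the last holds). Time passes only in rows, so rows that repeat a pose let the fingers close. It gives the time, the measured TCP pose, the force and the opening at its end, in the units of the state.
- robot.read_state(): the state, without advancing time (a new reading comes with each control period).
- robot.camera(name): name is "scene" or "side" or "wrist"; returns the picture (420x560x3 uint8, red, green, blue); there is no depth.
- robot.camera_params(name): a dict with "camera_matrix" (3x3 intrinsics, pixels), "dist_coeffs" ([k1, k2, p1, p2, k3] as OpenCV has them; the pictures are not rectified), "extrinsics" (4x4, takes a point from world to camera coordinates). Camera axes: x right, y down, z forward; pixel columns grow to the right and rows downward; lengths in mm; the calibration is good to about 2 mm. A picture is of the moment at which its call begins: read the wrist's pose just before it. camera_params takes no time and is no camera call; for the wrist camera it gives the pose at the moment of the call.
- robot.close_job(): hands the job in, once; it reports no verdict.
The state is a dict: "t": time; "joints": joint angles; "joint_velocities": joint speeds; "effort": joint torques, N m; "ee_pos": TCP position; "tool_rot": TCP orientation; "contact_force": force on the tool from outside, world axes, zero at the start; "moment": the same for the moment, N m; "finger_gap": finger opening in mm.
Only numpy, scipy, OpenCV 4.12 (cv2) and the standard library are available. Lean on these libraries where they do the work, as an engineer would, in place of code of your own. Each camera call takes 0.05 s, during which the arm holds its last target.

## Task

The sanding drum lying in the wooden rest belongs in the bench spindle: set its steel shank fully home in the open collet, then turn the nut clockwise by its red post until it has clamped the shank and comes to its stop, and let go. The slanted blue stand is there to park the drum in while you change your grip. Leave the jar, the tape roll, the screwdriver and the wood offcut close by where they are.

Things in the scene. Friction and masses are not known exactly. Their poses are not given: they have to be found in the camera images.
- drum: Loose sanding drum, about 90 g: steel shank 12 mm across, 42 mm long, end chamfered; then a rust-brown cylinder (head) 26 mm across, 40 mm long. Origin: centre of the shank's free end; z axis runs from there to the head. Starts lying level in the wooden rest, shank towards the robot, axis 42 mm above the bench; balances 50 mm from the shank end. Grip the head near its middle.
- vrest: Fixed wooden rest, base 130 x 60 x 8 mm, origin on the bench. x axis: along the lying drum, shank to head. V ribs at x -40 to -32 (shank) and +19 to +26 mm (head's end). Drum's shank end starts at x -55, head at x -13 to +27 mm. Back board at x 38 to 46 mm, 78 mm high: grip from above (lean at most 10 degrees over it), lift straight up. May swap places with the stand.
- stand: Fixed slanted stand: blue block on a dark post and base 100 x 70 x 10 mm (base centre at x -20 mm). Origin on the bench below the hole's rim. Blind hole 15 mm across, 34 mm deep from its flared rim (23 mm wide, 6 mm high) on a 44 x 44 mm face; it rises outward 35 degrees above level, direction (0.819, 0, 0.574) in the stand's axes: up and away from the robot. A drum set in it stays so, head 8 mm off the rim.
- stand_mouth (a point): Centre of the rim of the stand's slanted hole, 128 mm above the bench; axes those of the stand.
- collet_mouth (a point): Centre of the rim of the brass nut (34 mm square, with a flared round mouth) on the fixed spindle, a grey upright motor 64 mm across on a 140 x 130 mm base. On the vertical spindle axis, 152 mm above the bench. The mouth narrows from 23 mm across to 14.4 mm over its top 6 mm and goes straight down into the collet.
- collet_floor (a point): On the spindle axis, floor of the collet, 38 mm below the mouth: a drum fully home has its shank end here and its head 4 mm clear above the rim.
- nut (a joint): Nut angle, rad: 0 loosest, grows clockwise seen from above, hard stop at 1.6. Starts at 0 to 0.35. Drives four jaws in the collet that meet the shank at about 1.36 and squeeze it from there to the stop. Stiff: 0.4 N m, some 5 N at the post, more once the jaws bite; stays where left. Turned well in, no shank can enter.
- nut_post (a point): Top centre of the round upright red post, 16 mm across, on the nut's arm, 85 mm from the spindle axis, 192 mm above the bench; free for 46 mm above the arm (arm's top at 146 mm). Moves on a circle about the spindle axis: starts roughly on its +y side, goes towards +x as the nut tightens.
- jar: Bystander, leave alone: amber glass jar, 64 mm across, 80 mm tall; origin under its centre
- tape: Bystander, leave alone: roll of white tape lying flat, 90 mm across, 24 mm high; origin under its centre
- screwdriver: Bystander, leave alone: screwdriver lying flat
- offcut: Bystander, leave alone: wooden offcut, 90 x 50 x 30 mm; origin under its centre
Not all that is in view belongs to the job. What is shaped like the drum but green or pink is not meant. What is shaped like the part that bears collet_mouth but turquoise is not meant.

How it is judged:
By the outcome, as a careful person would: the job done as asked, in the order asked, and still so for the second after the job is handed in, with the robot touching nothing.
It also fails if it takes over 72 s, if anything falls off the work surface, if the arm or the gripper's body presses on something with over 40 N, if the wrist force passes 120 N, or if a joint passes its speed limit or range.

## Working session

There is one attempt and no reset: what is moved stays moved. The work goes in short steps, Python scripts to look and compute and a tool call to move; the robot and the scene stay as the last step left them, time stands still between calls to the robot, and variables do not carry over. Pictures are saved under pics/ and viewed, and the job is handed in when it is done.

Besides the shell and the picture viewer there is one more tool, called as name(argument=value, ...), one argument or row to a line, values as JSON. servo_tool: Moves the arm, as the interface text tells. Its arguments: {"type":"object","properties":{"plan":{"type":"array"},"squeeze":{"type":"number"}},"required":["plan"]}

```bash
ls; mkdir -p pics
python3 - <<'E'
from workcell import robot
import cv2,json
print(robot.read_state(), robot.tip_extent)
for n in("scene","side","wrist"):
    p=robot.camera_params(n);im=robot.camera(n)
    cv2.imwrite(f"pics/{n}0.png",im[:,:,::-1]);print(n,{k:__import__('numpy').round(v,3).tolist() for k,v in p.items()})
E
```

```text
pics
{'t': 0.0, 'joints': array([ 1.23991999,  0.47781211,  0.02233256,  1.55644519, -0.01149423,
        1.10926651, -0.08309651]), 'joint_velocities': array([-0.0009203 ,  0.00044423,  0.00067954,  0.00082615,  0.00039366,
       -0.00093454,  0.00012313]), 'effort': array([ 2.82235760e-04, -5.96450472e+01,  1.60754666e+00, -2.81194907e+01,
        1.24232116e-02,  9.33530799e-03,  3.24925929e-05]), 'ee_pos': array([ 148.9887898 , -657.73817241,  219.62017229]), 'tool_rot': array([-8.85812000e-04,  9.93800450e-01,  1.11174871e-01, -1.67542788e-04]), 'contact_force': array([-0.01205116, -0.61942911,  0.0963649 ]), 'moment': array([ 0.02593894,  0.0011642 , -0.00341734]), 'finger_gap': 85.4299926948037} 19.0
scene {'camera_matrix': [[449.535, 0.0, 271.801], [0.0, 449.535, 206.12], [0.0, 0.0, 1.0]], 'dist_coeffs': [0.042, 0.0, 0.0, 0.0, 0.0], 'extrinsics': [[0.483, 0.876, -0.009, -274.683], [0.526, -0.298, -0.796, -135.393], [-0.7, 0.38, -0.605, 1456.954], [0.0, 0.0, 0.0, 1.0]]}
side {'camera_matrix': [[486.604, 0.0, 281.314], [0.0, 486.604, 201.664], [0.0, 0.0, 1.0]], 'dist_coeffs': [-0.089, 0.0, 0.0, 0.0, 0.0], 'extrinsics': [[-0.965, -0.262, -0.002, 512.243], [-0.189, 0.701, -0.688, 149.218], [0.182, -0.664, -0.726, 1159.036], [0.0, 0.0, 0.0, 1.0]]}
wrist {'camera_matrix': [[290.881, 0.0, 278.745], [0.0, 290.881, 205.823], [0.0, 0.0, 1.0]], 'dist_coeffs': [-0.042, 0.0, 0.0, 0.0, 0.0], 'extrinsics': [[0.222, -0.975, -0.002, -673.866], [-0.929, -0.212, 0.304, -39.691], [-0.296, -0.066, -0.953, 379.561], [0.0, 0.0, 0.0, 1.0]]}
```

View pics/scene0.png

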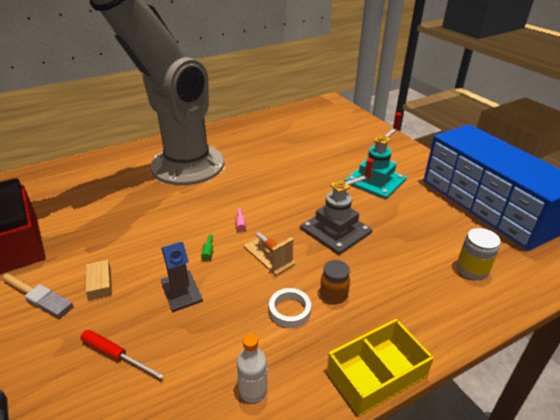

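View pics/side0.png

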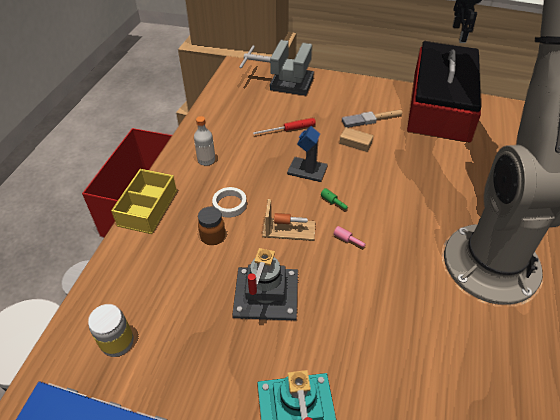

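View pics/wrist0.png

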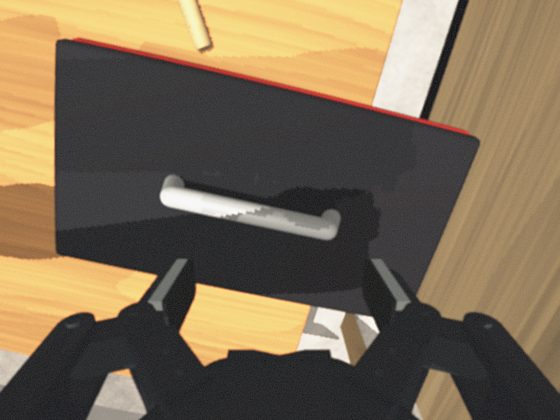

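The scene camera shows the rust drum in the wooden rest at (268,243). The lookalikes are green at (208,247) and pink at (241,219). The grey spindle is at (338,205) and its turquoise lookalike at (378,160). I choose the rust drum and the grey spindle, and I'll check both in enlarged crops.

Run:
```python
import cv2
def crop(n,x,y,w,h,s,o):
    im=cv2.imread(f'pics/{n}.png')[y:y+h,x:x+w]
    cv2.imwrite(f'pics/{o}.png',cv2.resize(im,None,fx=s,fy=s,interpolation=cv2.INTER_CUBIC))
crop('scene0',140,140,270,190,2.9,'c1')
crop('scene0',290,100,120,90,6,'c1b')
crop('side0',210,120,160,120,5,'c2')
crop('side0',210,200,160,120,5,'c3')
```

```text
(no output)
```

View pics/c1.png

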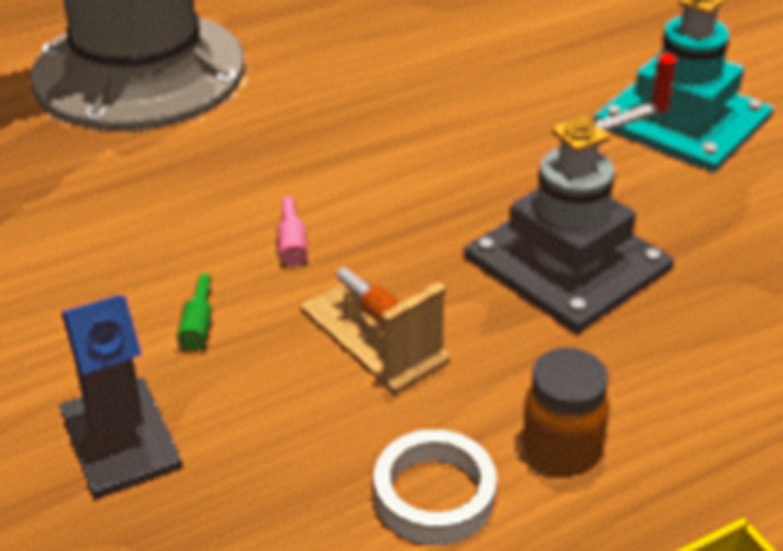

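View pics/c2.png

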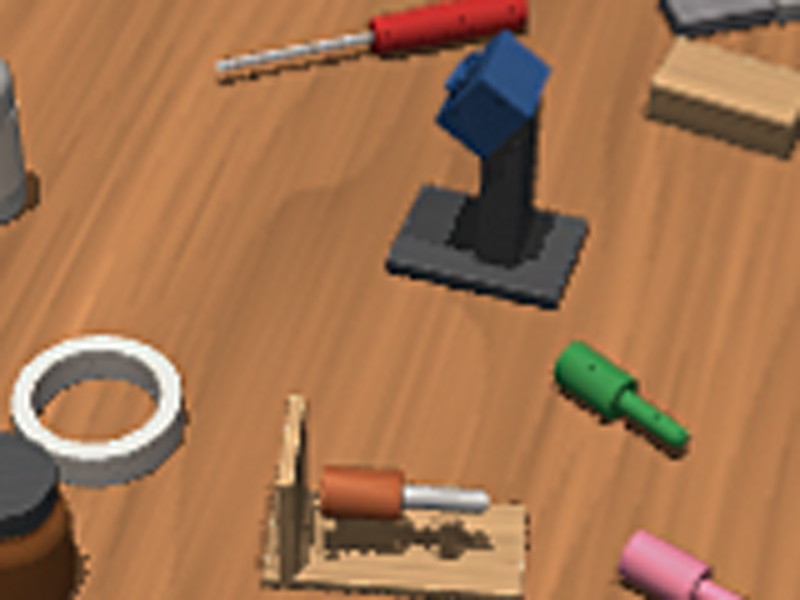

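View pics/c3.png

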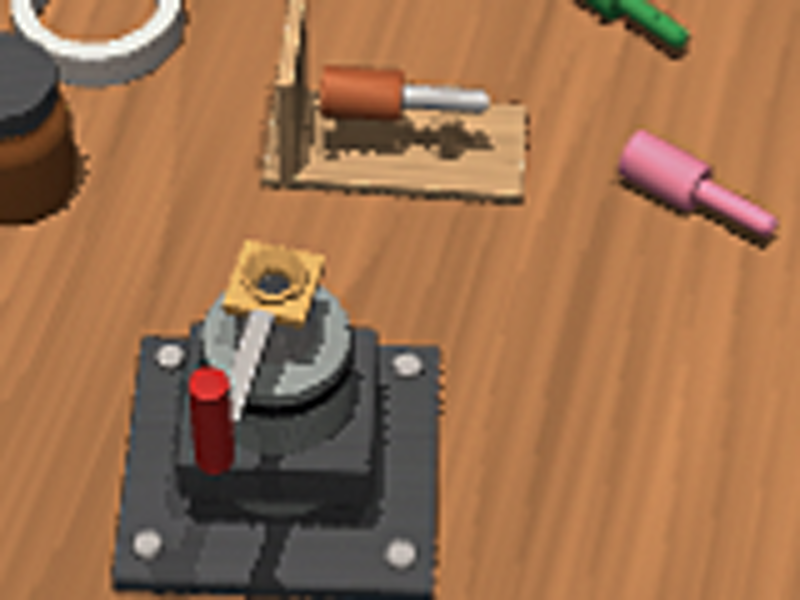

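```bash
cat > h.py <<'E'
import numpy as np, cv2
from workcell import robot
from scipy.spatial.transform import Rotation as R
def ray(P,uv):
    K=P["camera_matrix"];d=P["dist_coeffs"];E=np.array(P["extrinsics"])
    x=cv2.undistortPoints(np.array([[uv]],float),np.array(K),np.array(d))[0,0]
    r=E[:3,:3].T@np.array([x[0],x[1],1]);c=-E[:3,:3].T@E[:3,3];return c,r/np.linalg.norm(r)
def atz(n,uv,z):
    c,r=ray(robot.camera_params(n) if isinstance(n,str) else n,uv);return c+r*(z-c[2])/r[2]
def tri(*obs):
    A=np.zeros((3,3));b=np.zeros(3);L=[]
    for n,uv in obs:
        c,r=ray(robot.camera_params(n) if isinstance(n,str) else n,uv);M=np.eye(3)-np.outer(r,r);A+=M;b+=M@c;L.append((c,r))
    p=np.linalg.solve(A,b);return p,[np.linalg.norm(np.cross(p-c,r)) for c,r in L]
def proj(n,p):
    P=robot.camera_params(n) if isinstance(n,str) else n
    E=np.array(P["extrinsics"]);q,_=cv2.projectPoints(np.array(p,float).reshape(-1,3),cv2.Rodrigues(E[:3,:3])[0],E[:3,3],np.array(P["camera_matrix"]),np.array(P["dist_coeffs"]));return q[:,0]
E
python3 - <<'E'
from h import *
np.set_printoptions(precision=1,suppress=True)
S=lambda x,y:(140+x/2.9,140+y/2.9)
s2=lambda x,y:(210+x/5,120+y/5)
s3=lambda x,y:(210+x/5,200+y/5)
print('mouth',atz('scene',S(581,131),152),atz('side',s3(274,280),152),tri(('scene',S(581,131)),('side',s3(274,280))))
print('post',atz('scene',S(667,59),192),atz('side',s3(210,382),192),tri(('scene',S(667,59)),('side',s3(210,382))))
print('drum shank end',atz('scene',S(343,273),42),atz('side',s2(486,501),42))
print('drum head end',atz('side',s2(325,490),42))
print('stand mouth',atz('scene',S(104,340),128), atz('side',s2(456,77),128))
for n,f,pts in(('base','s',[(62,410),(95,493),(181,462)]),):
    print([atz('scene',S(*p),10 if i<1 else 10) for i,p in enumerate(pts)])
print([atz('side',s2(*p),10) for p in[(388,262),(557,298),(588,228),(430,186)]])
print('rest base',[atz('side',s2(*p),8) for p in[(523,506),(523,590),(265,575)]])
print('spindle base',[atz('side',s3(*p),10) for p in[(170,355),(407,364),(147,543),(401,553)]])
for nm,uv,z in [('jar',(335.5,268),80),('tape',(290,305),24)]: print(nm,atz('scene',uv,z))
E
```

```text
mouth [516.1 219.9 152. ] [503.  229.5 152. ] (array([505.9, 225.8, 144.8]), [np.float64(1.858552875144079), np.float64(1.8585528751439808)])
post [510.4 308.2 192. ] [502.9 310.  192. ] (array([505.1, 310.1, 189.5]), [np.float64(2.2508653791983213), np.float64(2.2508653791981628)])
drum shank end [464.3  19.9  42. ] [459.8  17.4  42. ]
drum head end [538.5  31.1  42. ]
stand mouth [ 534.9 -205.2  128. ] [ 529.  -196.4  128. ]
[array([ 468.2, -233.4,   10. ]), array([ 561. , -237.9,   10. ]), array([ 564.6, -171.5,   10. ])]
[array([ 558.6, -169.9,   10. ]), array([ 460.9, -166.1,   10. ]), array([ 455.7, -227.1,   10. ]), array([ 551.4, -238.7,   10. ])]
rest base [array([446.3, -13.6,   8. ]), array([434.3,  40.5,   8. ]), array([560.6,  64.5,   8. ])]
spindle base [array([571.7, 182.2,  10. ]), array([463.5, 158.2,  10. ]), array([550.1, 280.9,  10. ]), array([441. , 256.5,  10. ])]
jar [683.8  93.5  80. ]
tape [682.9 -18.3  24. ]
```

```bash
cat >> h.py <<'E'
def pose(s=None):
    s=s or robot.read_state();q=s['tool_rot'];return np.array(s['ee_pos']),R.from_quat([q[1],q[2],q[3],q[0]])
def log():
    import json
    s=robot.read_state();open('log.jsonl','a').write(json.dumps({k:np.array(s[k]).tolist() for k in('joints','ee_pos','tool_rot')})+'\n');return s
def to(p,Rm,base=None):
    "travel & rotvec in tool axes from current pose"
    p0,R0=base or pose();return R0.inv().apply(np.array(p)-p0).round(1),(R0.inv()*Rm).as_rotvec().round(4)
def down(yaw): return R.from_matrix(np.array([[np.cos(yaw),np.sin(yaw),0],[np.sin(yaw),-np.cos(yaw),0],[0,0,-1.]]))
E
python3 - <<'E'
from h import *
np.set_printoptions(precision=2,suppress=True)
log()
E=np.array(robot.camera_params('wrist')['extrinsics']);p,Rt=pose()
c=-E[:3,:3].T@E[:3,3]
print('cam in tool',Rt.inv().apply(c-p), (Rt.inv().as_matrix()@E[:3,:3].T))
print(to([470,40,330],down(0.19)))
E
```

```text
cam in tool [  78.     -0.17 -152.66] [[ 0.   -0.95 -0.3 ]
 [ 1.    0.   -0.  ]
 [ 0.   -0.3   0.95]]
(array([ 467.2, -609.8, -109.3]), array([-0.  ,  0.  ,  0.03]))
```

servo_tool(
  plan=[
    {"travel": [467, -610, -109], "rotation": [0, 0, 0.03], "gripper": 100},
    {"travel": [467, -610, -109], "rotation": [0, 0, 0.03], "gripper": 100},
    {"travel": [467, -610, -109], "rotation": [0, 0, 0.03], "gripper": 100},
    {"travel": [467, -610, -109], "rotation": [0, 0, 0.03], "gripper": 100},
    {"travel": [467, -610, -109], "rotation": [0, 0, 0.03], "gripper": 100},
    {"travel": [467, -610, -109], "rotation": [0, 0, 0.03], "gripper": 100},
    {"travel": [467, -610, -109], "rotation": [0, 0, 0.03], "gripper": 100},
    {"travel": [467, -610, -109], "rotation": [0, 0, 0.03], "gripper": 100},
    {"travel": [467, -610, -109], "rotation": [0, 0, 0.03], "gripper": 100},
    {"travel": [467, -610, -109], "rotation": [0, 0, 0.03], "gripper": 100},
    {"travel": [467, -610, -109], "rotation": [0, 0, 0.03], "gripper": 100},
    {"travel": [467, -610, -109], "rotation": [0, 0, 0.03], "gripper": 100},
    {"travel": [467, -610, -109], "rotation": [0, 0, 0.03], "gripper": 100},
    {"travel": [467, -610, -109], "rotation": [0, 0, 0.03], "gripper": 100},
  ],
)

```text
t: 1.9
ee_pos: [470.1, 41.9, 329.7]
tool_rot: [-0.0, 0.995, 0.098, 0.0]
contact_force: [0.0, -1.2, 0.7]
finger_gap: 85.3
```

```bash
cat > snap.py <<'E'
import sys,pickle
from h import *
o=sys.argv[1]; n=sys.argv[2] if len(sys.argv)>2 else 'wrist'
s=log();P=robot.camera_params(n);im=robot.camera(n)
pickle.dump(P,open(f'pics/{o}.pkl','wb'));cv2.imwrite(f'pics/{o}.png',im[:,:,::-1])
print(s['t'],s['ee_pos'].round(1),s['joints'].round(3),s['contact_force'].round(1),round(s['finger_gap'],1))
E
cat > crop.py <<'E'
import sys,cv2
n,x,y,w,h,s,o=sys.argv[1:]
x,y,w,h=map(int,(x,y,w,h))
cv2.imwrite(f'pics/{o}.png',cv2.resize(cv2.imread(f'pics/{n}.png')[y:y+h,x:x+w],None,fx=float(s),fy=float(s),interpolation=cv2.INTER_CUBIC))
E
python3 snap.py w1
```

```text
1.9 [470.1  41.9 329.7] [ 0.372  0.087 -0.624  1.841  0.053  1.23  -1.641] [ 0.  -1.2  0.7] 85.3
```

View pics/w1.png

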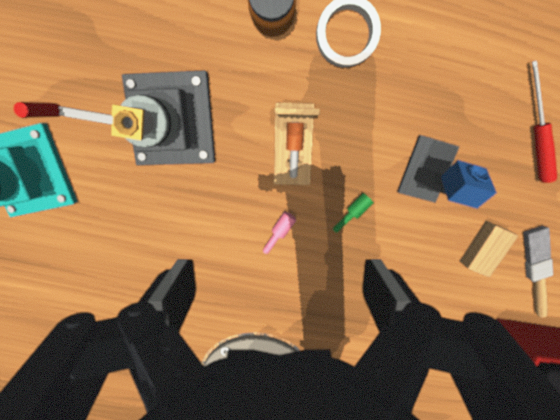

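```bash
python3 crop.py w1 250 90 90 110 6 w1a; python3 crop.py w1 0 60 230 110 3.4 w1b;python3 crop.py w1 380 120 130 100 6 w1c
```

```text
(no output)
```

View pics/w1a.png

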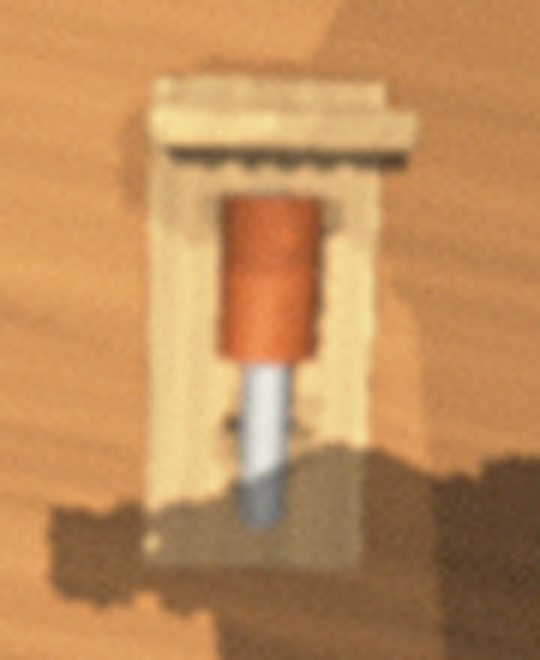

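View pics/w1b.png

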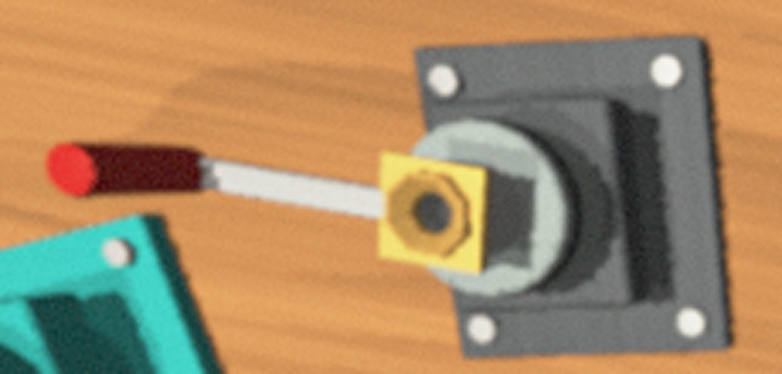

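View pics/w1c.png

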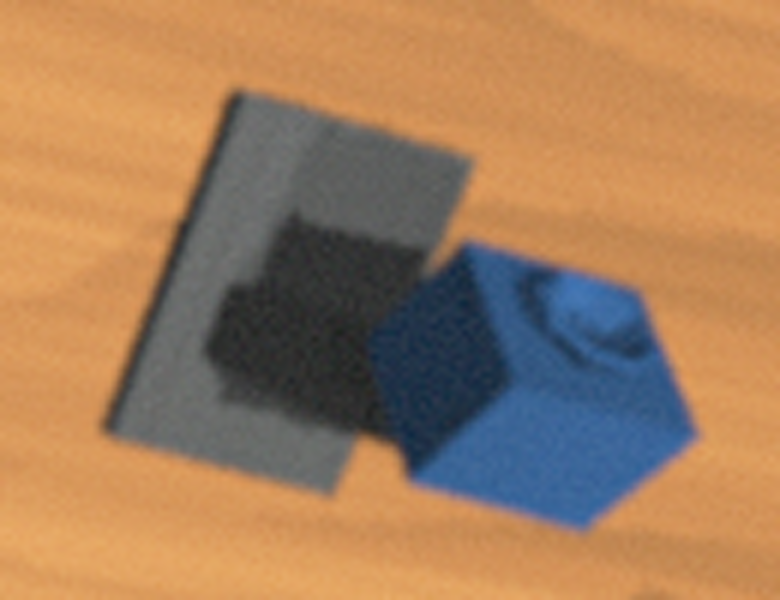

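Run:
```python
from h import *
import pickle
np.set_printoptions(precision=1,suppress=True)
W=pickle.load(open('pics/w1.pkl','rb'))
A=lambda x,y:(250+x/6,90+y/6)
B=lambda x,y:(x/3.4,60+y/3.4)
C=lambda x,y:(380+x/6,120+y/6)
a=atz(W,A(262,527),42);b=atz(W,A(272,197),42);print('shank end',a,'head end',b,np.linalg.norm(b-a),np.arctan2(b[1]-a[1],b[0]-a[0]))
print('junction',atz(W,A(267,362),42))
S=lambda x,y:(140+x/2.9,140+y/2.9)
s3=lambda x,y:(210+x/5,200+y/5);s2=lambda x,y:(210+x/5,120+y/5)
print('mouth',atz(W,B(430,212),152),tri((W,B(430,212)),('scene',S(581,131)),('side',s3(274,280))))
print('post',atz(W,B(70,169),192),tri((W,B(70,169)),('scene',S(667,59)),('side',s3(210,382))))
print('bolts',[atz(W,B(*q),12) for q in[(443,80),(667,71),(482,328),(691,322)]])
print('stand',atz(W,C(592,308),128),tri((W,C(592,308)),('scene',S(104,340))))
print('stand base',[atz(W,C(*q),10) for q in[(240,92),(473,157),(110,432)]])
```

```text
shank end [458.   16.6  42. ] head end [538.6  31.5  42. ] 81.96274273638022 0.18294682624840905
junction [499.4  24.2  42. ]
mouth [505.4 221.5 152. ] (array([505.4, 225.7, 144.6]), [np.float64(1.0000581922182978), np.float64(2.3119898906447482), np.float64(1.4704444343432028)])
post [503.3 308.4 192. ] (array([504.2, 310.4, 189.6]), [np.float64(1.25946804188237), np.float64(2.7725910043489304), np.float64(1.8841606922160223)])
bolts [array([546.9, 288.5,  12. ]), array([569.1, 189.4,  12. ]), array([438.5, 263.5,  12. ]), array([460.6, 164.9,  12. ])]
stand [ 530.1 -201.9  128. ] (array([ 530.1, -204.5,  124. ]), [np.float64(0.38561108375958114), np.float64(0.38561108375949726)])
stand base [array([ 559.7, -170.1,   10. ]), array([ 556.7, -239. ,   10. ]), array([ 463. , -165.1,   10. ])]
```

Run:
```python
from h import *
for z in (120,42): print(to([517,27.5,z],down(0.183)))
```

```text
(array([ 44.2,  21.4, 209.2]), array([-0.    ,  0.0008,  0.0114]))
(array([ 44.3,  21.4, 287.2]), array([-0.    ,  0.0008,  0.0114]))
```

servo_tool(
  plan=[
    {"travel": [44, 21.4, 60], "rotation": [0, 0, 0.011], "gripper": 100},
    {"travel": [44, 21.4, 120], "rotation": [0, 0, 0.011], "gripper": 100},
    {"travel": [44, 21.4, 180], "rotation": [0, 0, 0.011], "gripper": 100},
    {"travel": [44, 21.4, 180], "rotation": [0, 0, 0.011], "gripper": 100},
    {"travel": [44, 21.4, 180], "rotation": [0, 0, 0.011], "gripper": 100},
  ],
)

```text
t: 2.58
ee_pos: [517.6, 26.5, 150.8]
tool_rot: [0.0, 0.996, 0.09, 0.0]
contact_force: [-0.0, -0.7, 1.1]
finger_gap: 85.7
```

```bash
python3 snap.py w2
python3 - <<'E'
from h import *
for z in (120,42): print(to([517,27.5,z],down(0.183)))
import pickle
W=pickle.load(open('pics/w2.pkl','rb'))
print(proj(W,[[458,16.6,42],[538.6,31.5,42],[517,27.5,42]]))
E
```

```text
2.575 [517.6  26.5 150.8] [ 0.305  0.361 -0.577  1.966  0.253  0.884 -1.794] [-0.  -0.7  1.1] 85.7
(array([-1.5, -0.9, 31.9]), array([ 0.0008, -0.0032, -0.002 ]))
(array([ -1.8,  -1. , 109.9]), array([ 0.0008, -0.0032, -0.002 ]))
[[277.84635137 258.28220144]
 [277.64895842 177.93752639]
 [277.7120142  200.91673029]]
```

View pics/w2.png

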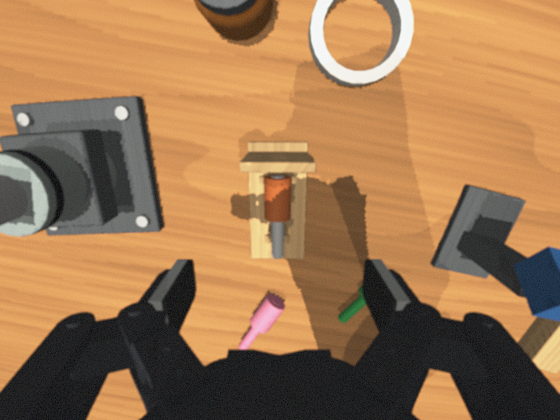

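The drum lies at u≈278, from v≈175 to v≈257, which matches the projected 178 to 258. I'm descending to grip it.

servo_tool(
  plan=[
    {"travel": [-1, -0.5, 50], "rotation": [0, 0, 0], "gripper": 100},
    {"travel": [-1, -0.5, 90], "rotation": [0, 0, 0], "gripper": 100},
    {"travel": [-1, -0.5, 109], "rotation": [0, 0, 0], "gripper": 100},
    {"travel": [-1, -0.5, 109], "rotation": [0, 0, 0], "gripper": 100},
    {"travel": [-1, -0.5, 109], "rotation": [0, 0, 0], "gripper": 0},
    {"travel": [-1, -0.5, 109], "rotation": [0, 0, 0], "gripper": 0},
    {"travel": [-1, -0.5, 109], "rotation": [0, 0, 0], "gripper": 0},
    {"travel": [-1, -0.5, 109], "rotation": [0, 0, 0], "gripper": 0},
    {"travel": [-1, -0.5, 109], "rotation": [0, 0, 0], "gripper": 0},
    {"travel": [-1, -0.5, 109], "rotation": [0, 0, 0], "gripper": 0},
  ],
  squeeze=60,
)

```text
t: 3.88
ee_pos: [519.2, 28.7, 43.7]
tool_rot: [0.0, 0.996, 0.091, 0.003]
contact_force: [-2.6, 0.8, 24.5]
finger_gap: -0.0
```

Run:
```python
from h import *
s=log();print(s['t'],s['ee_pos'],s['tool_rot'],s['contact_force'],s['finger_gap'])
```

```text
3.875 [519.173734    28.65770597  43.68981112] [1.56196216e-05 9.95846971e-01 9.09901341e-02 3.09945062e-03] [-2.64784522  0.8200462  24.45310024] -0.014566441888022209
```

```bash
python3 snap.py w3; python3 snap.py s3 side; python3 snap.py sc3 scene; python3 crop.py s3 210 100 160 120 5 s3c;python3 crop.py sc3 200 160 160 120 5 sc3c
```

```text
3.875 [519.2  28.7  43.7] [ 0.227  0.519 -0.5    2.039  0.394  0.67  -1.919] [-2.6  0.8 24.5] -0.0
3.925 [519.2  28.6  43.7] [ 0.227  0.519 -0.5    2.039  0.394  0.67  -1.919] [-3.2 -0.1 24.7] -0.1
3.975 [519.2  28.6  43.7] [ 0.227  0.519 -0.5    2.039  0.394  0.67  -1.919] [-2.9  0.  24.2] 0.3
```

View pics/w3.png

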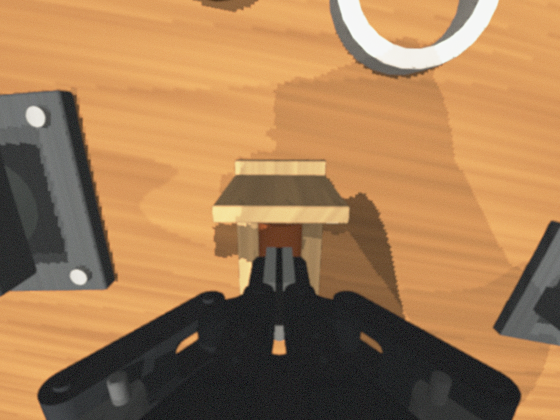

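View pics/s3c.png

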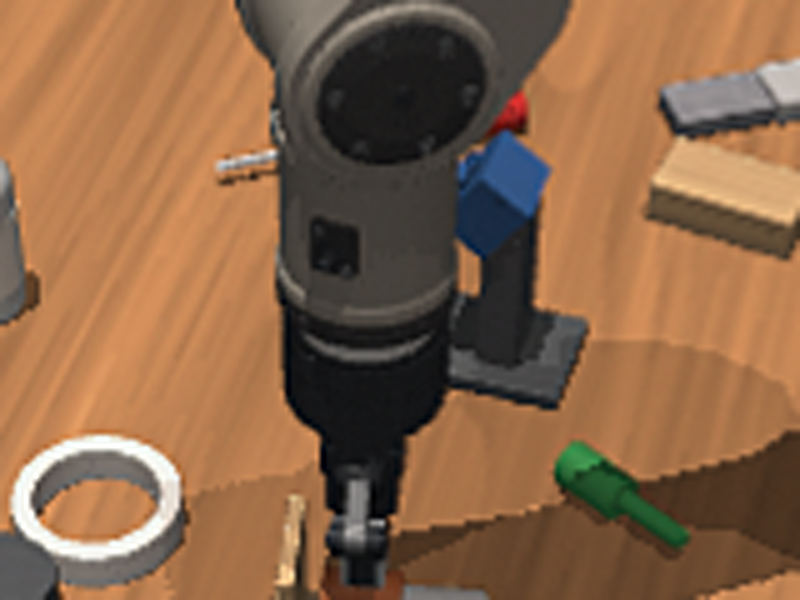

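View pics/sc3c.png

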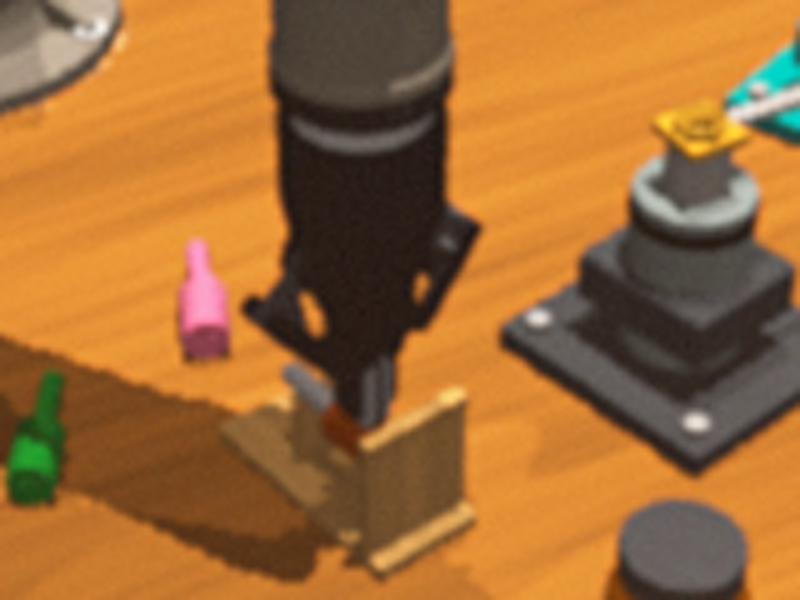

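```bash
python3 - <<'E'
from h import *
p,Rt=pose()
for n,o in(('side',(210,100)),('scene',(200,160))):
  for d in (-20,-10,0,10,19):
    q=p+Rt.apply([0,0,d]);print(n,d,q.round(0),((proj(n,q)[0]-o)*5).round(0))
E
python3 crop.py sc3 250 215 60 45 12 sc3d; python3 crop.py s3 260 180 60 45 12 s3d;python3 crop.py w3 220 190 120 90 6 w3d
```

```text
side -20 [519.  29.  64.] [364. 565.]
side -10 [519.  29.  54.] [364. 578.]
side 0 [519.  29.  44.] [364. 592.]
side 10 [519.  29.  34.] [364. 605.]
side 19 [519.  29.  25.] [364. 617.]
scene -20 [519.  29.  64.] [360. 396.]
scene -10 [519.  29.  54.] [360. 412.]
scene 0 [519.  29.  44.] [360. 427.]
scene 10 [519.  29.  34.] [361. 443.]
scene 19 [519.  29.  25.] [361. 457.]
```

View pics/sc3d.png

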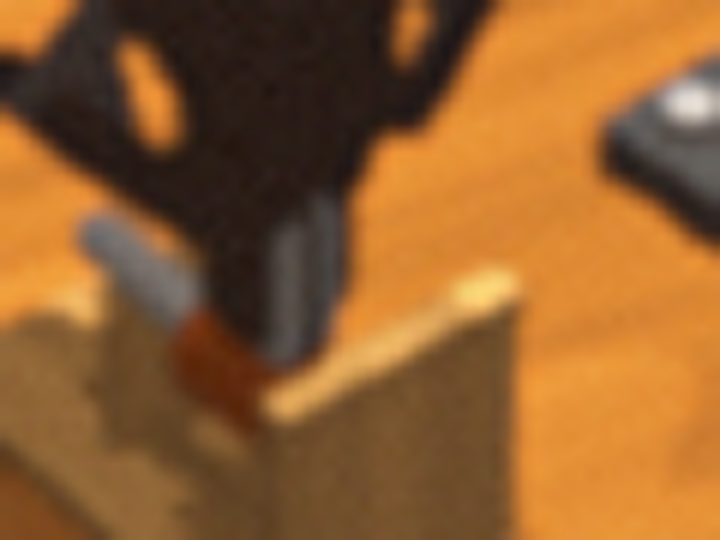

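View pics/s3d.png

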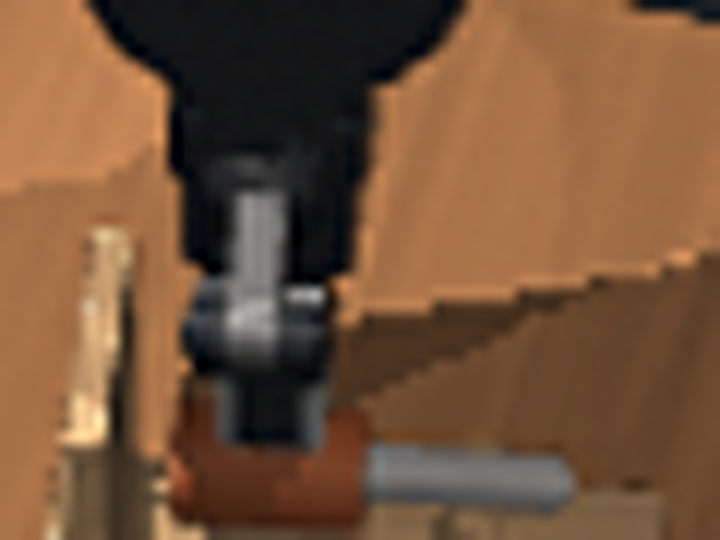

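View pics/w3d.png

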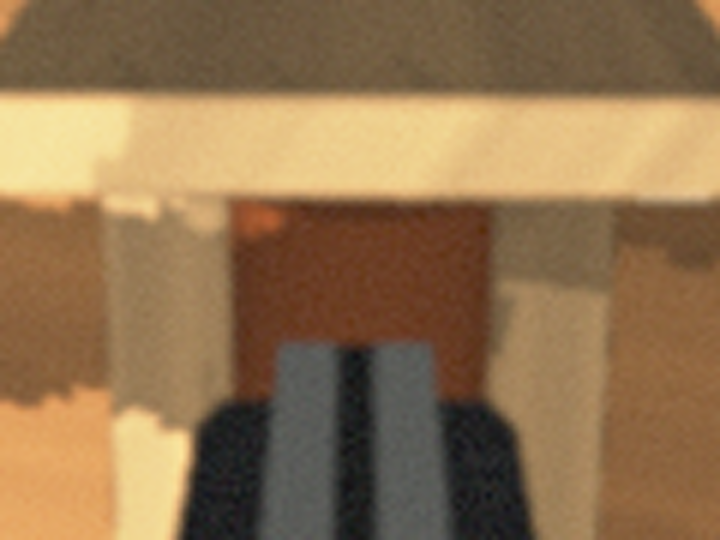

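The fingers closed on top of the drum. Three things agree that the real fingertips sit about 30 mm further back than `tip_extent` says:
- The tips are at v≈247 in the wrist picture.
- The tips are at z≈52 in the side picture.
- They touched the drum's top, at z=55, with the reported TCP at z=43.7.

From here I take the true grasp point as TCP − 30·z_tool. I'll lift, open and go deeper.

servo_tool(
  plan=[
    {"travel": [0, 0, -20], "rotation": [0, 0, 0], "gripper": 0},
    {"travel": [0, 0, -35], "rotation": [0, 0, 0], "gripper": 100},
    {"travel": [0, 0, -35], "rotation": [0, 0, 0], "gripper": 100},
    {"travel": [0, 0, -35], "rotation": [0, 0, 0], "gripper": 100},
    {"travel": [0, 0, -35], "rotation": [0, 0, 0], "gripper": 100},
    {"travel": [0, 0, -35], "rotation": [0, 0, 0], "gripper": 100},
    {"travel": [0, 0, -35], "rotation": [0, 0, 0], "gripper": 100},
  ],
)

```text
t: 4.9
ee_pos: [515.9, 27.6, 75.3]
tool_rot: [-0.0, 0.996, 0.091, -0.0]
contact_force: [1.3, 0.7, -0.2]
finger_gap: 85.4
```

```bash
python3 snap.py w4
python3 - <<'E'
from h import *
import pickle
W=pickle.load(open('pics/w4.pkl','rb'))
p,Rt=pose()
print(proj(W,[[458,16.6,42],[538.6,31.5,42],[517,27.5,42]]))
print(to([517,27.5,11],down(0.183)))
E
```

```text
4.9 [515.9  27.6  75.3] [ 0.256  0.469 -0.532  2.025  0.348  0.737 -1.878] [ 1.3  0.7 -0.2] 85.4
[[279.29487616 303.71237444]
 [279.35798449 199.66693677]
 [279.35005464 230.21896424]]
(array([ 1.1,  0.2, 64.4]), array([-0.0001,  0.0003, -0.0012]))
```

View pics/w4.png

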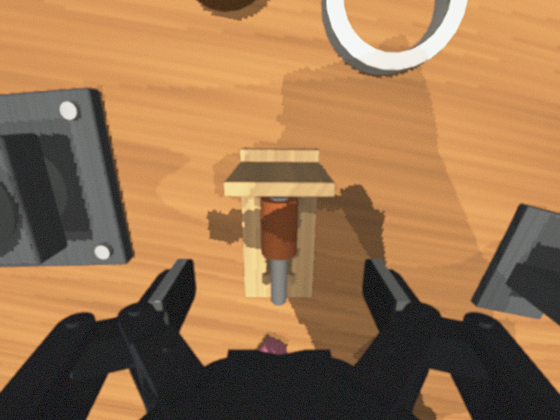

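servo_tool(
  plan=[
    {"travel": [1, 0, 40], "rotation": [0, 0, 0], "gripper": 100},
    {"travel": [1, 0, 64.5], "rotation": [0, 0, 0], "gripper": 100},
    {"travel": [1, 0, 64.5], "rotation": [0, 0, 0], "gripper": 100},
    {"travel": [1, 0, 64.5], "rotation": [0, 0, 0], "gripper": 0},
    {"travel": [1, 0, 64.5], "rotation": [0, 0, 0], "gripper": 0},
    {"travel": [1, 0, 64.5], "rotation": [0, 0, 0], "gripper": 0},
    {"travel": [1, 0, 64.5], "rotation": [0, 0, 0], "gripper": 0},
    {"travel": [1, 0, 64.5], "rotation": [0, 0, 0], "gripper": 0},
  ],
)

```text
t: 5.95
ee_pos: [517.5, 27.9, 11.9]
tool_rot: [0.0, 0.996, 0.091, 0.001]
contact_force: [-1.1, 0.6, 5.3]
finger_gap: 24.2
```

```bash
python3 snap.py w5
```

```text
5.95 [517.5  27.9  11.9] [ 0.201  0.57  -0.469  2.052  0.437  0.614 -1.956] [-1.1  0.6  5.3] 24.2
```

View pics/w5.png

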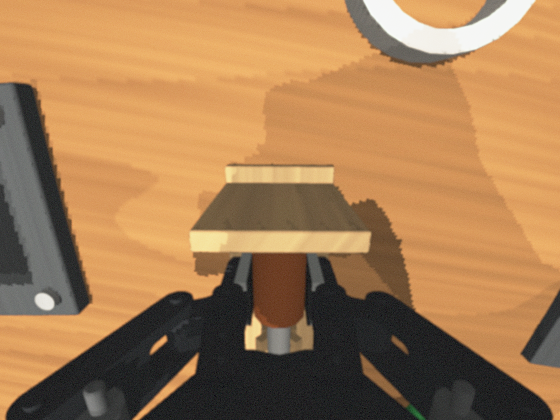

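servo_tool(
  plan=[
    {"travel": [0, 0, -20], "rotation": [0, 0, 0], "gripper": 0},
    {"travel": [0, 0, -60], "rotation": [0, 0, 0], "gripper": 0},
    {"travel": [0, 0, -120], "rotation": [0, 0, 0], "gripper": 0},
    {"travel": [0, 0, -180], "rotation": [0, 0, 0], "gripper": 0},
    {"travel": [0, 0, -220], "rotation": [0, 0, 0], "gripper": 0},
    {"travel": [0, 0, -220], "rotation": [0, 0, 0], "gripper": 0},
  ],
)

```text
t: 6.75
ee_pos: [519.0, 28.1, 234.6]
tool_rot: [0.0, 0.996, 0.091, 0.003]
contact_force: [-0.0, 0.5, -1.9]
finger_gap: 24.7
```

```bash
python3 snap.py w6; python3 snap.py s6 side; python3 snap.py sc6 scene; python3 crop.py s6 220 80 140 105 5.5 s6c;python3 crop.py sc6 200 100 140 105 5.5 sc6c
```

```text
6.75 [519.   28.1 234.6] [ 0.357  0.263 -0.624  1.879  0.178  1.048 -1.729] [-0.   0.5 -1.9] 24.7
6.8 [517.6  27.6 232.3] [ 0.356  0.265 -0.623  1.882  0.179  1.047 -1.729] [-0.4 -0.5 -1.3] 24.3
6.85 [516.6  27.4 230.8] [ 0.356  0.266 -0.623  1.883  0.179  1.047 -1.729] [-0.2 -0.5 -1.6] 24.5
```

View pics/w6.png

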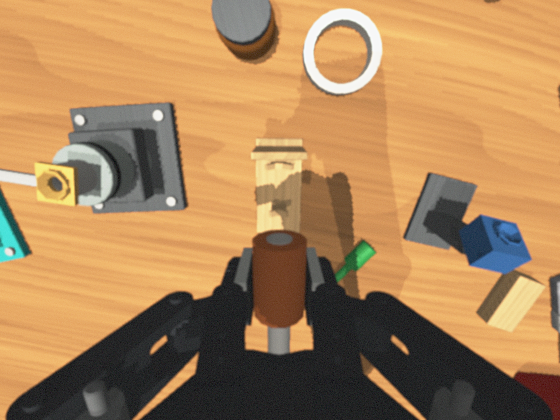

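View pics/s6c.png

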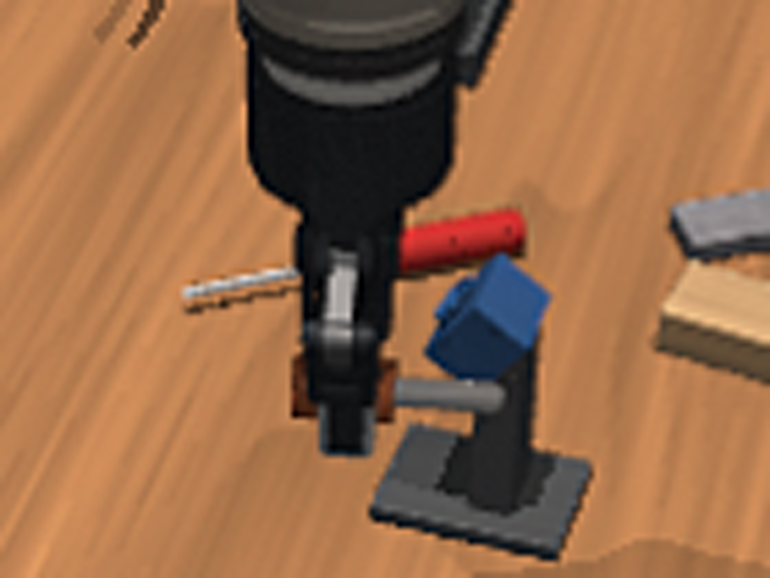

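View pics/sc6c.png

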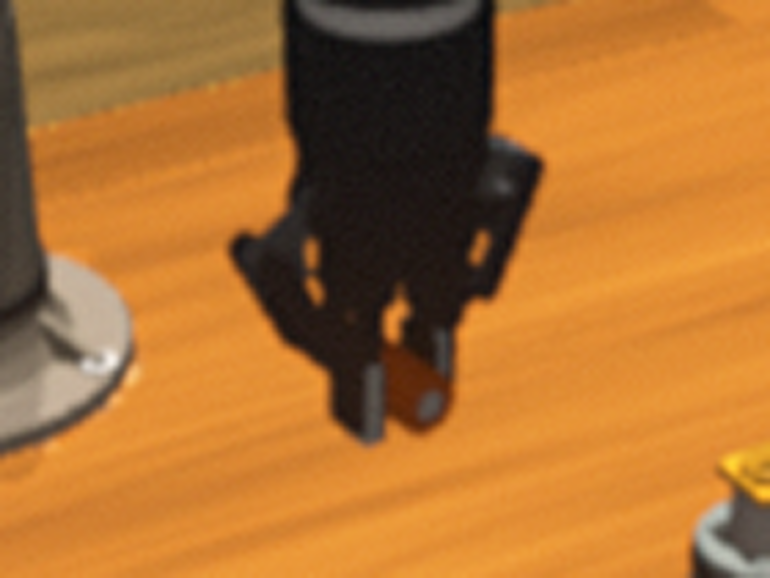

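```bash
cat > fit.py <<'E'
import json,itertools,numpy as np
from scipy.optimize import least_squares
from scipy.spatial.transform import Rotation as R
L=[json.loads(l) for l in open('log.jsonl')]
Q=np.array([l['joints'] for l in L]);P=np.array([l['ee_pos'] for l in L]);W=np.array([l['tool_rot'] for l in L]);RT=R.from_quat(W[:,[1,2,3,0]])
print(len(Q))
AX='zyzyzyz'
best=[]
for s in itertools.product([1,-1],repeat=7):
    C=None
    Rc=R.identity(len(Q))
    for i in range(7): Rc=Rc*R.from_rotvec(np.outer(s[i]*Q[:,i],{'z':[0,0,1],'y':[0,1,0]}[AX[i]]))
    # RT = A * Rc * B ; A=Rz(a), B=any
    def f(v): 
        return (RT.inv()*R.from_euler('z',v[0])*Rc*R.from_rotvec(v[1:4])).as_rotvec().ravel()
    b=min((least_squares(f,[a0,*b0]) for a0 in(0,1.5,3.1,-1.5) for b0 in((0,0,.1),(0,0,1.6),(3.1,0,0),(0,3.1,0))),key=lambda r:r.cost)
    best.append((b.cost,s,b.x))
best.sort(key=lambda t:t[0])
for b in best[:4]: print(b)
E
python3 fit.py
```

```text
Still running in the background as job /tmp/bash_jobs.1000/4aac3e8ff40a (pid 1031). You'll get a notice when it ends.
```

```bash
kill -- -$(cat /tmp/bash_jobs.1000/4aac3e8ff40a/pid); export OMP_NUM_THREADS=2
python3 - <<'E'
s=open('fit.py').read()
s=s.replace("itertools.product([1,-1],repeat=7)","[(a,1,b,c2,c,c3,d) for a in(1,-1) for b in(1,-1) for c in(1,-1) for d in (1,-1) for c2 in(1,-1) for c3 in (1,-1)]")
s=s.replace("for a0 in(0,1.5,3.1,-1.5) for b0 in((0,0,.1),(0,0,1.6),(3.1,0,0),(0,3.1,0))","for a0 in(0.1,3.1) for b0 in((0,0,.1),(0,0,3))").replace("[a0,*b0])","[a0,*b0],max_nfev=30)")
open('fit.py','w').write(s)
E
time timeout 300 python3 fit.py
```

```text
12
(np.float64(1.0333054007177202e-23), (-1, 1, -1, 1, -1, 1, -1), array([ 1.55545556e-14, -2.04769078e-13, -4.07716372e-13,  1.57079633e+00]))
(np.float64(0.003325892707247173), (1, 1, 1, 1, 1, 1, 1), array([ 3.01691399e-02,  2.98902726e-04, -2.98899628e-04, -1.91350897e+00]))
(np.float64(0.44274868231099257), (-1, 1, -1, -1, 1, 1, 1), array([-0.07650371, -2.18774933, -2.76798651,  0.92600202]))
(np.float64(0.46231453835500474), (1, 1, 1, -1, -1, 1, -1), array([-0.1862561 , -2.05886368,  1.36064721,  0.41106295]))
real	0m10.463s
user	0m10.251s
sys	0m0.176s
```

```bash
cat > kin.py <<'E'
import json,numpy as np
from scipy.optimize import least_squares
from scipy.spatial.transform import Rotation as R
SG=[-1,1,-1,1,-1,1,-1];AXV=[[0,0,1],[0,1,0]]*3+[[0,0,1]]
LO=np.array([-2.96,-.34,-1.41,.24,-1.37,.17,-2.96]);HI=np.array([2.96,2.1,1.46,2.44,4.51,1.92,2.96])
def rots(q):
    Rc=np.eye(3);o=[]
    for i in range(7):
        Rc=Rc@R.from_rotvec(SG[i]*q[i]*np.array(AXV[i])).as_matrix();o.append(Rc)
    return o
B=R.from_euler('z',np.pi/2).as_matrix()
def load():
    return [json.loads(l) for l in open('log.jsonl')]
def fitlen(cols):
    A=[];b=[]
    for l in load():
        o=[np.eye(3)]+rots(l['joints']);M=np.hstack(o)
        A.append(M[:,cols]);b.append(l['ee_pos'])
    A=np.vstack(A);b=np.hstack(b);x,res,rk,sv=np.linalg.lstsq(A,b,rcond=None);return x,np.abs(A@x-b).max(),rk,sv
E
python3 - <<'E'
from kin import *
np.set_printoptions(precision=2,suppress=True)
# cols: index 3*i+axis; use base z, after j2 x,y,z ; after j4 xyz; j6 xyz; j7 z folded
for cols in ([2,6,7,8,9,10,12,13,14,15,16,18,19,20],[2,8,12,14,18,20],[2,7,8,12,14,18,20,9,15],[2,8,12,14,18,20,7,13,19],[2,6,8,12,14,18,20]):
    x,e,rk,sv=fitlen(cols);print(cols,x,e,rk,sv[-3:])
E
```

```text
[2, 6, 7, 8, 9, 10, 12, 13, 14, 15, 16, 18, 19, 20] [287.1    0.   -30.5  541.75  -0.   -15.7   -0.   -15.7  472.54   0.
  -0.18   0.    -0.18 337.69] 7.958078640513122e-13 12 [0.01 0.   0.  ]
[2, 8, 12, 14, 18, 20] [1103.28  760.53   66.4   523.58   90.11 1278.38] 68.2971429665563 6 [0.54 0.31 0.01]
[2, 7, 8, 12, 14, 18, 20, 9, 15] [426.62 -66.92 475.6  -65.25 467.01 -16.   446.76   5.61  32.46] 4.190535161592919 9 [0.23 0.17 0.01]
[2, 8, 12, 14, 18, 20, 7, 13, 19] [287.1  541.75   0.   472.54   0.   337.69 -30.5  -31.4   -0.35] 6.821210263296962e-13 9 [0.17 0.08 0.01]
[2, 6, 8, 12, 14, 18, 20] [166.2   89.99 563.64  27.47 444.94  56.45 204.87] 59.93046584910314 7 [0.52 0.25 0.01]
```

```bash
cat >> kin.py <<'E'
LEN,_,_,_=fitlen([2,8,12,14,18,20,7,13,19])
def fk(q):
    o=rots(q);d1,z2,x4,z4,x6,z6,y2,y4,y6=LEN
    return np.array([0,0,d1])+o[1]@[0,y2,z2]+o[3]@[0,y4,z4]+o[5]@[0,y6,z6], o[6]@B
def ik(p,Rm,q0,n=6,margin=.03,seed=0):
    rng=np.random.default_rng(seed);best=None
    for k in range(n):
        s=np.clip(q0 if k==0 else q0+rng.normal(0,.7,7),LO+.1,HI-.1)
        f=lambda q:(lambda a:np.hstack([(a[0]-p)/100,R.from_matrix(a[1].T@Rm).as_rotvec(),.003*(q-q0)]))(fk(q))
        r=least_squares(f,s,bounds=(LO+margin,HI-margin),max_nfev=60)
        e=np.linalg.norm(r.fun[:6])
        if e<.01:
            c=np.abs(r.x-q0).max()
            if best is None or c<best[1]: best=(r.x,c,e)
    return best
def mk(z,y):
    z=np.array(z)/np.linalg.norm(z);y=np.array(y)-np.dot(y,z)*z;y/=np.linalg.norm(y)
    return np.column_stack([np.cross(y,z),y,z])
E
cat > scan.py <<'E'
from kin import *
from workcell import robot
np.set_printoptions(precision=2,suppress=True)
q0=np.array(robot.read_state()['joints'])
yaw=-0.048;Z=R.from_euler('z',yaw).as_matrix()
u=Z@[.819,0,.574];sy=Z@[0,1,0];M=np.array([530.,-202.5,128])
def perp(): return mk(Z@[.574,0,-.819],-sy)
Rp=perp();print(Rp)
def park(s): # grip1, shank end at M+s*u beyond; bottom s=-34
    return M+u*(s+60.5)+30*Rp[:,2]
for s in(20,-34): r=ik(park(s),Rp,q0);print('park',s,park(s),r); 
C=np.array([505.,225.5,152])
for phi in(0,15,30,45,55):
  for fl in(1,-1):
    a=np.radians(phi);z=Z@[-np.sin(a),0,-np.cos(a)]
    R2=mk(z,-fl*sy);G=M+u*28
    r2=ik(G+30*z,R2,q0,8)
    if r2 is None: print(phi,fl,'no regrip');continue
    out=[]
    for psi in range(-180,180,20):
        # rotate so u->vertical then yaw
        Y=R.from_rotvec(sy*-np.radians(55)).as_matrix()
        assert np.allclose(Y@u,[0,0,1],atol=1e-2)
        R3=R.from_euler('z',psi,degrees=True).as_matrix()@Y@R2
        p=C+[0,0,4+20-0]+30*R3[:,2]
        r3=ik(p,R3,r2[0],4)
        if r3 is not None: out.append((psi,round(r3[1],2)))
    print(phi,fl,r2[0],round(r2[1],2),out,flush=True)
E
timeout 570 python3 scan.py
```

```text
[[ 0.82 -0.05  0.57]
 [-0.04 -1.   -0.03]
 [ 0.57  0.   -0.82]]
park 20 [ 613.05 -206.49  149.64] (array([ 1.01,  0.45, -0.84,  2.12,  1.06,  0.2 , -2.3 ]), np.float64(0.8836061503769768), np.float64(0.00013577077186927537))
park -34 [ 568.88 -204.37  118.64] (array([ 1.14,  0.5 , -0.96,  2.22,  1.57,  0.22, -2.75]), np.float64(1.3949414197499646), np.float64(0.00017100015690478074))
0 1 [ 0.59  0.5  -0.44  1.84  0.27  0.87 -1.61] 0.23 [(-180, np.float64(2.11)), (-160, np.float64(3.0)), (-140, np.float64(3.27)), (-40, np.float64(2.46)), (80, np.float64(1.08)), (100, np.float64(1.38)), (120, np.float64(1.56)), (140, np.float64(1.73)), (160, np.float64(1.92))]
0 -1 [ 1.03  0.74 -1.13  1.81  0.76  1.1   1.15] 2.88 [(-180, np.float64(3.26)), (-160, np.float64(2.89)), (-140, np.float64(2.63)), (-120, np.float64(2.61)), (-100, np.float64(2.55)), (-80, np.float64(2.45)), (-60, np.float64(2.36)), (-40, np.float64(2.26)), (-20, np.float64(2.13)), (0, np.float64(1.92)), (60, np.float64(1.77)), (80, np.float64(1.47)), (100, np.float64(1.77)), (160, np.float64(3.43))]
15 1 [ 0.51  0.62 -0.41  1.
[... 2940 characters left out ...]
(1.13)), (0, np.float64(1.01)), (20, np.float64(0.95)), (40, np.float64(0.95)), (60, np.float64(0.95)), (80, np.float64(0.96)), (100, np.float64(0.94)), (120, np.float64(0.95)), (140, np.float64(1.29)), (160, np.float64(1.59))]
55 -1 [0.11 0.97 0.14 1.23 0.05 1.89 1.76] 3.49 [(-180, np.float64(3.73)), (-160, np.float64(2.88)), (-140, np.float64(2.78)), (-120, np.float64(2.56)), (-100, np.float64(2.28)), (-80, np.float64(2.02)), (-60, np.float64(1.73)), (-40, np.float64(1.43)), (-20, np.float64(1.12)), (0, np.float64(1.02)), (20, np.float64(0.98)), (40, np.float64(0.97)), (60, np.float64(0.97)), (80, np.float64(0.97)), (100, np.float64(0.94)), (120, np.float64(0.97)), (140, np.float64(1.18))]
```

```bash
cat > scan2.py <<'E'
from kin import *
from workcell import robot
np.set_printoptions(precision=2,suppress=True)
q0=np.array(robot.read_state()['joints'])
yaw=-0.048;Z=R.from_euler('z',yaw).as_matrix()
u=Z@[.819,0,.574];sy=Z@[0,1,0];M=np.array([530.,-202.5,128])
R0=mk(Z@[.574,0,-.819],-sy)
for rho in range(-90,91,15):
    Rp=R.from_rotvec(u*np.radians(rho)).as_matrix()@R0
    a=ik(M+u*(25+60.5)+30*Rp[:,2],Rp,q0,6,.1)
    if a is None: print(rho,'none');continue
    b=ik(M+u*(-34+60.5)+30*Rp[:,2],Rp,a[0],6,.1)
    print(rho,Rp[:,2],a[0],round(a[1],2),b and (b[0],round(b[1],2)),flush=True)
E
timeout 570 python3 scan2.py
```

```text
-90 [-0.05 -1.    0.  ] [-0.96  1.39  1.08  1.86  0.51  0.9  -2.86] 1.7 (array([-1.03,  1.49,  1.09,  1.95,  0.4 ,  0.82, -2.86]), np.float64(0.11))
-75 [ 0.1  -0.97 -0.21] [-1.    1.23  1.09  1.99  0.57  0.65 -2.86] 1.71 (array([-1.07,  1.33,  1.11,  2.09,  0.46,  0.55, -2.86]), np.float64(0.11))
-60 [ 0.25 -0.88 -0.41] [-1.03  1.1   1.16  2.11  0.55  0.37 -2.74] 1.78 (array([-1.08,  1.18,  1.15,  2.22,  0.54,  0.27, -2.83]), np.float64(0.11))
-45 none
-30 none
-15 [ 0.54 -0.29 -0.79] [ 1.15  0.7  -1.31  2.14  1.66  0.86 -2.86] 1.48 None
0 [ 0.57 -0.03 -0.82] [ 1.09  0.5  -0.96  2.11  1.16  0.27 -2.37] 0.98 (array([ 1.19,  0.54, -1.03,  2.22,  1.57,  0.27, -2.73]), np.float64(0.41))
15 [ 0.57  0.23 -0.79] [ 1.21  0.58 -0.96  2.02 -0.02  0.29 -1.07] 0.85 (array([ 1.41,  0.73, -1.18,  2.12,  0.66,  0.27, -1.64]), np.float64(0.68))
30 [ 0.52  0.48 -0.71] [ 1.4   0.86 -1.2   1.9   0.11  0.53 -1.03] 1.05 (array([ 1.49,  0.91, -1.23,  2.  ,  0.19,  0.47, -1.04]), np.float64(0.1))
45 [ 0.44  0.69 -0.58] [ 1.41  1.02 -1.21  1.76 -0.04  0.77 -0.82] 1.05 (array([ 1.49,  1.05, -1.2 ,  1.86, -0.02,  0.72, -0.77]), np.float64(0.1))
60 [ 0.33  0.85 -0.41] [ 1.35  1.12 -1.13  1.62 -0.21  1.02 -0.64] 1.09 (array([ 1.42,  1.15, -1.11,  1.72, -0.19,  0.99, -0.58]), np.float64(0.09))
75 [ 0.19  0.96 -0.21] [ 1.25  1.21 -1.02  1.47 -0.37  1.29 -0.51] 1.22 (array([ 1.32,  1.23, -1.01,  1.57, -0.33,  1.26, -0.46]), np.float64(0.09))
90 [0.05 1.   0.  ] [ 1.18  1.35 -1.04  1.33 -0.4   1.53 -0.52] 1.21 (array([ 1.25,  1.37, -1.01,  1.42, -0.36,  1.5 , -0.46]), np.float64(0.1))
```

```bash
python3 crop.py w6 400 160 140 120 5.5 w6c; python3 crop.py w6 0 130 130 80 6 w6d; python3 crop.py scene0 150 225 60 80 10 sc0s
```

```text
(no output)
```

View pics/w6c.png

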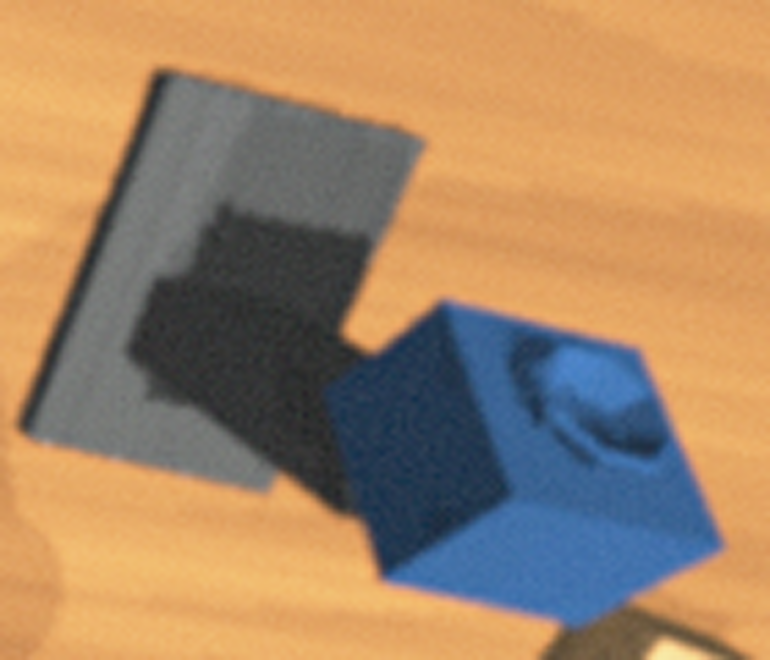

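View pics/w6d.png

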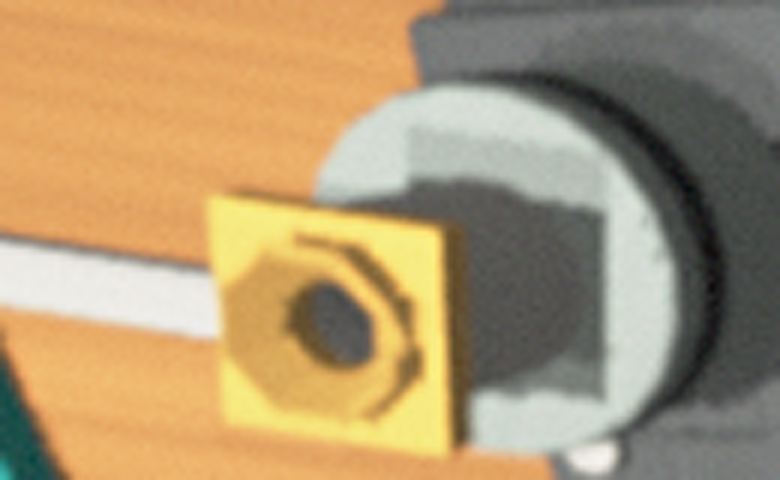

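View pics/sc0s.png

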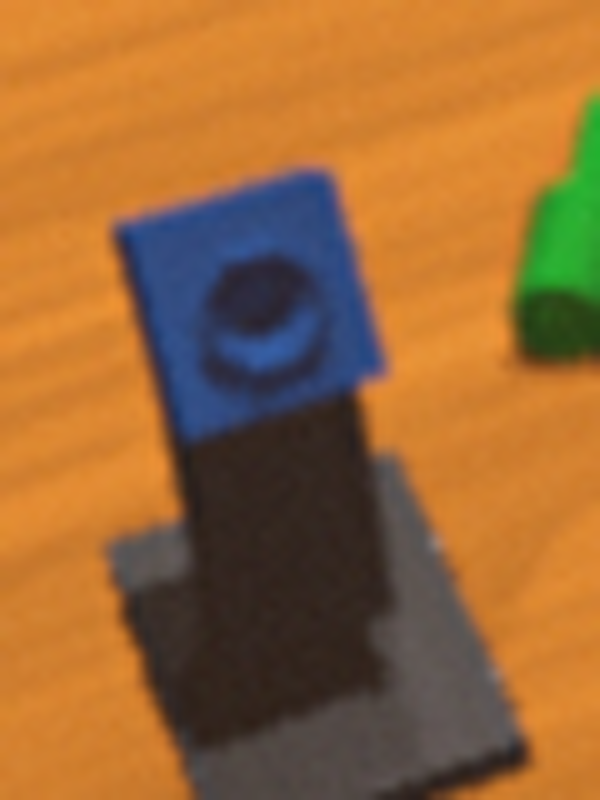

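```bash
cat > meas.py <<'E'
from h import *
import pickle
from scipy.optimize import least_squares
np.set_printoptions(precision=2,suppress=True)
W=pickle.load(open('pics/w6.pkl','rb'));S=robot.camera_params('scene')
w=np.array([(443,300),(638,350),(722,547),(512,495)])/5.5+[400,160]
s=np.array([(330,172),(117,225),(187,440),(383,375)])/10+[150,225]   # order: ?
def model(v):
    M=np.array([v[0],v[1],v[3] if len(v)>4 else 128]);Z=R.from_euler('z',v[2]).as_matrix();u=Z@[.819,0,.574];y=Z@[0,1,0];n=Z@[-.574,0,.819]
    k=v[-1]
    return np.array([M+k*u+22*a*y+22*b*n for a,b in((1,-1),(-1,-1),(-1,1),(1,1))])
v0=[530,-202,-.05,0]
print('pred w',proj(W,model(v0)),'\nobs',w);print('pred s',proj(S,model(v0)),'\nobs',s)
E
python3 meas.py
```

```text
pred w [[482.84 209.54]
 [519.66 218.68]
 [536.3  255.55]
 [496.59 246.4 ]] 
obs [[480.55 214.55]
 [516.   223.64]
 [531.27 259.45]
 [493.09 250.  ]]
pred s [[189.74 262.05]
 [169.06 268.84]
 [163.1  248.38]
 [183.96 241.92]] 
obs [[183.  242.2]
 [161.7 247.5]
 [168.7 269. ]
 [188.3 262.5]]
```

```bash
cat >> meas.py <<'E'
s=s[[3,2,1,0]]
def f(v,useW=1,useS=1):
    m=model(v);r=[[(v[-1]+6)/3*0]]
    if useW:r.append((proj(W,m)-w).ravel())
    if useS:r.append((proj(S,m)-s).ravel())
    return np.hstack(r)
for a in((1,1),(1,0),(0,1)):
    r=least_squares(lambda v:f([*v,0],*a),[530,-202,-.05]);print(a,'k=0',r.x,np.abs(r.fun).max())
    r=least_squares(lambda v:f([*v,-6],*a),[530,-202,-.05]);print(a,'k=-6',r.x,np.abs(r.fun).max())
r=least_squares(lambda v:f([*v,0]),[530,-202,-.05,128]);print('free z k=0',r.x,np.abs(r.fun).max())
r=least_squares(lambda v:f([*v,-6]),[530,-202,-.05,128]);print('free z k=-6',r.x,np.abs(r.fun).max())
n=np.array([(207,193),(445,225),(455,455),(225,420)])/6+[0,130]
c=np.array([atz(W,q,152) for q in n]);print(c,c.mean(0),np.linalg.norm(np.diff(c,axis=0),axis=1))
E
python3 meas.py|tail -14; python3 crop.py scene0 310 165 60 45 13 sc0n;python3 crop.py side0 240 235 60 45 13 s0n
```

```text
[168.7 269. ]
 [188.3 262.5]]
(1, 1) k=0 [ 525.12 -200.95   -0.08] 1.9425145624373386
(1, 1) k=-6 [ 529.04 -203.68   -0.07] 1.1164633497608065
(1, 0) k=0 [ 524.92 -200.26   -0.08] 1.1390342797851076
(1, 0) k=-6 [ 528.88 -203.83   -0.07] 0.7556277408797598
(0, 1) k=0 [ 528.94 -203.88   -0.07] 0.839903267280306
(0, 1) k=-6 [ 530.12 -203.42   -0.07] 0.8058075376955571
free z k=0 [ 524.09 -203.45   -0.07  124.38] 1.1661761037082954
free z k=-6 [ 528.99 -203.8    -0.07  127.82] 1.1661761602867955
[[523.17 236.7  152.  ]
 [524.57 202.46 152.  ]
 [490.68 201.79 152.  ]
 [489.77 236.1  152.  ]] [507.05 219.26 152.  ] [34.27 33.89 34.32]
```

View pics/sc0n.png

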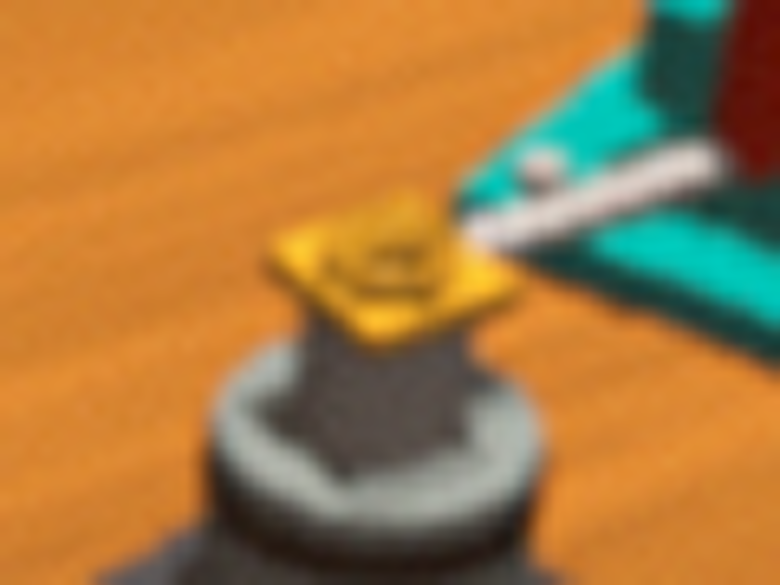

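View pics/s0n.png

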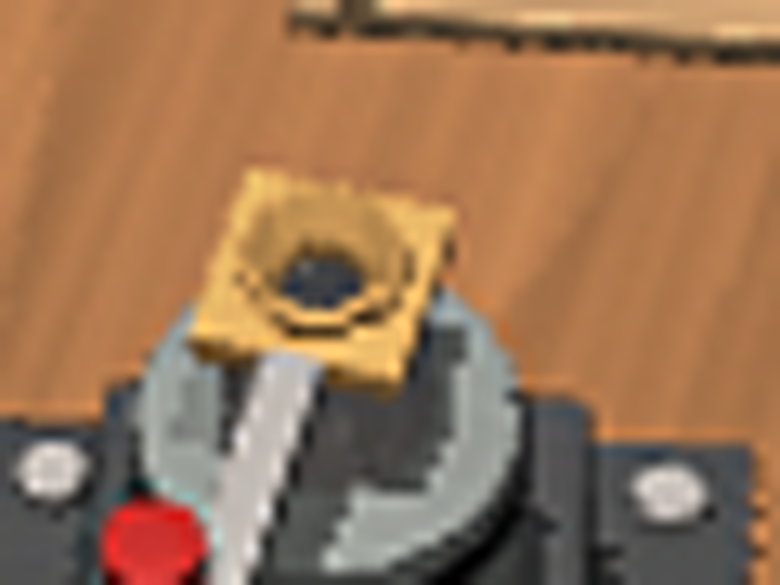

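```bash
cat > meas2.py <<'E'
from h import *
import pickle
from scipy.optimize import least_squares
np.set_printoptions(precision=2,suppress=True)
W=pickle.load(open('pics/w6.pkl','rb'));S=robot.camera_params('scene');D=robot.camera_params('side')
n=np.array([(207,193),(445,225),(455,455),(225,420)])/6+[0,130]
s=np.array([(378,345),(270,248),(410,195),(525,275)])/13+[310,165]
d=np.array([(192,345),(253,165),(455,212),(400,388)])/13+[240,235]
for nm,q in(('scene',s),('side',d)):
    for z in(146,152):
        c=np.array([atz(nm,p,z) for p in q]);print(nm,z,c[:,:2].tolist(),c.mean(0),np.linalg.norm(np.diff(c,axis=0),axis=1))
def f(v,views):
    a=v[3];e=np.array([[17,17],[17,-17],[-17,-17],[-17,17]])
    c,s_=np.cos(a),np.sin(a);p=np.c_[e@np.array([[c,s_],[-s_,c]])+v[:2],np.full(4,v[2])]
    return np.hstack([(proj(P,p)-o).ravel() for P,o in views])
V=[(W,n),(S,s),(D,d)]
for vv in(V,V[:2],V[::2],V[1:],V[:1],V[1:2],V[2:]):
    r=least_squares(lambda v:f(v,vv),[506,223,150,0]);print(r.x,np.abs(r.fun).max())
for z in (146,152):
  for vv in(V,V[:1],V[1:2],V[2:]):
    r=least_squares(lambda v:f([v[0],v[1],z,v[2]],vv),[506,223,0]);print(z,r.x,np.abs(r.fun).max())
E
python3 meas2.py
```

```text
scene 146 [[529.6215636663505, 207.03497687502988], [493.80099276497606, 207.91651653318718], [492.24932469550185, 241.25639359332138], [524.6841315930018, 244.05383216627592]] [510.09 225.07 146.  ] [35.83 33.38 32.56]
scene 152 [[536.2936209199174, 201.65475980628514], [500.8172142024612, 202.52782962799358], [499.2804545658065, 235.5473770202417], [531.4036277130474, 238.31793779255554]] [516.95 219.51 152.  ] [35.49 33.06 32.24]
side 146 [[520.0683180619042, 243.94257697696446], [521.2390381920325, 207.38277961958727], [487.51086937956705, 208.05432051912226], [486.4515001357795, 243.38524182749495]] [503.82 225.69 146.  ] [36.58 33.73 35.35]
side 152 [[518.5049436006325, 248.11183750512453], [519.6668688126509, 211.82669197579924], [486.1920795014621, 212.49318799136324], [485.14066866336657, 247.5586892803292]] [502.38 230.   152.  ] [36.3  33.48 35.08]
[504.36 225.37 144.02  -0.05] 12.069482288601478
[502.68 228.52 139.96  -0.07] 11.488374458703618
[504.37 224.65 144.84   0.02] 0.8063046776391474
[505.25 225.75 144.04  -0.49] 9.867485863597267
[506.83 219.69 151.43   0.02] 0.46987563514161934
[513.87 221.99 149.29  -1.52] 0.5493374202061148
[500.84 234.6  158.37   0.01] 0.4735232380043044
146 [504.96 224.22  -0.05] 12.261026490480447
146 [504.85 223.74   0.02] 0.7414258231384565
146 [510.11 225.03  -1.52] 0.5774242043788718
146 [503.81 225.73   0.01] 0.6037251415906155
152 [506.79 220.7   -0.05] 12.859319472836944
152 [507.04 219.26   0.02] 0.520981285354452
152 [516.96 219.49  -1.52] 0.5259980986029404
152 [502.37 230.03   0.01] 0.5410903360844088
```

```bash
cat > park.py <<'E'
from h import *
import kin
np.set_printoptions(precision=3,suppress=True)
yaw=-0.068;Z=R.from_euler('z',yaw).as_matrix()
u=Z@[.8192,0,.5736];sy=Z@[0,1,0];M=np.array([529.2,-203.7,128])
R0=kin.mk(Z@[.5736,0,-.8192],-sy)
def Rpark(rho): return R.from_rotvec(u*np.radians(rho)).as_matrix()@R0
def ppark(s,Rp): return M+u*(s+60.5)+30*Rp[:,2]
E
python3 - <<'E'
from park import *
Rp=Rpark(40);print(pose())
for s in(60,15,-20,-34): print(s,ppark(s,Rp),to(ppark(s,Rp),R.from_matrix(Rp)))
r=kin.ik(ppark(60,Rp),Rp,np.array(robot.read_state()['joints']),6,.05);print(r)
E
```

```text
(array([516.067,  27.332, 229.992]), Rotation.from_matrix(array([[ 0.984,  0.181, -0.002],
                            [ 0.181, -0.984, -0.   ],
                            [-0.002,  0.   , -1.   ]])))
60 [ 642.146 -192.063  178.294] (array([ 84.5, 238.6,  51.6]), array([0.597, 0.666, 0.019]))
15 [ 605.368 -189.558  152.482] (array([ 48.8, 229.4,  77.4]), array([0.597, 0.666, 0.019]))
-20 [ 576.762 -187.61   132.406] (array([ 21. , 222.4,  97.6]), array([0.597, 0.666, 0.019]))
-34 [ 565.319 -186.831  124.376] (array([  9.9, 219.5, 105.6]), array([0.597, 0.666, 0.019]))
(array([ 1.372,  0.952, -1.2  ,  1.755, -0.018,  0.702, -0.908]), np.float64(1.0157329620577653), np.float64(2.021747845184166e-05))
```

servo_tool(
  plan=[
    {"travel": [84.5, 238.6, 20], "rotation": [0.597, 0.666, 0.019], "gripper": 0},
    {"travel": [84.5, 238.6, 20], "rotation": [0.597, 0.666, 0.019], "gripper": 0},
    {"travel": [84.5, 238.6, 20], "rotation": [0.597, 0.666, 0.019], "gripper": 0},
    {"travel": [84.5, 238.6, 20], "rotation": [0.597, 0.666, 0.019], "gripper": 0},
    {"travel": [84.5, 238.6, 51.6], "rotation": [0.597, 0.666, 0.019], "gripper": 0},
    {"travel": [84.5, 238.6, 51.6], "rotation": [0.597, 0.666, 0.019], "gripper": 0},
    {"travel": [84.5, 238.6, 51.6], "rotation": [0.597, 0.666, 0.019], "gripper": 0},
    {"travel": [84.5, 238.6, 51.6], "rotation": [0.597, 0.666, 0.019], "gripper": 0},
    {"travel": [84.5, 238.6, 51.6], "rotation": [0.597, 0.666, 0.019], "gripper": 0},
    {"travel": [84.5, 238.6, 51.6], "rotation": [0.597, 0.666, 0.019], "gripper": 0},
  ],
)

```text
t: 8.15
ee_pos: [643.8, -190.9, 181.2]
tool_rot: [-0.315, 0.899, 0.074, 0.295]
contact_force: [-0.2, 0.5, -0.6]
finger_gap: 24.3
```

```bash
python3 snap.py w7; python3 snap.py sc7 scene; python3 crop.py sc7 120 180 140 105 5.7 sc7c
python3 - <<'E'
from park import *
Rp=Rpark(40)
for s in(60,15,-20,-34): print(s,ppark(s,Rp),to(ppark(s,Rp),R.from_matrix(Rp)))
p,Rt=pose();import pickle
W=pickle.load(open('pics/w7.pkl','rb'))
pts=[p+Rt.apply([x,0,-30]) for x in(-60.5,-18.5,21.5)]+[M,M-6*u]
print(np.array(pts),proj(W,pts),(proj('scene',pts)-[120,180])*5.7)
E
```

```text
8.15 [ 643.8 -190.9  181.2] [ 1.181  0.744 -0.84   1.765 -0.53   0.753 -0.495] [-0.2  0.5 -0.6] 24.3
8.2 [ 643.6 -191.2  180.7] [ 1.181  0.745 -0.84   1.765 -0.53   0.753 -0.495] [-0.8 -0.2 -1.2] 24.3
60 [ 642.146 -192.063  178.294] (array([-2.2,  1.2,  0.3]), array([ 0.001, -0.001,  0.003]))
15 [ 605.368 -189.558  152.482] (array([-47.2,   1. ,   0.2]), array([ 0.001, -0.001,  0.003]))
-20 [ 576.762 -187.61   132.406] (array([-82.2,   0.9,   0.2]), array([ 0.001, -0.001,  0.003]))
-34 [ 565.319 -186.831  124.376] (array([-96.2,   0.9,   0.2]), array([ 0.001, -0.001,  0.003]))
[[ 579.623 -206.504  164.315]
 [ 613.881 -208.771  188.507]
 [ 646.508 -210.931  211.546]
 [ 529.2   -203.7    128.   ]
 [ 524.296 -203.366  124.558]] [[279.612 376.648]
 [279.897 314.233]
 [280.218 242.141]
 [280.522 449.427]
 [280.449 455.471]] [[344.033 443.497]
 [363.527 455.654]
 [383.883 468.352]
 [317.192 429.413]
 [314.887 427.898]]
```

View pics/w7.png

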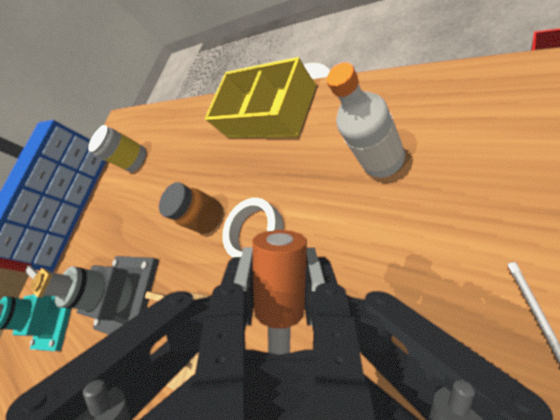

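View pics/sc7c.png

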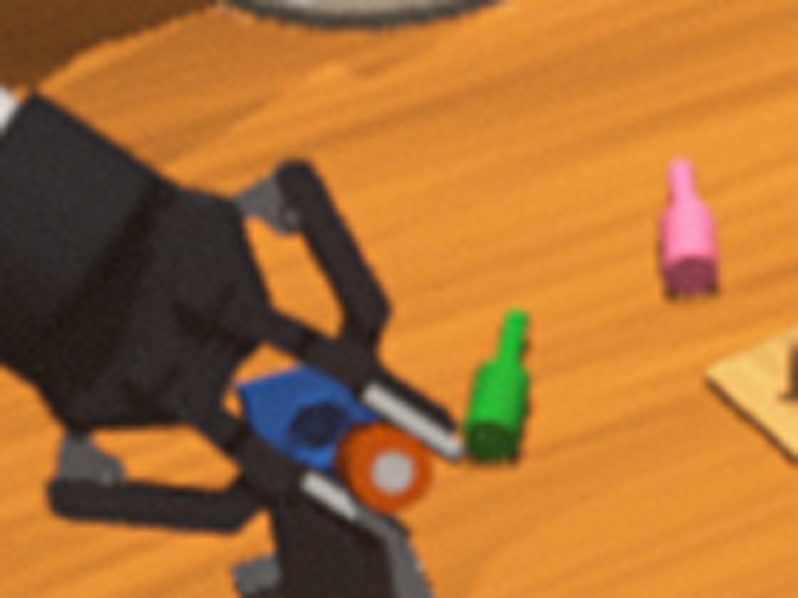

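```bash
python3 crop.py w7 240 220 80 130 4.6 w7c
python3 - <<'E'
from h import *
import pickle
W=pickle.load(open('pics/w7.pkl','rb'))
# camera in tool frame
E=np.array(W['extrinsics']);K=np.array(W['camera_matrix']);D=np.array(W['dist_coeffs'])
M=np.array([[0,-.954,-.3],[1,0,0],[0,-.3,.954]])
p=np.array([643.8,-190.9,181.2]) 
import json
l=[json.loads(x) for x in open('log.jsonl')][-2]
q=l['tool_rot'];Rt=R.from_quat([q[1],q[2],q[3],q[0]]);p=np.array(l['ee_pos'])
for zo in(-24,-27,-30,-33):
  for xo in(0,):
    c=[(21.5,0,zo+13),(21.5,0,zo-13),(-18.5,0,zo-13),(21.5,13,zo),(21.5,-13,zo)]
    print(zo,proj(W,[p+Rt.apply(np.array(v)+[xo,0,0]) for v in c]).round(1).tolist())
E
```

```text
-24 [[278.5, 225.6], [278.4, 247.5], [278.4, 322.5], [305.5, 235.6], [251.4, 235.5]]
-27 [[278.5, 227.7], [278.4, 250.5], [278.4, 326.9], [306.1, 238.1], [250.8, 238.1]]
-30 [[278.5, 230.0], [278.4, 253.8], [278.4, 331.3], [306.7, 240.8], [250.3, 240.7]]
-33 [[278.5, 232.3], [278.4, 257.1], [278.4, 336.0], [307.3, 243.6], [249.6, 243.5]]
```

View pics/w7c.png

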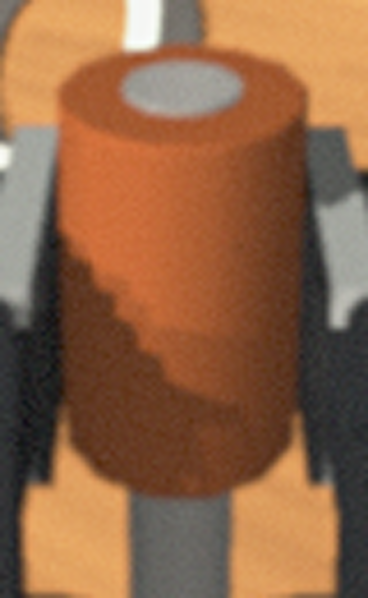

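```bash
cat >> park.py <<'E'
def ppark(s,Rp): return M+u*(s+61.5)-Rp@np.array([0,.5,-26.5])
E
python3 - <<'E'
from park import *
Rp=Rpark(40)
for s in(10,-5,-20,-34): print(s,to(ppark(s,Rp),R.from_matrix(Rp)))
p,Rt=pose()
pts=[p+Rt.apply([x,0.5,-26.5]) for x in(-61.5,-18.5,20.5)]
print((proj('scene',pts)-[120,180])*5.7)
E
```

```text
10 (array([-51.2,   0.5,  -3.3]), array([ 0.001, -0.001,  0.003]))
-5 (array([-66.2,   0.5,  -3.3]), array([ 0.001, -0.001,  0.003]))
-20 (array([-81.2,   0.4,  -3.3]), array([ 0.001, -0.001,  0.003]))
-34 (array([-95.2,   0.4,  -3.3]), array([ 0.001, -0.001,  0.003]))
[[351.28  449.999]
 [371.566 462.747]
 [391.735 475.426]]
```

servo_tool(
  plan=[
    {"travel": [-30, -0.5, -3.5], "rotation": [0, 0, 0], "gripper": 0},
    {"travel": [-49, -0.5, -3.5], "rotation": [0, 0, 0], "gripper": 0},
    {"travel": [-56, -0.5, -3.5], "rotation": [0, 0, 0], "gripper": 0},
    {"travel": [-64, -0.5, -3.5], "rotation": [0, 0, 0], "gripper": 0},
    {"travel": [-64, -0.5, -3.5], "rotation": [0, 0, 0], "gripper": 0},
  ],
)

```text
t: 8.88
ee_pos: [589.1, -189.9, 145.0]
tool_rot: [-0.317, 0.899, 0.073, 0.294]
contact_force: [-0.3, -0.4, -1.0]
finger_gap: 24.1
```

```bash
python3 snap.py sc8 scene; python3 snap.py s8 side; python3 crop.py sc8 140 220 80 60 10 sc8c;python3 crop.py s8 260 110 100 75 8 s8c
python3 - <<'E'
from park import *
Rp=Rpark(40)
for s in(-5,-34): print(s,to(ppark(s,Rp),R.from_matrix(Rp)))
E
```

```text
8.875 [ 589.1 -189.9  145. ] [ 1.274  0.763 -0.864  1.879 -0.54   0.701 -0.4  ] [-0.3 -0.4 -1. ] 24.1
8.925 [ 589.6 -189.9  145.4] [ 1.274  0.763 -0.865  1.879 -0.54   0.701 -0.4  ] [ 0.2  0.1 -0.8] 24.4
-5 (array([-2.3,  0.5, -0.2]), array([-0.001, -0.002,  0.002]))
-34 (array([-31.3,   0.5,  -0.2]), array([-0.001, -0.002,  0.002]))
```

View pics/sc8c.png

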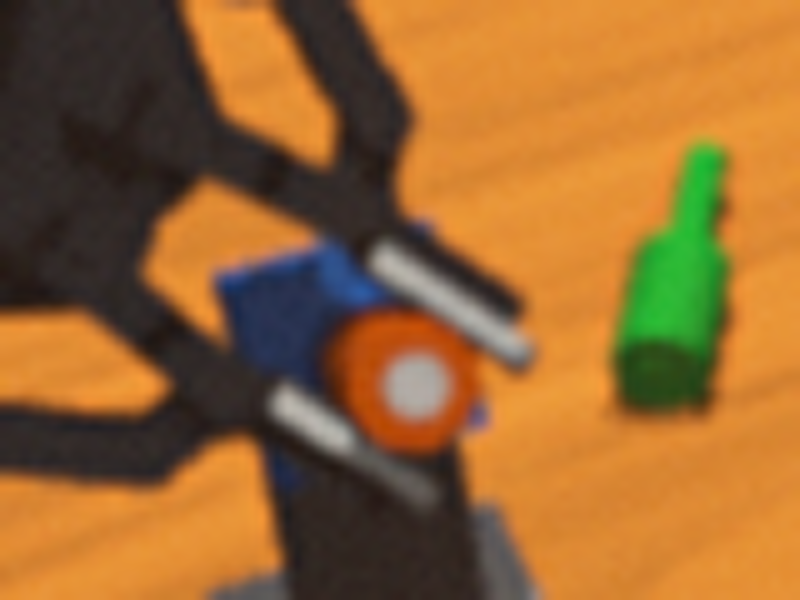

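View pics/s8c.png

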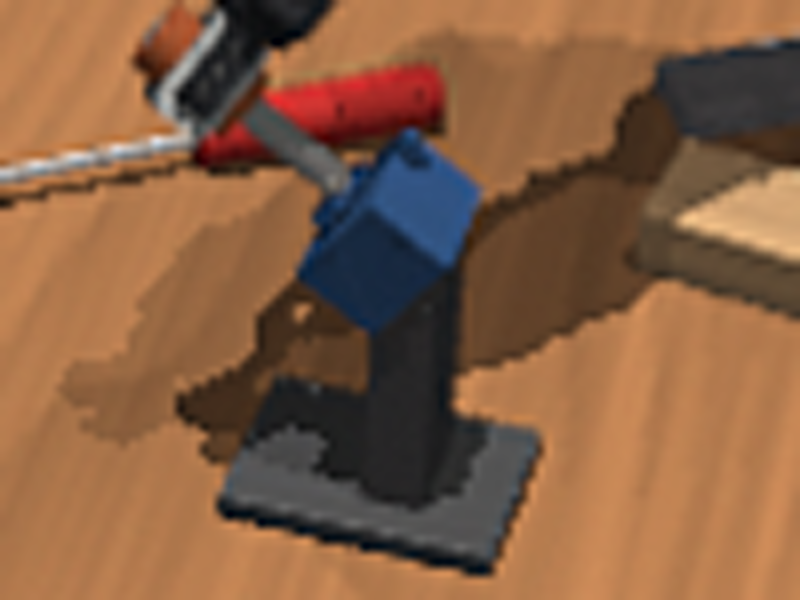

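Run:
```python
from park import *
p,Rt=pose()
pts=[p+Rt.apply([x,0.5,-26.5]) for x in(-61.5,-18.5,20.5)]
print(np.array(pts));print((proj('side',pts+[M,M-6*u])-[260,110])*8)
print((proj('scene',pts+[M,M-6*u])-[140,220])*10)
n=Rpark(0)
c=[M+k*u+22*(a*sy)+22*b*n[:,2] for k in(-6,) for a in(1,-1) for b in (1,-1)]
print((proj('side',c)-[260,110])*8)
```

```text
[[ 526.987 -203.037  126.477]
 [ 562.054 -205.432  151.246]
 [ 593.86  -207.603  173.712]]
[[339.999 195.744]
 [240.92  115.353]
 [149.791  41.53 ]
 [334.144 189.868]
 [347.892 200.978]]
[[357.001 351.2  ]
 [387.205 370.452]
 [417.055 389.484]
 [356.478 353.355]
 [352.433 350.698]]
[[290.721 274.658]
 [366.5   205.672]
 [330.13  196.5  ]
 [405.122 127.254]]
```

servo_tool(
  plan=[
    {"travel": [-6, 0, 0], "rotation": [0, 0, 0], "gripper": 0},
    {"travel": [-12, 0, 0], "rotation": [0, 0, 0], "gripper": 0},
    {"travel": [-18, 0, 0], "rotation": [0, 0, 0], "gripper": 0},
    {"travel": [-22, 0, 0], "rotation": [0, 0, 0], "gripper": 0},
    {"travel": [-22, 0, 0], "rotation": [0, 0, 0], "gripper": 0},
  ],
)

```text
t: 9.6
ee_pos: [571.8, -189.2, 132.3]
tool_rot: [-0.316, 0.899, 0.072, 0.295]
contact_force: [4.8, 0.1, -5.4]
finger_gap: 23.9
```

```bash
python3 snap.py s9 side; python3 crop.py s9 260 110 100 75 8 s9c
python3 - <<'E'
from park import *
Rp=Rpark(40)
s=robot.read_state();print(s['contact_force'],s['moment'])
for s in(-5,-34): print(s,to(ppark(s,Rp),R.from_matrix(Rp)))
E
```

```text
9.6 [ 571.8 -189.2  132.3] [ 1.303  0.773 -0.87   1.915 -0.54   0.68  -0.367] [ 4.8  0.1 -5.4] 23.9
[ 3.741 -0.28  -4.36 ] [-1.243  0.117 -0.643]
-5 (array([20.1, -0.2, -0.1]), array([ 0.001, -0.003,  0.001]))
-34 (array([-8.9, -0.2, -0.2]), array([ 0.001, -0.003,  0.001]))
```

View pics/s9c.png

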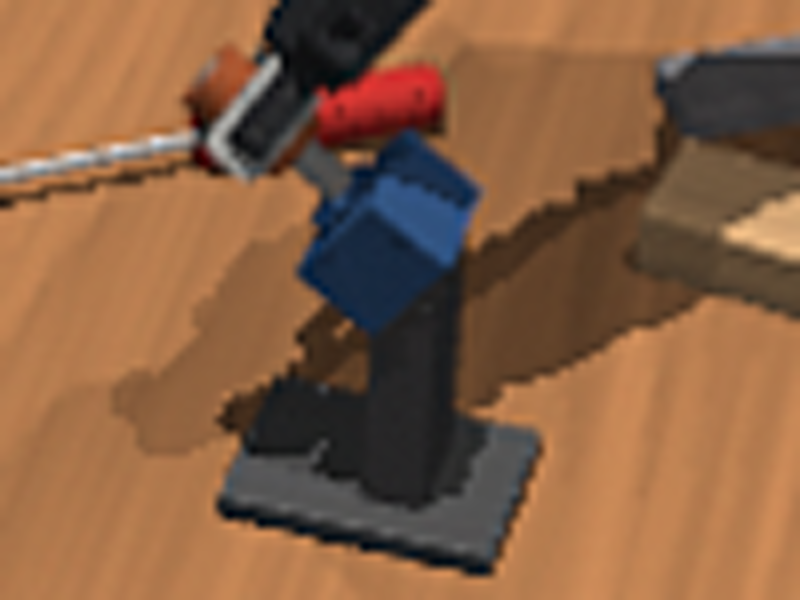

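servo_tool(
  plan=[
    {"travel": [-4, 0.3, 0.7], "rotation": [0, 0, 0], "gripper": 0},
    {"travel": [-7, 0.3, 0.7], "rotation": [0, 0, 0], "gripper": 0},
    {"travel": [-9, 0.3, 0.7], "rotation": [0, 0, 0], "gripper": 0},
    {"travel": [-9, 0.3, 0.7], "rotation": [0, 0, 0], "gripper": 0},
    {"travel": [-9, 0.3, 0.7], "rotation": [0, 0, 0], "gripper": 0},
  ],
)

```text
t: 10.28
ee_pos: [564.2, -188.2, 126.5]
tool_rot: [-0.316, 0.899, 0.073, 0.294]
contact_force: [3.7, -0.1, -4.4]
finger_gap: 24.4
```

```bash
python3 snap.py s10 side; python3 crop.py s10 260 110 100 75 8 s10c
python3 - <<'E'
from park import *
Rp=Rpark(40)
s=robot.read_state();print(s['contact_force'],s['moment'])
for s in(-34,): print(s,to(ppark(s,Rp),R.from_matrix(Rp)))
E
```

```text
10.275 [ 564.2 -188.2  126.5] [ 1.314  0.778 -0.872  1.93  -0.54   0.673 -0.354] [ 3.7 -0.1 -4.4] 24.4
[ 2.842 -1.002 -4.258] [-1.245  0.271 -0.483]
-34 (array([ 0.6, -0.1, -0.8]), array([-0.   , -0.002,  0.001]))
```

View pics/s10c.png

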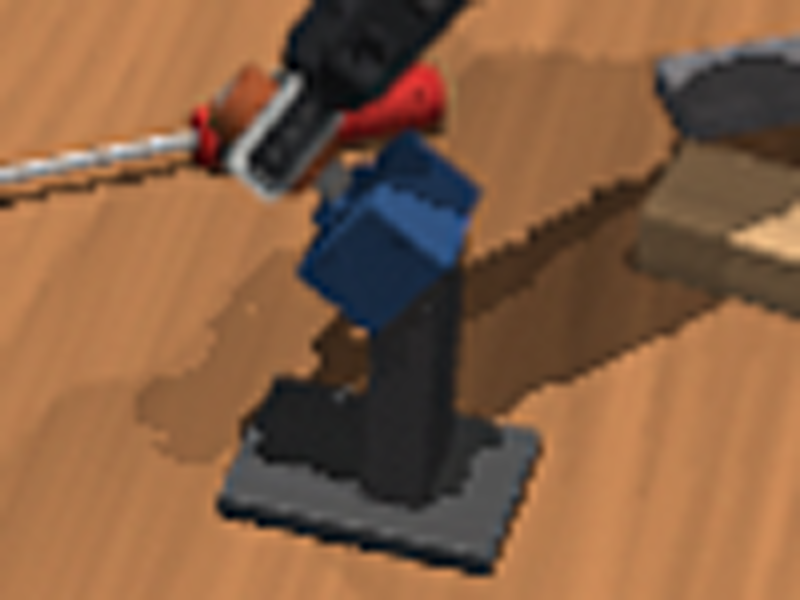

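servo_tool(
  plan=[
    {"travel": [-3, 0, 0.5], "rotation": [0, 0, 0], "gripper": 0},
    {"travel": [-3, 0, 0.5], "rotation": [0, 0, 0], "gripper": 0},
    {"travel": [-3, 0, 0.5], "rotation": [0, 0, 0], "gripper": 0},
  ],
)

```text
t: 10.7
ee_pos: [563.0, -187.7, 125.5]
tool_rot: [-0.316, 0.899, 0.073, 0.295]
contact_force: [6.0, -1.0, -1.8]
finger_gap: 24.5
```

Run:
```python
from park import *
Rp=Rpark(40)
s=robot.read_state();print(s['t'],s['contact_force'],u@s['contact_force'])
for s in(-34,): print(s,to(ppark(s,Rp),R.from_matrix(Rp)))
```

```text
10.7 [ 5.97  -1.016 -1.838] 3.8814143884964087
-34 (array([ 2.2,  0.1, -1.1]), array([-0.   , -0.003,  0.002]))
```

servo_tool(
  plan=[
    {"travel": [0, 0, 0], "rotation": [0, 0, 0], "gripper": 100},
    {"travel": [0, 0, 0], "rotation": [0, 0, 0], "gripper": 100},
    {"travel": [0, 0, 0], "rotation": [0, 0, 0], "gripper": 100},
    {"travel": [0, 0, 0], "rotation": [0, 0, 0], "gripper": 100},
    {"travel": [0, 0, 0], "rotation": [0, 0, 0], "gripper": 100},
    {"travel": [0, 0, -30], "rotation": [0, 0, 0], "gripper": 100},
    {"travel": [0, 0, -70], "rotation": [0, 0, 0], "gripper": 100},
    {"travel": [0, 0, -120], "rotation": [0, 0, 0], "gripper": 100},
    {"travel": [0, 0, -120], "rotation": [0, 0, 0], "gripper": 100},
  ],
)

```text
t: 11.82
ee_pos: [503.9, -265.4, 201.1]
tool_rot: [-0.314, 0.899, 0.071, 0.296]
contact_force: [0.2, -0.3, -0.5]
finger_gap: 85.6
```

```bash
python3 snap.py s11 side; python3 snap.py sc11 scene; python3 crop.py s11 250 100 100 75 8 s11c; python3 crop.py sc11 140 210 100 75 8 sc11c;  cat >> park.py <<'E'
def Rre(phi):
    a=np.radians(phi);return kin.mk(Z@[-np.sin(a),0,-np.cos(a)],-sy)
def pre(phi,back,g=32,off=27): 
    Rm=Rre(phi);return M+u*g+(off-back)*Rm[:,2],Rm
E
python3 - <<'E'
from park import *
q=np.array(robot.read_state()['joints'])
for phi in(30,38,45):
    for back in(130,0):
        p,Rm=pre(phi,back);r=kin.ik(p,Rm,q);print(phi,p,to(p,R.from_matrix(Rm)),r and r[0]); q2=r[0]
print(pose()[1].as_matrix())
E
```

```text
11.825 [ 503.9 -265.4  201.1] [ 1.476  0.66  -0.864  1.862 -0.517  0.926 -0.357] [ 0.2 -0.3 -0.5] 85.6
11.875 [ 504.  -262.8  200.2] [ 1.474  0.661 -0.866  1.864 -0.517  0.925 -0.357] [-0.3  0.3 -0.3] 85.5
30 [ 606.735 -208.981  235.556] (array([101.5, -27.3,  59. ]), array([-0.621, -1.088,  0.396])) [ 0.366  0.746 -0.307  1.18   0.217  1.77  -1.572]
30 [ 541.885 -204.564  122.973] (array([-16.4,   7.9, 100.9]), array([-0.621, -1.088,  0.396])) [ 0.435  0.749 -0.356  1.459  0.258  1.508 -1.622]
38 [ 618.62 -209.79  227.52] (array([106.6, -18.7,  69.3]), array([-0.6  , -1.221,  0.444])) [ 0.113  0.852  0.164  1.06  -0.004  1.89  -1.375]
38 [ 538.769 -204.352  125.079] (array([-17.8,   5.6,  98.2]), array([-0.6  , -1.221,  0.444])) [ 0.394  0.823 -0.319  1.367  0.247  1.658 -1.612]
45 [ 628.017 -210.43   219.187] (array([109.5, -10.8,  78.7]), array([-0.579, -1.337,  0.487])) NoneTraceback (most recent call last):
  File "<stdin>", line 5, in <module>
TypeError: 'NoneType' object is not subscriptable
```

View pics/s11c.png

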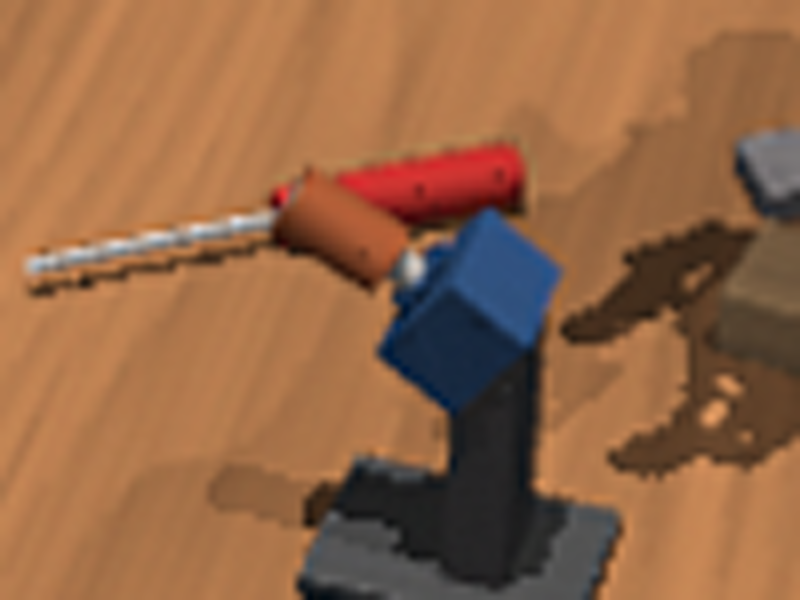

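View pics/sc11c.png

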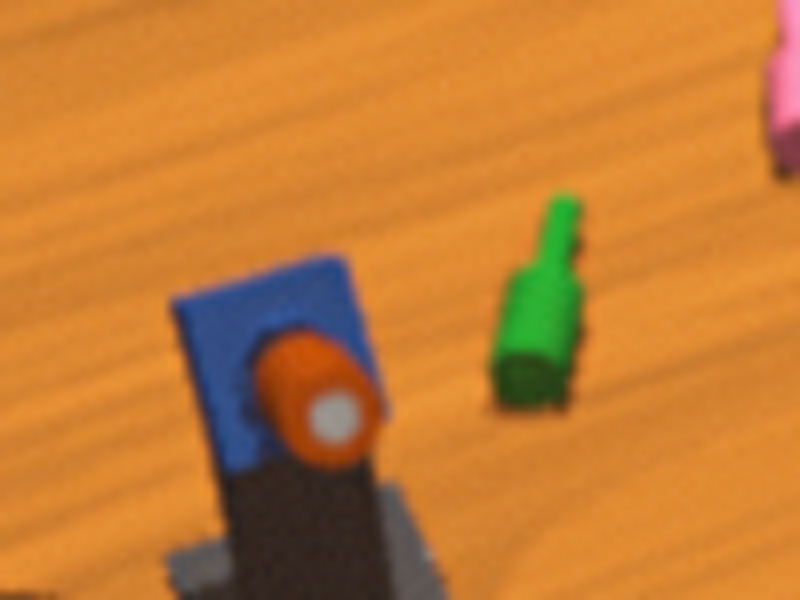

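Run:
```python
from park import *
n=Rpark(0)[:,2]*-1  # up normal
for tilt in(0,3,6):
    t=np.radians(tilt);ud=np.cos(t)*u-np.sin(t)*n
    # pivot: drum axis crosses hole axis at ~ -20 from rim
    O=M-20*u
    J=O+ud*(8+20);H=O+ud*(48+20)
    for nm,o in(('side',[250,100]),('scene',[140,210])): 
        c=[J,H,M-6*u+22*sy+22*n,M-6*u+22*sy-22*n,M-6*u-22*sy+22*n]
        print(tilt,nm,((proj(nm,c)-o)*8).round(0).tolist())
```

```text
0 side [[396.0, 255.0], [303.0, 180.0], [447.0, 286.0], [371.0, 355.0], [485.0, 207.0]]
0 scene [[290.0, 366.0], [313.0, 381.0], [342.0, 255.0], [386.0, 416.0], [175.0, 304.0]]
3 side [[393.0, 257.0], [297.0, 186.0], [447.0, 286.0], [371.0, 355.0], [485.0, 207.0]]
3 scene [[291.0, 371.0], [316.0, 394.0], [342.0, 255.0], [386.0, 416.0], [175.0, 304.0]]
6 side [[391.0, 260.0], [292.0, 193.0], [447.0, 286.0], [371.0, 355.0], [485.0, 207.0]]
6 scene [[293.0, 376.0], [320.0, 408.0], [342.0, 255.0], [386.0, 416.0], [175.0, 304.0]]
```

Run:
```python
from park import *
H,e=tri(('side',(250+290/8,100+200/8)),('scene',(140+334/8,210+415/8)));print(H,e)
d=H-M;n=-Rpark(0)[:,2];print('axial',d@u,'lat sy',d@sy,'n',d@n)
```

```text
[ 572.97  -204.292  147.318] [np.float64(0.8080507500920626), np.float64(0.8080507500919131)]
axial 46.886828751188624 lat sy 2.383257501201864 n -9.245612686888316
```

```bash
cat >> park.py <<'E'
n=-R0[:,2];t7=np.radians(7);ud=np.cos(t7)*u-np.sin(t7)*n
G2=np.array([559,-202.7,139.8])
E
python3 - <<'E'
from park import *
from scipy.spatial.transform import Slerp
q=np.array(robot.read_state()['joints']);p0,Rc=pose();Rm=Rre(35)
sl=Slerp([0,1],R.concatenate([Rc,R.from_matrix(Rm)]))
A=np.array([550,-250,310]);r=kin.ik(A,sl(.5).as_matrix(),q);print(to(A,sl(.5)),r and r[0])
for b in(110,0):
    p=G2+(30-b)*Rm[:,2];r=kin.ik(p,Rm,q if r is None else r[0]);print(b,p,to(p,R.from_matrix(Rm)),r and r[0])
E
```

```text
(array([100.3, -52.1, -40.1]), array([-0.304, -0.586,  0.213])) [ 0.904  0.474 -0.603  1.467 -0.062  1.406 -1.176]
110 [ 604.78  -205.818  205.332] (array([ 82.3, -14.5,  78.9]), array([-0.608, -1.171,  0.426])) [ 0.394  0.831 -0.392  1.144  0.274  1.832 -1.622]
0 [ 541.832 -201.531  115.225] (array([-21.1,   9.5, 107.5]), array([-0.608, -1.171,  0.426])) [ 0.472  0.826 -0.45   1.396  0.315  1.614 -1.678]
```

servo_tool(
  plan=[
    {"travel": [100, -52, -40], "rotation": [-0.304, -0.586, 0.213], "gripper": 100},
    {"travel": [100, -52, -40], "rotation": [-0.304, -0.586, 0.213], "gripper": 100},
    {"travel": [100, -52, -40], "rotation": [-0.304, -0.586, 0.213], "gripper": 100},
    {"travel": [100, -52, -40], "rotation": [-0.304, -0.586, 0.213], "gripper": 100},
    {"travel": [82, -14.5, 79], "rotation": [-0.608, -1.171, 0.426], "gripper": 100},
    {"travel": [82, -14.5, 79], "rotation": [-0.608, -1.171, 0.426], "gripper": 100},
    {"travel": [82, -14.5, 79], "rotation": [-0.608, -1.171, 0.426], "gripper": 100},
    {"travel": [82, -14.5, 79], "rotation": [-0.608, -1.171, 0.426], "gripper": 100},
    {"travel": [82, -14.5, 79], "rotation": [-0.608, -1.171, 0.426], "gripper": 100},
    {"travel": [82, -14.5, 79], "rotation": [-0.608, -1.171, 0.426], "gripper": 100},
    {"travel": [82, -14.5, 79], "rotation": [-0.608, -1.171, 0.426], "gripper": 100},
  ],
)

```text
t: 13.3
ee_pos: [604.1, -207.2, 206.1]
tool_rot: [-0.01, 0.954, -0.033, -0.299]
contact_force: [-0.1, -0.4, -0.2]
finger_gap: 85.3
```

```bash
python3 snap.py w12
python3 - <<'E'
from park import *
import pickle
Rm=Rre(35)
for b in(110,0):
    p=G2+(30-b)*Rm[:,2];print(b,to(p,R.from_matrix(Rm)))
W=pickle.load(open('pics/w12.pkl','rb'));H=G2+16*ud
print(proj(W,[H,G2,G2-24*ud,M]))
E
```

```text
13.3 [ 604.1 -207.2  206.1] [ 0.409  0.832 -0.415  1.144  0.285  1.834 -1.631] [-0.1 -0.4 -0.2] 85.3
110 (array([ 1.1, -1.4,  0.5]), array([-0.001, -0.003, -0.002]))
0 (array([  0.8,  -1.3, 110.5]), array([-0.001, -0.003, -0.002]))
[[277.201 206.411]
 [277.319 209.493]
 [277.47  213.439]
 [280.691 218.224]]
```

View pics/w12.png

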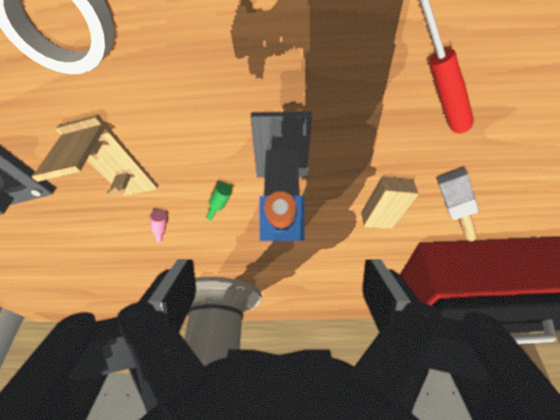

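servo_tool(
  plan=[
    {"travel": [1, 1.3, 50], "rotation": [0, 0, 0], "gripper": 100},
    {"travel": [1, 1.3, 90], "rotation": [0, 0, 0], "gripper": 100},
    {"travel": [1, 1.3, 110], "rotation": [0, 0, 0], "gripper": 100},
    {"travel": [1, 1.3, 110], "rotation": [0, 0, 0], "gripper": 100},
    {"travel": [1, 1.3, 110], "rotation": [0, 0, 0], "gripper": 100},
  ],
)

```text
t: 13.98
ee_pos: [543.4, -203.3, 115.8]
tool_rot: [-0.01, 0.954, -0.033, -0.299]
contact_force: [0.2, 0.5, 1.1]
finger_gap: 85.2
```

```bash
python3 snap.py w13;python3 snap.py s13 side; python3 crop.py s13 250 100 100 75 8 s13c
python3 - <<'E'
from park import *
import pickle
Rm=Rre(35)
for b in(110,0):
    p=G2+(30-b)*Rm[:,2];print(b,to(p,R.from_matrix(Rm)))
W=pickle.load(open('pics/w13.pkl','rb'));H=G2+16*ud
print(proj(W,[H,G2,G2-24*ud,M]))
E
```

```text
13.975 [ 543.4 -203.3  115.8] [ 0.459  0.822 -0.423  1.393  0.302  1.609 -1.663] [0.2 0.5 1.1] 85.2
14.025 [ 543.6 -203.1  115.8] [ 0.458  0.822 -0.423  1.393  0.302  1.609 -1.663] [0.4 0.6 0.8] 85.4
110 (array([  -1. ,   -1.3, -108.6]), array([-0.   , -0.003,  0.   ]))
0 (array([-1.4, -1.3,  1.4]), array([-0.   , -0.003,  0.   ]))
[[275.134 286.272]
 [275.535 282.759]
 [275.993 278.737]
 [281.164 283.679]]
```

View pics/w13.png

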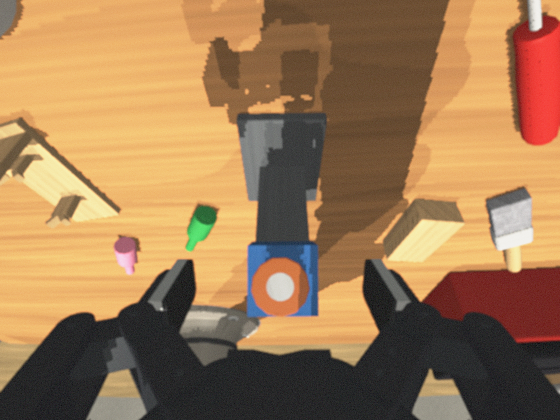

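View pics/s13c.png

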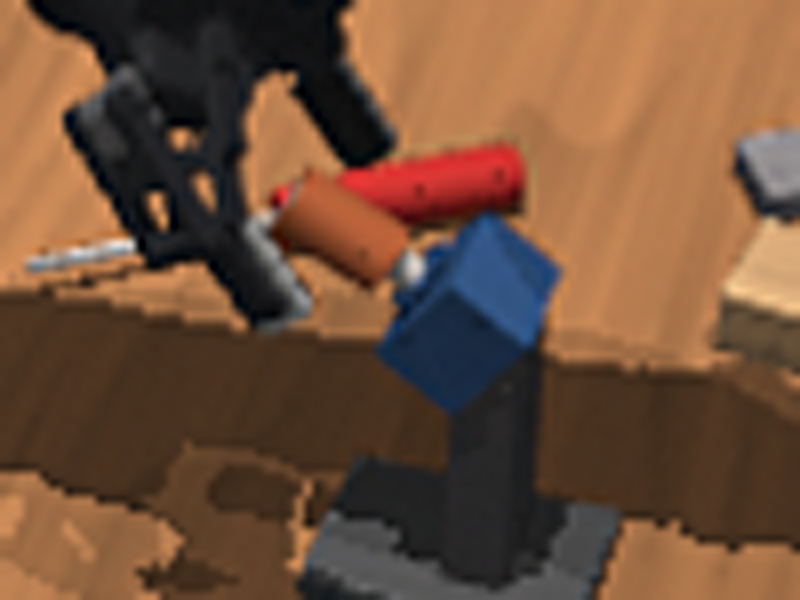

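servo_tool(
  plan=[
    {"travel": [0, 0, 0], "rotation": [0, 0, 0], "gripper": 0},
    {"travel": [0, 0, 0], "rotation": [0, 0, 0], "gripper": 0},
    {"travel": [0, 0, 0], "rotation": [0, 0, 0], "gripper": 0},
    {"travel": [0, 0, 0], "rotation": [0, 0, 0], "gripper": 0},
    {"travel": [0, 0, 0], "rotation": [0, 0, 0], "gripper": 0},
  ],
  squeeze=70,
)

```text
t: 14.7
ee_pos: [542.7, -203.5, 114.6]
tool_rot: [-0.01, 0.953, -0.032, -0.3]
contact_force: [0.8, -2.6, 2.0]
finger_gap: 24.2
```

```bash
python3 snap.py w14;python3 snap.py s14 side; python3 crop.py s14 250 100 100 75 8 s14c
python3 - <<'E'
from park import *
p,Rt=pose();print('ud in tool',Rt.inv().apply(ud))
E
```

```text
14.7 [ 542.7 -203.5  114.6] [ 0.458  0.823 -0.422  1.394  0.303  1.609 -1.663] [ 0.8 -2.6  2. ] 24.2
14.75 [ 542.7 -203.5  114.6] [ 0.458  0.823 -0.422  1.394  0.303  1.609 -1.663] [ 0.7 -3.3  1. ] 24.4
ud in tool [ 0.455  0.    -0.891]
```

View pics/w14.png

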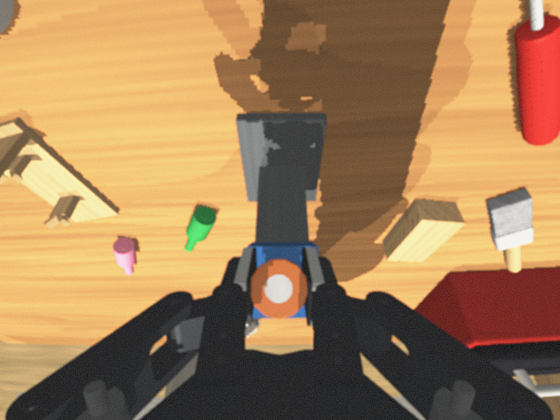

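View pics/s14c.png

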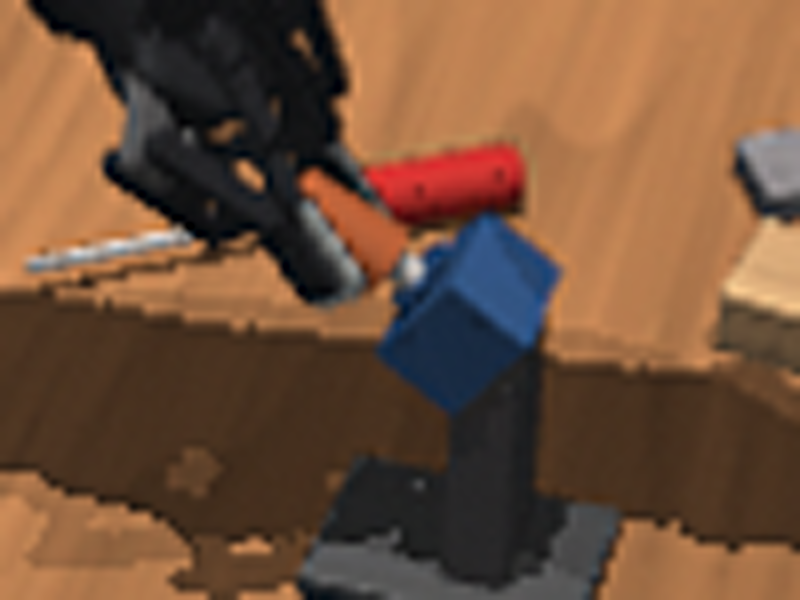

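servo_tool(
  plan=[
    {"travel": [4.5, 0, -9], "rotation": [0, 0, 0], "gripper": 0},
    {"travel": [9, 0, -18], "rotation": [0, 0, 0], "gripper": 0},
    {"travel": [16, 0, -31], "rotation": [0, 0, 0], "gripper": 0},
    {"travel": [27, 0, -53], "rotation": [0, 0, 0], "gripper": 0},
    {"travel": [46, 0, -89], "rotation": [0, 0, 0], "gripper": 0},
    {"travel": [46, 0, -89], "rotation": [0, 0, 0], "gripper": 0},
    {"travel": [46, 0, -89], "rotation": [0, 0, 0], "gripper": 0},
  ],
)

```text
t: 15.68
ee_pos: [630.9, -208.0, 160.4]
tool_rot: [-0.011, 0.953, -0.032, -0.301]
contact_force: [0.5, 0.1, -1.3]
finger_gap: 24.3
```

```bash
python3 snap.py w15;python3 snap.py s15 side; python3 snap.py sc15 scene; python3 crop.py s15 220 60 120 90 6.6 s15c; python3 crop.py sc15 130 190 120 90 6.6 sc15c; python3 crop.py w15 220 220 120 130 4.6 w15c
```

```text
15.675 [ 630.9 -208.   160.4] [ 0.384  0.917 -0.403  1.083  0.302  1.813 -1.631] [ 0.5  0.1 -1.3] 24.3
15.725 [ 630.4 -208.4  160.4] [ 0.385  0.917 -0.403  1.084  0.302  1.813 -1.631] [-0.5 -0.5 -0.5] 24.7
15.775 [ 630.1 -208.6  160.4] [ 0.385  0.916 -0.402  1.084  0.302  1.813 -1.631] [ 0.4 -0.7 -0.8] 24.3
```

View pics/w15c.png

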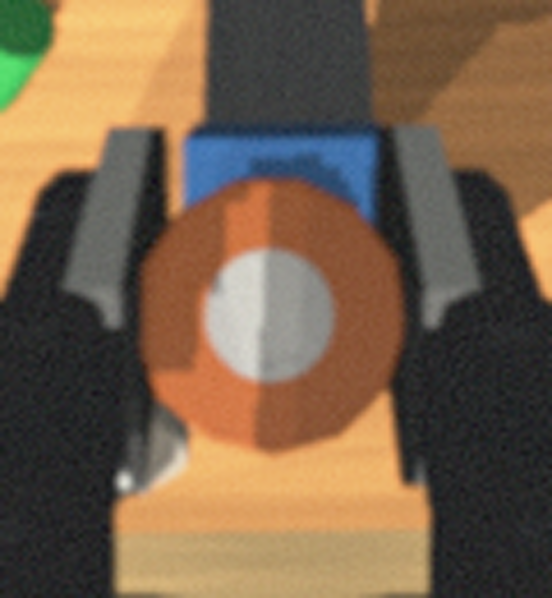

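View pics/s15c.png

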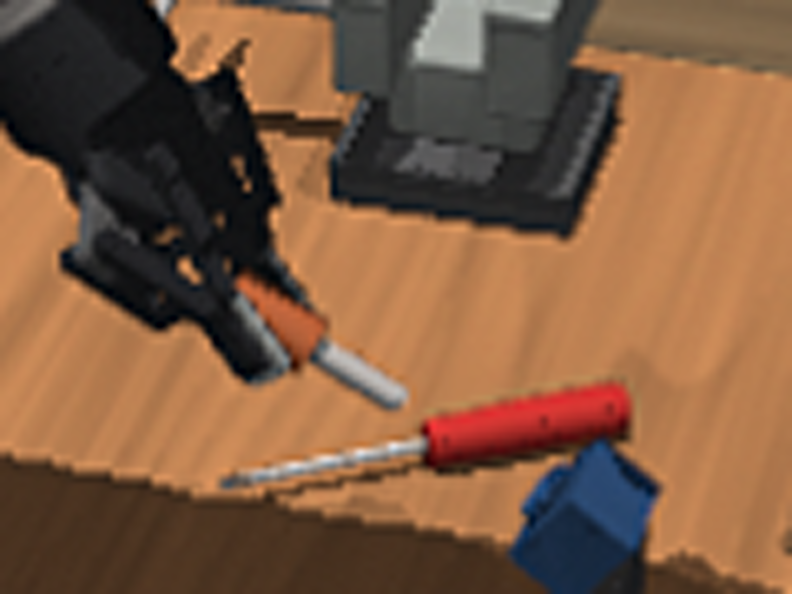

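View pics/sc15c.png

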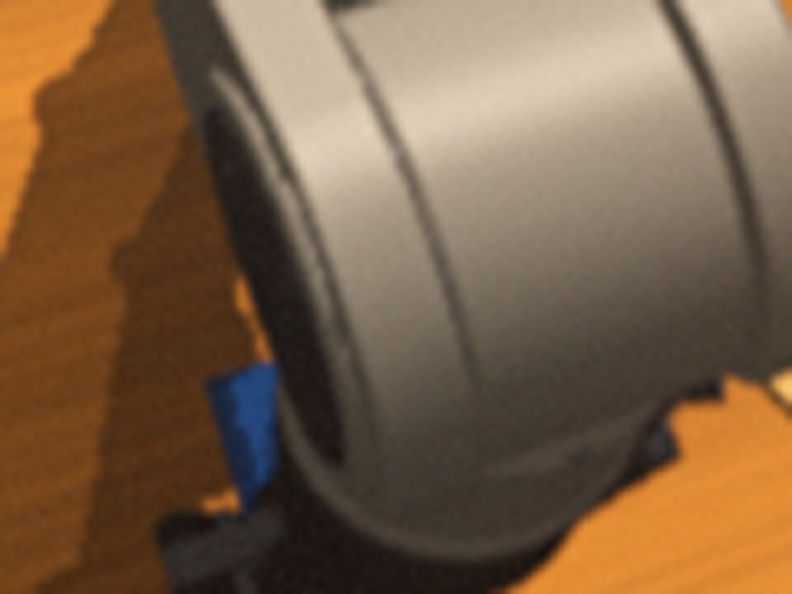

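```bash
python3 crop.py s15 245 90 50 38 16 s15d
cat > inplane.py <<'E'
from h import *
import pickle
def inplane(cam,uv,s=None,y=0):
    p,Rt=pose(s) if s is None or isinstance(s,dict) else s
    c,r=ray(robot.camera_params(cam) if isinstance(cam,str) else cam,uv)
    c=Rt.inv().apply(c-p);r=Rt.inv().apply(r);return c+r*(y-c[1])/r[1]
E
echo
```

```text
(no output)
```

View pics/s15d.png

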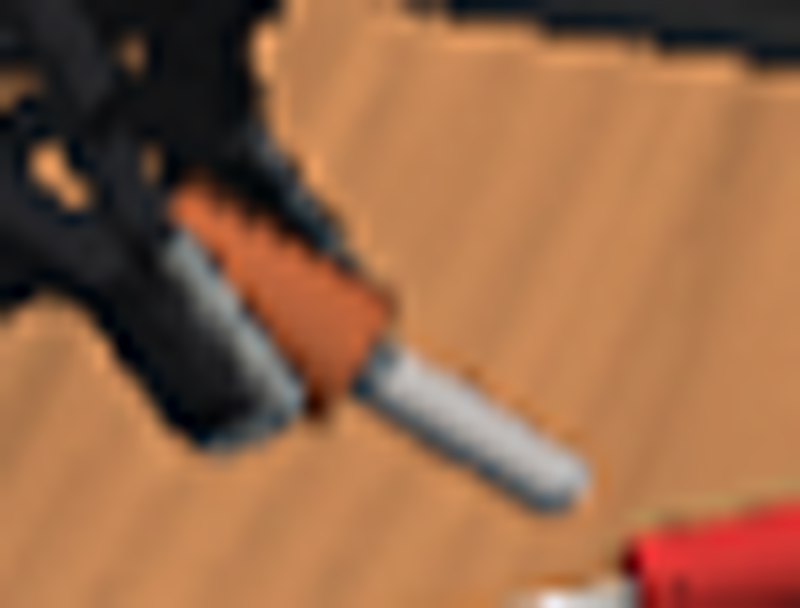

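Run:
```python
from inplane import *
np.set_printoptions(precision=1,suppress=True)
for b in(0,1):
    E=inplane('side',(245+572/16-b,90+490/16));J=inplane('side',(245+360/16-b,90+360/16))
    d=J-E;print(E,J,np.linalg.norm(d),d/np.linalg.norm(d),'head end',J+40*d/np.linalg.norm(d))
p,Rt=pose();print(p)
print(((proj('side',[p+Rt.apply([0,0,z]) for z in(0,-11,-30)])-[245,90])*16))
```

```text
[-33.3   0.   26.2] [-13.1  -0.   -9.6] 41.03612245081741 [ 0.5 -0.  -0.9] head end [  6.6  -0.  -44.4]
[-30.6   0.   25.1] [-10.4   0.  -10.6] 41.06736471523002 [ 0.5  0.  -0.9] head end [  9.3   0.  -45.5]
[ 630.1 -208.8  160.6]
[[332.5 429.1]
 [295.6 377.9]
 [231.1 288.4]]
```

```bash
cat > coll.py <<'E'
from h import *
import kin
np.set_printoptions(precision=3,suppress=True)
C=np.array([504.5,224.5,152.])
dt=np.array([.475,0,-.88]);dt/=np.linalg.norm(dt);Et=np.array([-32,0,27.5])
# drum frame in tool: z=dt, x = perp in xz plane
xt=np.array([dt[2],0,-dt[0]]) # perp
def Rcol(psi,dt=dt):
    xt=np.array([-dt[2],0,dt[0]]);A=np.column_stack([xt,np.cross(dt,xt),dt]) # drum axes in tool
    Bw=R.from_euler('z',psi,degrees=True).as_matrix()
    return Bw@A.T
def pcol(h,psi,Et=Et,C=C): # shank end h above mouth
    return C+[0,0,h]-Rcol(psi)@Et
E
python3 - <<'E'
from coll import *
q=np.array(robot.read_state()['joints']);print(q)
for psi in range(-180,180,30):
    Rm=Rcol(psi);r=kin.ik(pcol(40,psi),Rm,q,6,.08)
    if r is None: print(psi,Rm[:,2],None);continue
    r2=kin.ik(pcol(-38,psi),Rm,r[0],4,.08)
    print(psi,Rm[:,2],r[0],round(r[1],2),r2 and (r2[0],round(r2[1],2)))
E
```

```text
[ 0.385  0.916 -0.402  1.084  0.302  1.813 -1.631]
-180 [-0.475 -0.    -0.88 ] [ 0.324  0.911 -1.33   1.494  0.462  1.687  0.539] 2.17 (array([ 0.312,  0.988, -1.279,  1.556,  0.532,  1.583,  0.537]), np.float64(0.1))
-150 [-0.411 -0.237 -0.88 ] [ 0.2    0.916 -1.317  1.469  0.6    1.84   0.942] 2.57 (array([ 0.191,  0.994, -1.27 ,  1.531,  0.667,  1.739,  0.924]), np.float64(0.1))
-120 [-0.237 -0.411 -0.88 ] [ 0.096  0.829 -1.23   1.528  0.712  1.84   1.407] 3.04 (array([ 0.08 ,  0.91 , -1.185,  1.591,  0.774,  1.741,  1.363]), np.float64(0.1))
-90 [ 0.    -0.475 -0.88 ] None
-60 [ 0.237 -0.411 -0.88 ] [-1.693  0.74   1.374  1.926 -0.277  0.99  -2.88 ] 2.08 (array([-1.632,  0.833,  1.272,  1.99 , -0.388,  0.86 , -2.856]), np.float64(0.13))
-30 [ 0.411 -0.237 -0.88 ] [-1.709  0.344  1.131  2.086  0.216  0.708 -2.88 ] 2.09 (array([-1.568,  0.476,  0.99 ,  2.153,  0.13 ,  0.524, -2.873]), np.float64(0.18))
0 [ 0.475  0.    -0.88 ] [-0.025  0.159 -0.731  2.118  0.749  0.655 -2.849] 1.22 (array([-0.995,  0.225,  0.328,  2.25 ,  0.702,  0.368, -2.88 ]), np.float64(1.06))
30 [ 0.411  0.237 -0.88 ] [ 0.597  0.256 -1.242  2.13   0.591  0.489 -2.086] 1.32 (array([ 0.322,  0.34 , -0.973,  2.216,  0.958,  0.36 , -2.448]), np.float64(0.37))
60 [ 0.237  0.411 -0.88 ] [ 0.753  0.411 -1.33   2.059  0.258  0.558 -1.182] 1.26 (array([ 0.588,  0.496, -1.155,  2.136,  0.446,  0.397, -1.323]), np.float64(0.19))
90 [ 0.     0.475 -0.88 ] [ 0.724  0.588 -1.33   1.917  0.186  0.818 -0.596] 1.03 (array([ 0.635,  0.667, -1.213,  1.988,  0.273,  0.674, -0.616]), np.float64(0.14))
120 [-0.237  0.411 -0.88 ] [ 0.615  0.743 -1.33   1.749  0.248  1.136 -0.191] 1.44 (array([ 0.57 ,  0.822, -1.25 ,  1.814,  0.324,  1.014, -0.193]), np.float64(0.12))
150 [-0.411  0.237 -0.88 ] [ 0.47   0.851 -1.33   1.595  0.343  1.439  0.171] 1.8 (array([ 0.447,  0.928, -1.269,  1.659,  0.414,  1.33 ,  0.174]), np.float64(0.11))
```

Run:
```python
from coll import *
from scipy.spatial.transform import Slerp
q=np.array(robot.read_state()['joints']);p0,Rc=pose();psi=90;Rm=R.from_matrix(Rcol(psi));P=pcol(60,psi)
print(P,Rm.as_matrix())
sl=Slerp([0,1],R.concatenate([Rc,Rm]))
for f in np.linspace(0,1,6):
    p=p0+(P-p0)*f+[0,0,120*np.sin(np.pi*f)];r=kin.ik(p,sl(f).as_matrix(),q,4,.03)
    print(f,p.round(0),to(p,sl(f)),r and (r[0],round(r[1],2)))
    if r:q=r[0]
```

```text
[504.5   239.597 251.4  ] [[ 0.     1.     0.   ]
 [ 0.88  -0.     0.475]
 [ 0.475  0.    -0.88 ]]
0.0 [ 630. -209.  161.] (array([0., 0., 0.]), array([0., 0., 0.])) (array([ 0.385,  0.916, -0.402,  1.084,  0.302,  1.813, -1.631]), np.float64(0.0))
0.2 [ 605. -119.  249.] (array([-76.4, -87.8, -54.7]), array([-0.02 ,  0.168, -0.341])) (array([ 0.419,  0.689, -0.563,  1.284,  0.262,  1.702, -1.437]), np.float64(0.23))
0.4 [580. -29. 311.] (array([-137.3, -175.6,  -87.3]), array([-0.04 ,  0.335, -0.682])) (array([ 0.483,  0.523, -0.735,  1.42 ,  0.189,  1.582, -1.222]), np.float64(0.22))
0.6000000000000001 [555.  60. 329.] (array([-173.2, -263.4,  -84.3]), array([-0.06 ,  0.503, -1.022])) (array([ 0.579,  0.423, -0.92 ,  1.562,  0.104,  1.397, -0.984]), np.float64(0.24))
0.8 [530. 150. 304.] (array([-184.1, -351.2,  -45.6]), array([-0.08 ,  0.671, -1.363])) (array([ 0.669,  0.398, -1.095,  1.733,  0.027,  1.138, -0.717]), np.float64(0.27))
1.0 [504. 240. 251.] (array([-179.4, -438.9,   15.2]), array([-0.1  ,  0.838, -1.704])) (array([ 0.699,  0.5  , -1.256,  1.897,  0.045,  0.84 , -0.485]), np.float64(0.3))
```

servo_tool(
  plan=[
    {"travel": [-76, -88, -55], "rotation": [-0.02, 0.168, -0.341], "gripper": 0},
    {"travel": [-76, -88, -55], "rotation": [-0.02, 0.168, -0.341], "gripper": 0},
    {"travel": [-137, -176, -87], "rotation": [-0.04, 0.335, -0.682], "gripper": 0},
    {"travel": [-137, -176, -87], "rotation": [-0.04, 0.335, -0.682], "gripper": 0},
    {"travel": [-137, -176, -87], "rotation": [-0.04, 0.335, -0.682], "gripper": 0},
    {"travel": [-173, -263, -84], "rotation": [-0.06, 0.503, -1.022], "gripper": 0},
    {"travel": [-173, -263, -84], "rotation": [-0.06, 0.503, -1.022], "gripper": 0},
    {"travel": [-184, -351, -46], "rotation": [-0.08, 0.671, -1.363], "gripper": 0},
    {"travel": [-184, -351, -46], "rotation": [-0.08, 0.671, -1.363], "gripper": 0},
    {"travel": [-184, -351, -46], "rotation": [-0.08, 0.671, -1.363], "gripper": 0},
    {"travel": [-179.4, -439, 15], "rotation": [-0.1, 0.838, -1.704], "gripper": 0},
    {"travel": [-179.4, -439, 15], "rotation": [-0.1, 0.838, -1.704], "gripper": 0},
    {"travel": [-179.4, -439, 15], "rotation": [-0.1, 0.838, -1.704], "gripper": 0},
    {"travel": [-179.4, -439, 15], "rotation": [-0.1, 0.838, -1.704], "gripper": 0},
    {"travel": [-179.4, -439, 15], "rotation": [-0.1, 0.838, -1.704], "gripper": 0},
  ],
)

```text
t: 17.7
ee_pos: [507.1, 238.6, 252.4]
tool_rot: [-0.172, 0.687, 0.685, 0.174]
contact_force: [0.3, 0.8, -1.0]
finger_gap: 24.3
```

```bash
python3 snap.py w16;python3 snap.py s16 side; python3 snap.py sc16 scene; python3 crop.py s16 220 180 100 75 8 s16c; python3 crop.py sc16 290 120 100 75 8 sc16c; python3 -c "
from coll import *
print(to(pcol(60,90),R.from_matrix(Rcol(90))))"
```

```text
17.7 [507.1 238.6 252.4] [ 0.654  0.454 -1.173  1.895 -0.037  0.836 -0.413] [ 0.3  0.8 -1. ] 24.3
17.75 [506.9 238.8 252.4] [ 0.654  0.454 -1.174  1.895 -0.037  0.836 -0.413] [-0.  -0.8 -0.2] 24.7
17.8 [506.5 239.1 252.3] [ 0.654  0.454 -1.174  1.896 -0.037  0.836 -0.413] [ 0.9  0.  -0.3] 24.7
(array([-0.1, -1.7,  0.9]), array([ 0.003,  0.001, -0.   ]))
```

View pics/w16.png

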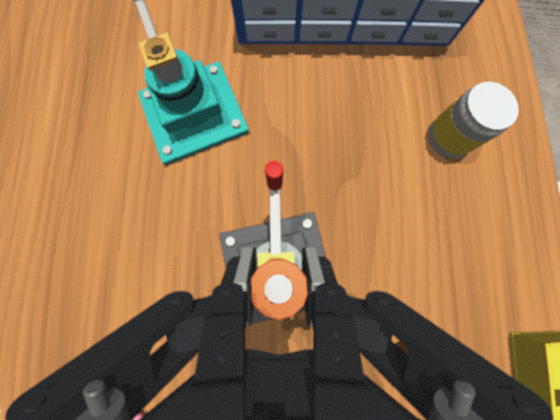

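View pics/s16c.png

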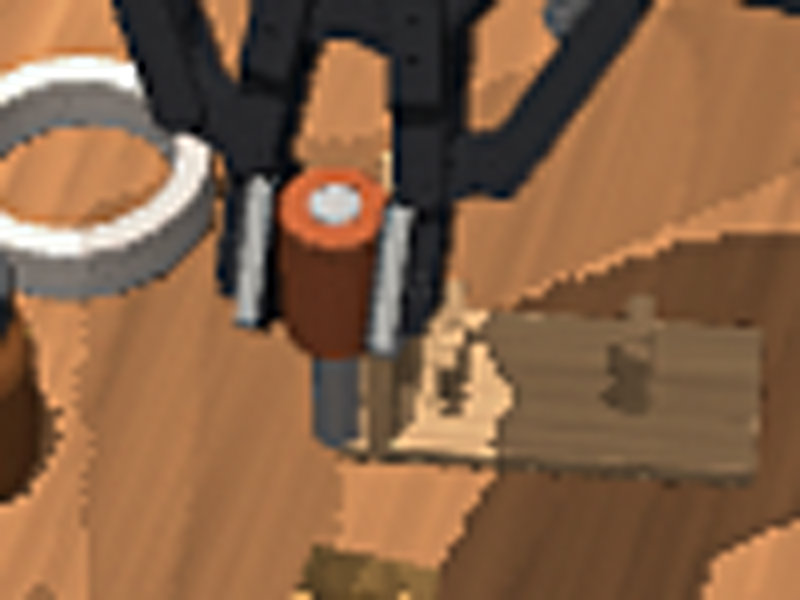

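View pics/sc16c.png

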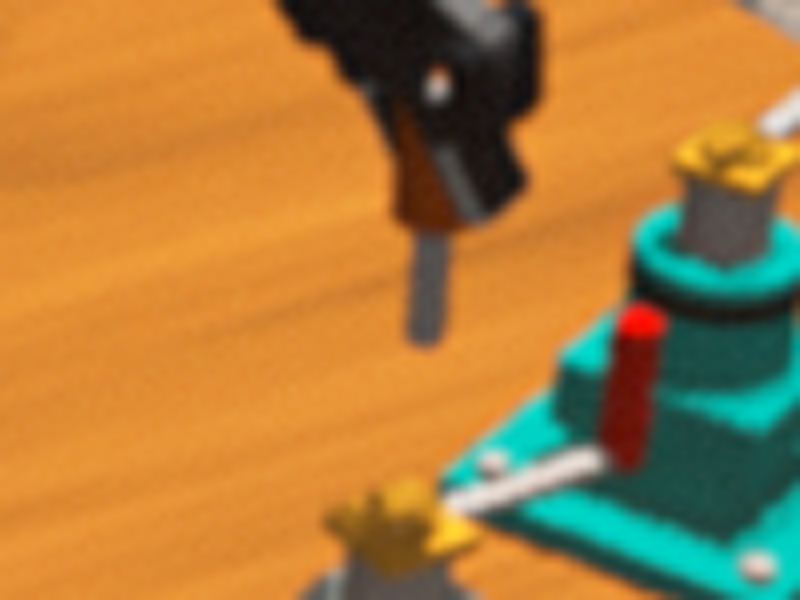

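```bash
python3 - <<'E'
from coll import *
c,e=tri(('scene',(339.8,184.8)),('side',(265,254.8)));print('C',c,e)
t,e2=tri(('scene',(290+424/8,120+337/8)),('side',(220+337/8,180+431/8)));print('E',t,e2,'diff',t-c)
p,Rt=pose();print('E pred',p+Rt.apply(Et), 'C used',C, (p+Rt.apply(Et))-C)
print('axis pred',Rt.apply(dt))
# axis directions in images: vertical line through E
for n,o in(('scene',[290,120]),('side',[220,180])):
    X=p+Rt.apply(Et);print(n,(proj(n,[X,X+[0,0,42],X+[0,0,82],C])-o)*8)
E
python3 crop.py sc16 325 135 40 35 20 sc16d; python3 crop.py s16 250 195 40 45 13 s16d
```

```text
C [505.982 224.01  146.566] [np.float64(1.8422652127208226), np.float64(1.8422652127207666)]
E [509.602 224.227 212.97 ] [np.float64(1.5079698964303974), np.float64(1.5079698964303156)] diff [ 3.62   0.217 66.404]
E pred [506.299 224.117 212.859] C used [504.5 224.5 152. ] [ 1.799 -0.383 60.859]
axis pred [-0.002  0.001  1.   ]
scene [[412.298 330.129]
 [424.878 204.544]
 [437.517  78.904]
 [392.766 498.348]]
side [[344.759 436.777]
 [339.524 322.99 ]
 [334.226 207.296]
 [358.137 591.683]]
```

View pics/sc16d.png

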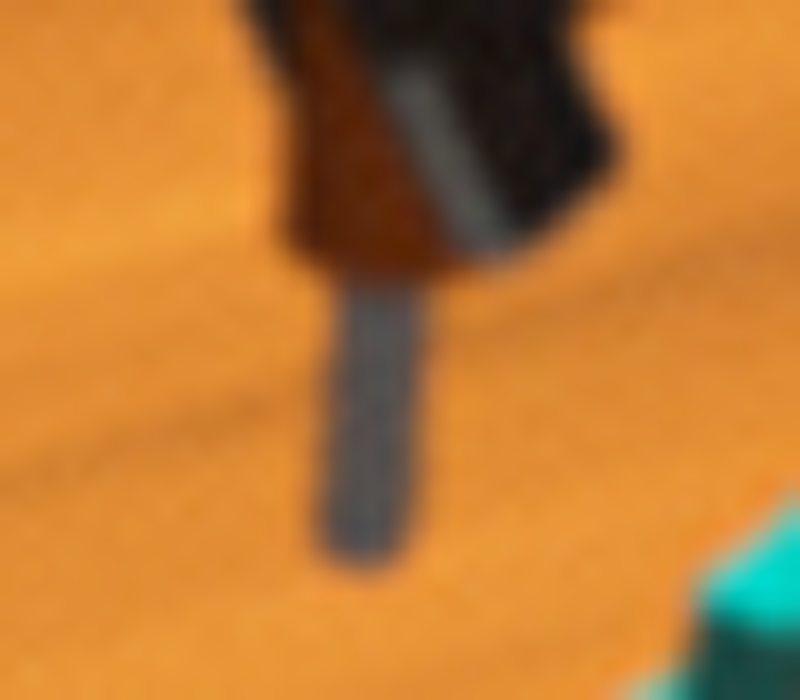

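View pics/s16d.png

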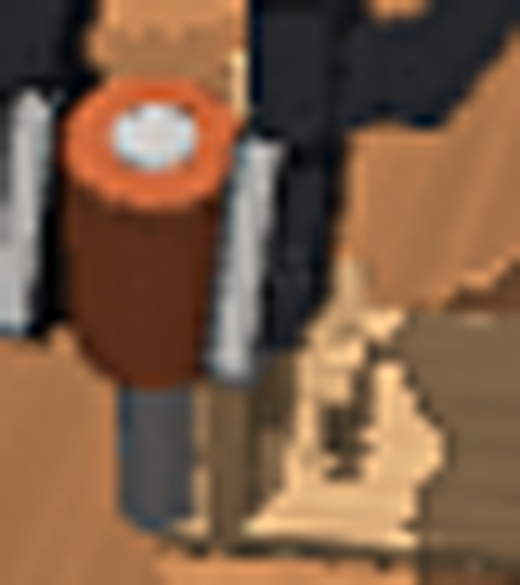

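```bash
cat >> coll.py <<'E'
Rn=R.from_rotvec([0,.045,0])*R.from_matrix(Rcol(90))
p60=pcol(60,90);Gw=p60+Rcol(90)@[0,0,-30]
def pn(dx,dy,dz): return Gw+[dx,dy,dz]-Rn.apply([0,0,-30])
E
python3 - <<'E'
from coll import *
base=(p60,R.from_matrix(Rcol(90)))
for d in((1.4,-.7,0),(1.4,-.7,-48)): print(to(pn(*d),Rn,base),to(pn(*d),Rn))
E
```

```text
(array([-0.6,  0.2, -0.4]), array([0.04 , 0.   , 0.021])) (array([-0.7, -1.5,  0.6]), array([0.042, 0.001, 0.021]))
(array([-23.4,   0.2,  41.9]), array([0.04 , 0.   , 0.021])) (array([-23.5,  -1.6,  42.8]), array([0.042, 0.001, 0.021]))
```

servo_tool(
  plan=[
    {"travel": [-10, 0.2, 18], "rotation": [0.04, 0, 0.021], "gripper": 0},
    {"travel": [-23.4, 0.2, 42], "rotation": [0.04, 0, 0.021], "gripper": 0},
    {"travel": [-23.4, 0.2, 42], "rotation": [0.04, 0, 0.021], "gripper": 0},
    {"travel": [-23.4, 0.2, 42], "rotation": [0.04, 0, 0.021], "gripper": 0},
    {"travel": [-23.4, 0.2, 42], "rotation": [0.04, 0, 0.021], "gripper": 0},
    {"travel": [-23.4, 0.2, 42], "rotation": [0.04, 0, 0.021], "gripper": 0},
  ],
)

```text
t: 18.6
ee_pos: [506.0, 239.1, 204.4]
tool_rot: [-0.188, 0.689, 0.682, 0.158]
contact_force: [-0.9, 1.4, -0.4]
finger_gap: 24.3
```

```bash
python3 snap.py s17 side; python3 snap.py sc17 scene; python3 crop.py s17 240 205 50 60 10 s17c; python3 crop.py sc17 315 140 50 60 10 sc17c; python3 -c "
from coll import *
print(to(pn(1.4,-.7,-48),Rn))
p,Rt=pose();X=p+Rt.apply(Et);Y=X+82*Rt.apply(dt);print(X)
for n,o in(('scene',[315,140]),('side',[240,205])): print(n,(proj(n,[X,Y,C])-o)*10)"
```

```text
18.6 [506.  239.1 204.4] [ 0.589  0.532 -1.112  1.918  0.008  0.791 -0.434] [-0.9  1.4 -0.4] 24.3
18.65 [505.9 239.1 204.2] [ 0.589  0.532 -1.112  1.918  0.008  0.791 -0.434] [0.2 0.5 0.9] 24.2
(array([-0.4, -1.1,  0.5]), array([0.001, 0.   , 0.001]))
[504.099 223.919 164.702]
scene [[242.313 379.308]
 [280.842  89.814]
 [240.958 422.935]]
side [[248.689 449.535]
 [219.151 180.329]
 [247.671 489.603]]
```

View pics/s17c.png

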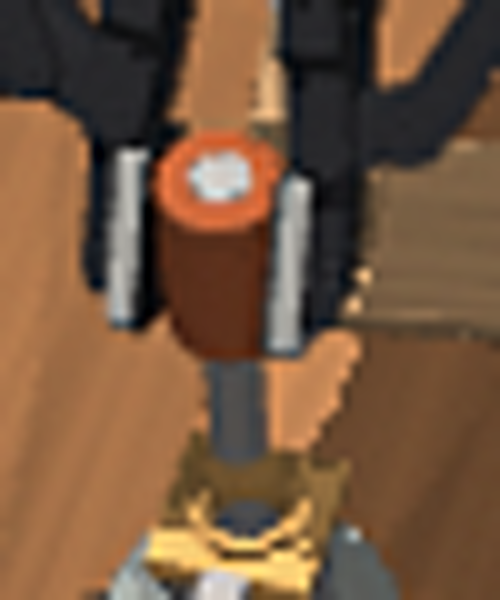

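View pics/sc17c.png

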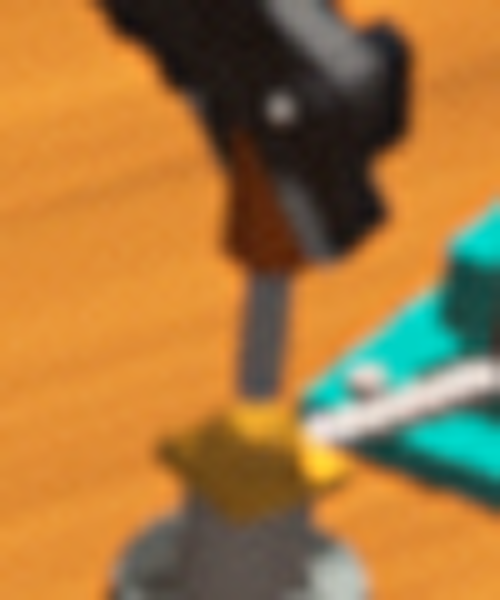

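```bash
python3 crop.py sc17 328 160 25 25 24 sc17d; python3 crop.py s17 252 210 25 45 13 s17d
```

```text
(no output)
```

View pics/sc17d.png

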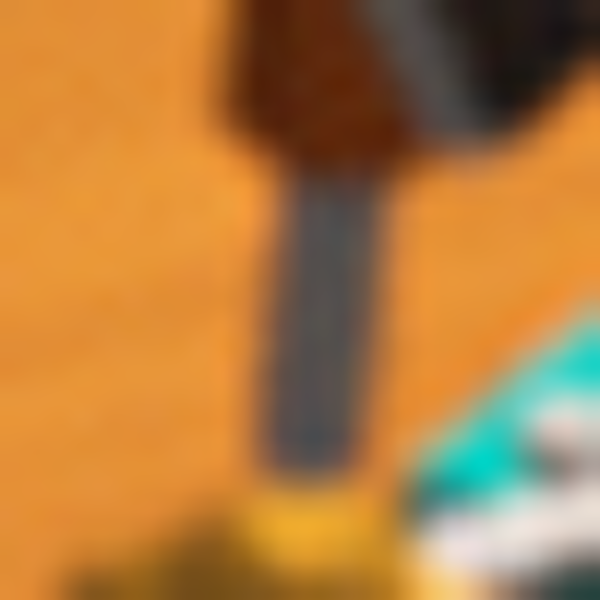

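View pics/s17d.png

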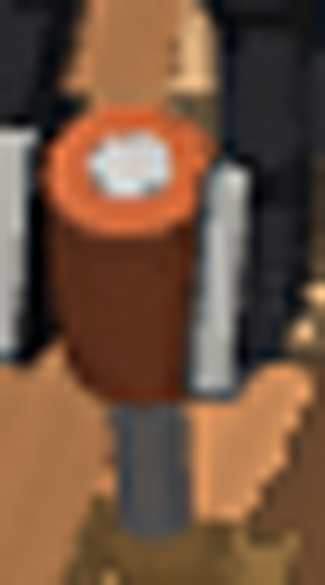

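```bash
python3 -c "
from coll import *
for d in ((-2.2,0,-12),(-2.2,0,-20),(-2.2,0,-28),(-2.2,0,-40),(-2.2,0,-52)): print(d,Rn.inv().apply(d).round(1))"
```

```text
(-2.2, 0, -12) [-5.7 -1.7 10.6]
(-2.2, 0, -20) [-9.5 -1.3 17.7]
(-2.2, 0, -28) [-13.3  -0.9  24.7]
(-2.2, 0, -40) [-19.   -0.4  35.3]
(-2.2, 0, -52) [-24.7   0.1  45.8]
```

servo_tool(
  plan=[
    {"travel": [0, -2.2, 0], "rotation": [0, 0, 0], "gripper": 0},
    {"travel": [-5.7, -1.7, 10.6], "rotation": [0, 0, 0], "gripper": 0},
    {"travel": [-7.6, -1.5, 14], "rotation": [0, 0, 0], "gripper": 0},
    {"travel": [-9.5, -1.3, 17.7], "rotation": [0, 0, 0], "gripper": 0},
    {"travel": [-11.4, -1.1, 21.2], "rotation": [0, 0, 0], "gripper": 0},
    {"travel": [-11.4, -1.1, 21.2], "rotation": [0, 0, 0], "gripper": 0},
  ],
)

```text
t: 19.45
ee_pos: [503.7, 239.2, 179.5]
tool_rot: [-0.188, 0.689, 0.682, 0.158]
contact_force: [1.1, 0.7, -1.3]
finger_gap: 24.6
```

```bash
python3 snap.py s18 side; python3 snap.py sc18 scene; python3 crop.py s18 240 205 50 60 10 s18c; python3 crop.py sc18 315 140 50 60 10 sc18c; python3 -c "
from coll import *
s=robot.read_state();p,Rt=pose(s);print(p+Rt.apply(Et)-C,s['contact_force'],s['moment'])"
```

```text
19.45 [503.7 239.2 179.5] [ 0.567  0.56  -1.087  1.944  0.031  0.742 -0.437] [ 1.1  0.7 -1.3] 24.6
19.5 [503.7 239.2 179.6] [ 0.568  0.56  -1.087  1.944  0.03   0.742 -0.437] [ 1.   0.6 -2.9] 24.5
[ -2.551  -0.393 -11.663] [ 0.911  2.605 -2.77 ] [-0.34  -0.421 -0.106]
```

View pics/s18c.png

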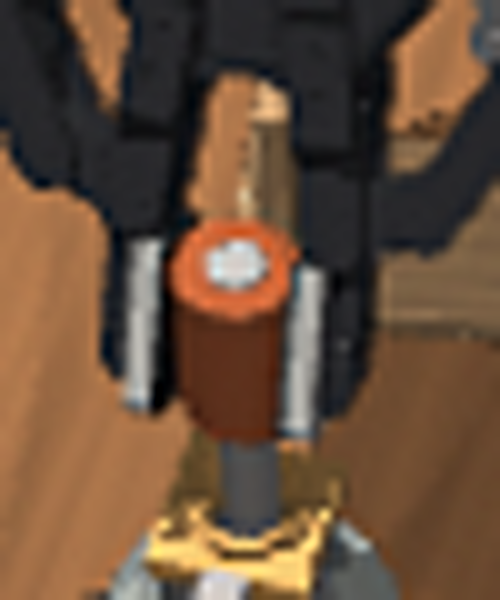

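View pics/sc18c.png

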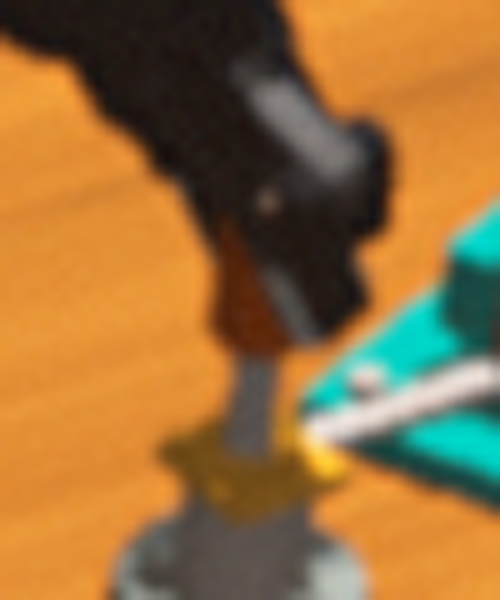

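servo_tool(
  plan=[
    {"travel": [-1.9, 0.2, 3.5], "rotation": [0, 0, 0], "gripper": 0},
    {"travel": [-3.8, 0.3, 7], "rotation": [0, 0, 0], "gripper": 0},
    {"travel": [-5.7, 0.5, 10.6], "rotation": [0, 0, 0], "gripper": 0},
    {"travel": [-7.6, 0.7, 14.1], "rotation": [0, 0, 0], "gripper": 0},
    {"travel": [-9.5, 0.8, 17.6], "rotation": [0, 0, 0], "gripper": 0},
    {"travel": [-9.5, 0.8, 17.6], "rotation": [0, 0, 0], "gripper": 0},
  ],
)

```text
t: 20.3
ee_pos: [503.4, 239.1, 159.2]
tool_rot: [-0.188, 0.689, 0.682, 0.158]
contact_force: [2.5, 3.5, -2.5]
finger_gap: 24.4
```

```bash
python3 -c "
from coll import *
s=log();p,Rt=pose(s);print(p+Rt.apply(Et)-C,s['contact_force'],s['moment'])"
```

```text
[ -2.838  -0.47  -32.123] [ 2.492  3.52  -2.475] [-0.052 -0.607 -0.247]
```

servo_tool(
  plan=[
    {"travel": [-1.4, 0.6, 3], "rotation": [0, 0, 0], "gripper": 0},
    {"travel": [-2.5, 1, 5.2], "rotation": [0, 0, 0], "gripper": 0},
    {"travel": [-2.5, 1, 5.2], "rotation": [0, 0, 0], "gripper": 0},
    {"travel": [-2.5, 1, 5.2], "rotation": [0, 0, 0], "gripper": 0},
  ],
)

```text
t: 20.8
ee_pos: [503.9, 239.4, 154.0]
tool_rot: [-0.188, 0.689, 0.682, 0.158]
contact_force: [-1.2, -0.2, 5.8]
finger_gap: 24.6
```

```bash
python3 -c "
from coll import *
s=log();p,Rt=pose(s);print(p+Rt.apply(Et)-C,s['contact_force'],s['moment'])"; python3 snap.py s19 side; python3 snap.py sc19 scene; python3 crop.py s19 240 205 50 60 10 s19c; python3 crop.py sc19 315 140 50 60 10 sc19c
```

```text
[ -2.361  -0.231 -37.346] [-1.184 -0.164  5.845] [-0.019  0.311  0.037]
20.8 [503.9 239.4 154. ] [ 0.54   0.593 -1.056  1.963  0.057  0.695 -0.441] [-1.2 -0.2  5.8] 24.6
20.85 [503.9 239.4 154. ] [ 0.54   0.593 -1.056  1.963  0.057  0.695 -0.441] [-1.1 -0.3  5.3] 24.5
```

View pics/s19c.png

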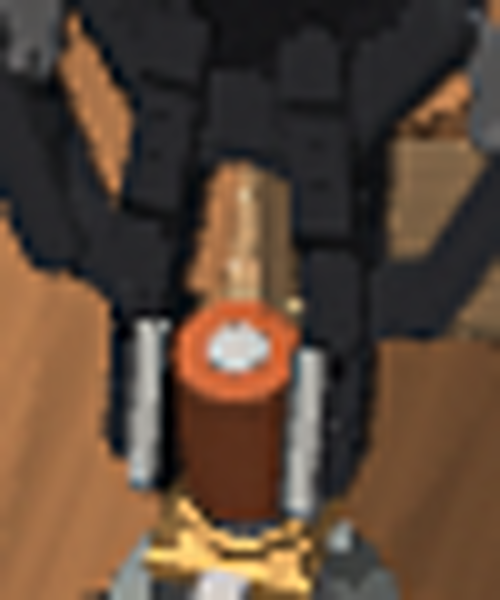

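View pics/sc19c.png

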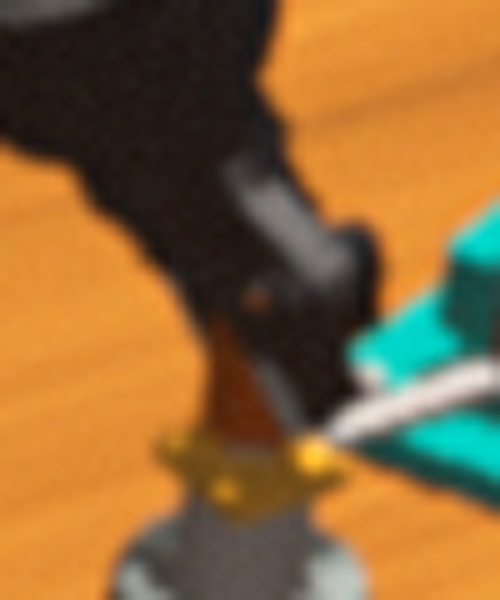

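servo_tool(
  plan=[
    {"travel": [-0.8, 0, 1.6], "rotation": [0, 0, 0], "gripper": 0},
    {"travel": [-0.8, 0, 1.6], "rotation": [0, 0, 0], "gripper": 0},
    {"travel": [-0.8, 0, 1.6], "rotation": [0, 0, 0], "gripper": 0},
  ],
)

```text
t: 21.28
ee_pos: [504.0, 240.6, 153.4]
tool_rot: [-0.189, 0.689, 0.682, 0.158]
contact_force: [-2.9, -0.0, 12.1]
finger_gap: 24.2
```

```bash
python3 -c "
from coll import *
s=log();p,Rt=pose(s);print(p+Rt.apply(Et)-C,s['contact_force'],s['moment'])"
```

```text
[ -2.168   1.058 -37.989] [-2.906 -0.018 12.066] [0.556 0.87  0.237]
```

servo_tool(
  plan=[
    {"travel": [0, 0, 0], "rotation": [0, 0, 0], "gripper": 100},
    {"travel": [0, 0, 0], "rotation": [0, 0, 0], "gripper": 100},
    {"travel": [0, 0, 0], "rotation": [0, 0, 0], "gripper": 100},
    {"travel": [0, 0, 0], "rotation": [0, 0, 0], "gripper": 100},
    {"travel": [0, 0, 0], "rotation": [0, 0, 0], "gripper": 100},
    {"travel": [0, 0, -30], "rotation": [0, 0, 0], "gripper": 100},
    {"travel": [0, 0, -70], "rotation": [0, 0, 0], "gripper": 100},
    {"travel": [0, 0, -130], "rotation": [0, 0, 0], "gripper": 100},
    {"travel": [0, 0, -130], "rotation": [0, 0, 0], "gripper": 100},
    {"travel": [0, 0, -130], "rotation": [0, 0, 0], "gripper": 100},
  ],
)

```text
t: 22.52
ee_pos: [508.8, 177.4, 265.9]
tool_rot: [-0.188, 0.689, 0.682, 0.158]
contact_force: [-0.7, -0.0, 0.5]
finger_gap: 85.3
```

```bash
python3 snap.py w20; python3 snap.py s20 side; python3 crop.py s20 220 190 100 100 6 s20c;python3 crop.py w20 220 130 150 170 3.5 w20c
```

```text
22.525 [508.8 177.4 265.9] [ 0.78   0.467 -1.194  1.858 -0.055  0.964 -0.326] [-0.7 -0.   0.5] 85.3
22.575 [508.2 177.8 265.4] [ 0.779  0.468 -1.194  1.858 -0.055  0.964 -0.326] [-0.5  0.1 -0.2] 85.8
```

View pics/s20c.png

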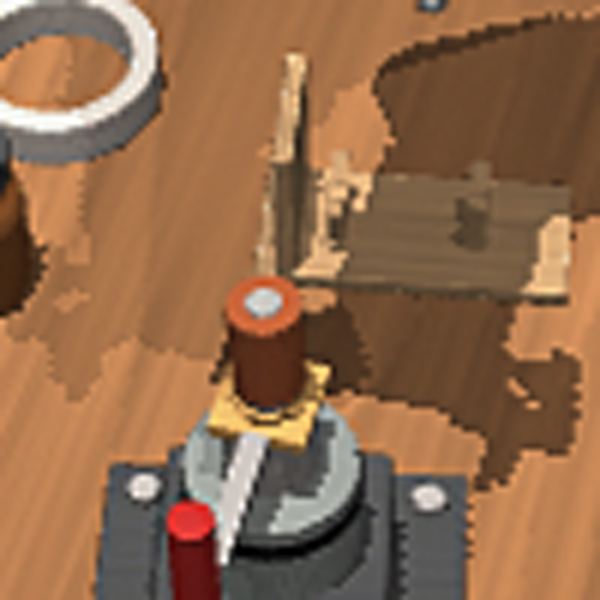

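View pics/w20.png

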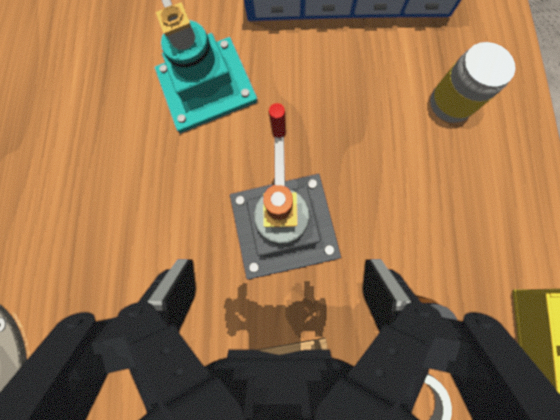

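```bash
python3 crop.py w20 255 90 50 130 4.6 w20d; python3 -c "
from h import *
import pickle
W=pickle.load(open('pics/w20.pkl','rb'))
a=atz(W,(278.3,199.5),196);b=atz(W,(278,107),192);print(a,b,b-a)
print(atz('side',(220+265/6,190+303/6),196),atz('side',(220+191/6,190+519/6),192))"
```

```text
[505.53881296 224.20635201 196.        ] [504.96242354 312.14190604 192.        ] [-0.57638942 87.93555403 -4.        ]
[504.40960036 224.78947458 196.        ] [503.10511332 310.33979995 192.        ]
```

View pics/w20d.png

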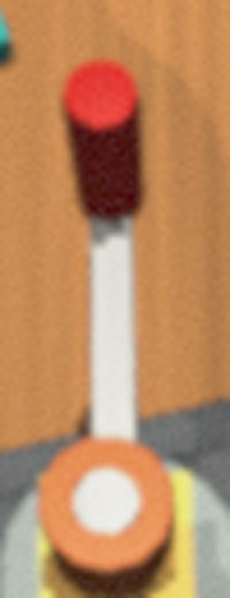

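```bash
cat > arc.py <<'E'
from h import *
import kin
np.set_printoptions(precision=3,suppress=True)
A0=np.array([504.9,224.5]);rad=85
def ppose(th,z=142,flip=False,a=0.0):
    # th nut angle from +y clockwise
    d=np.array([np.sin(th),np.cos(th),0]);
    x=d*(-1 if flip else 1);zz=np.array([0,0,-1.]);y=np.cross(zz,x)
    return np.array([*A0,0])+rad*d+[0,0,z],R.from_matrix(np.column_stack([x,y,zz]))
E
python3 - <<'E'
from arc import *
q0=np.array(robot.read_state()['joints'])
for fl in(False,True):
    q=q0
    for th in(0,.4,.8,1.2,1.65):
        p,Rm=ppose(th,142,fl);r=kin.ik(p,Rm.as_matrix(),q,6,.05);print(fl,th,p,r and (r[0],round(r[1],2)))
        if r:q=r[0]
    p,Rm=ppose(0,240,fl);print(to(p,Rm))
import pickle
W=pickle.load(open('pics/w20.pkl','rb'));print(atz(W,(255+101/4.6,90+95/4.6),192),atz(W,(255+106/4.6,90+500/4.6),196))
E
```

```text
False 0 [504.9 309.5 142. ] (array([-0.017,  0.577, -0.868,  1.789,  0.511,  1.017, -1.083]), np.float64(0.79))
False 0.4 [538.001 302.79  142.   ] (array([-0.086,  0.569, -0.726,  1.734,  0.437,  1.007, -1.373]), np.float64(0.29))
False 0.8 [565.875 283.72  142.   ] (array([-0.112,  0.566, -0.627,  1.7  ,  0.383,  1.001, -1.674]), np.float64(0.3))
False 1.2 [584.123 255.3   142.   ] (array([-0.127,  0.55 , -0.531,  1.693,  0.323,  0.986, -1.973]), np.float64(0.3))
False 1.65 [589.634 217.775 142.   ] (array([-0.139,  0.517, -0.426,  1.721,  0.253,  0.958, -2.313]), np.float64(0.34))
(array([103.6,  -1.7,  84.7]), array([-0.045, -0.494, -0.009]))
True 0 [504.9 309.5 142. ] (array([ 0.218,  0.84 , -1.33 ,  1.776,  0.864,  1.256,  1.793]), np.float64(2.12))
True 0.4 [538.001 302.79  142.   ] (array([ 0.131,  0.724, -1.095,  1.72 ,  0.703,  1.146,  1.569]), np.float64(0.24))
True 0.8 [565.875 283.72  142.   ] (array([ 0.057,  0.653, -0.893,  1.688,  0.567,  1.08 ,  1.328]), np.float64(0.24))
True 1.2 [584.123 255.3   142.   ] (array([ 0.029,  0.613, -0.765,  1.682,  0.48 ,  1.043,  1.048]), np.float64(0.28))
True 1.65 [589.634 217.775 142.   ] (array([ 0.026,  0.569, -0.664,  1.709,  0.405,  1.005,  0.709]), np.float64(0.34))
(array([103.6,  -1.7,  84.7]), array([-0.766,  0.07 ,  3.036]))
[504.009 308.481 192.   ] [505.32  224.905 196.   ]
```

servo_tool(
  plan=[
    {"travel": [103.6, -1.7, 84.7], "rotation": [-0.045, -0.494, -0.009], "gripper": 100},
    {"travel": [103.6, -1.7, 84.7], "rotation": [-0.045, -0.494, -0.009], "gripper": 100},
    {"travel": [103.6, -1.7, 84.7], "rotation": [-0.045, -0.494, -0.009], "gripper": 100},
    {"travel": [103.6, -1.7, 84.7], "rotation": [-0.045, -0.494, -0.009], "gripper": 100},
    {"travel": [103.6, -1.7, 84.7], "rotation": [-0.045, -0.494, -0.009], "gripper": 100},
    {"travel": [103.6, -1.7, 84.7], "rotation": [-0.045, -0.494, -0.009], "gripper": 100},
  ],
)

```text
t: 23.38
ee_pos: [505.4, 309.1, 239.9]
tool_rot: [-0.0, 0.707, 0.707, -0.0]
contact_force: [0.6, -0.2, 0.0]
finger_gap: 85.9
```

```bash
python3 snap.py w21
python3 - <<'E'
from arc import *
import pickle
W=pickle.load(open('pics/w21.pkl','rb'))
p,Rm=ppose(0,142);print(to(p,Rm),pose()[0]);print(proj(W,[[504.9,309.5,192],[504.9,224.5,196]]))
E
```

```text
23.375 [505.4 309.1 239.9] [ 0.008  0.462 -0.887  1.693  0.384  1.172 -0.981] [ 0.6 -0.2  0. ] 85.9
(array([ 1.7, -1.3, 98. ]), array([-0.   ,  0.001, -0.003])) [506.183 307.888 239.962]
[[277.672 223.592]
 [277.704 322.17 ]]
```

View pics/w21.png

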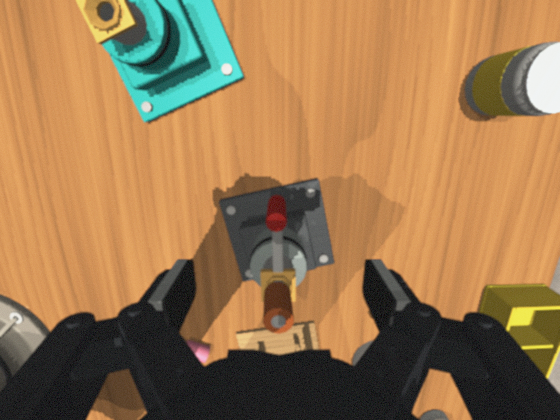

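servo_tool(
  plan=[
    {"travel": [0, -0.5, 50], "rotation": [0, 0, 0], "gripper": 100},
    {"travel": [0, -0.5, 98], "rotation": [0, 0, 0], "gripper": 100},
    {"travel": [0, -0.5, 98], "rotation": [0, 0, 0], "gripper": 100},
    {"travel": [0, -0.5, 98], "rotation": [0, 0, 0], "gripper": 100},
    {"travel": [0, -0.5, 98], "rotation": [0, 0, 0], "gripper": 0},
    {"travel": [0, -0.5, 98], "rotation": [0, 0, 0], "gripper": 0},
    {"travel": [0, -0.5, 98], "rotation": [0, 0, 0], "gripper": 0},
    {"travel": [0, -0.5, 98], "rotation": [0, 0, 0], "gripper": 0},
    {"travel": [0, -0.5, 98], "rotation": [0, 0, 0], "gripper": 0},
    {"travel": [0, -0.5, 98], "rotation": [0, 0, 0], "gripper": 0},
  ],
  squeeze=80,
)

```text
t: 24.68
ee_pos: [505.5, 309.4, 143.6]
tool_rot: [0.0, 0.708, 0.707, 0.001]
contact_force: [-3.4, -0.6, 5.8]
finger_gap: 14.5
```

```bash
python3 snap.py w22
python3 - <<'E'
from arc import *
p0,R0=ppose(0,142);print(to(p0,R0),robot.read_state()['moment'])
for th in np.arange(.1,1.75,.1):
    p,Rm=ppose(th,142);t,r=to(p,Rm,(p0,R0));print(round(th,2),t,r)
E
```

```text
24.675 [505.5 309.4 143.6] [-0.04   0.561 -0.831  1.789  0.484  1.007 -1.063] [-3.4 -0.6  5.8] 14.5
(array([ 0.1, -0.6,  1.6]), array([ 0.001, -0.   , -0.002])) [-0.244  0.614 -0.025]
0.1 [-0.4  8.5  0. ] [0.  0.  0.1]
0.2 [-1.7 16.9  0. ] [0.  0.  0.2]
0.3 [-3.8 25.1  0. ] [0.  0.  0.3]
0.4 [-6.7 33.1  0. ] [0.  0.  0.4]
0.5 [-10.4  40.8   0. ] [0.  0.  0.5]
0.6 [-14.8  48.    0. ] [0.  0.  0.6]
0.7 [-20.   54.8   0. ] [0.  0.  0.7]
0.8 [-25.8  61.    0. ] [0.  0.  0.8]
0.9 [-32.2  66.6   0. ] [0.  0.  0.9]
1.0 [-39.1  71.5   0. ] [0. 0. 1.]
1.1 [-46.4  75.8   0. ] [0.  0.  1.1]
1.2 [-54.2  79.2   0. ] [0.  0.  1.2]
1.3 [-62.3  81.9   0. ] [0.  0.  1.3]
1.4 [-70.6  83.8   0. ] [0.  0.  1.4]
1.5 [-79.   84.8   0. ] [0.  0.  1.5]
1.6 [-87.5  85.    0. ] [0.  0.  1.6]
1.7 [-96.   84.3   0. ] [0.  0.  1.7]
```

View pics/w22.png

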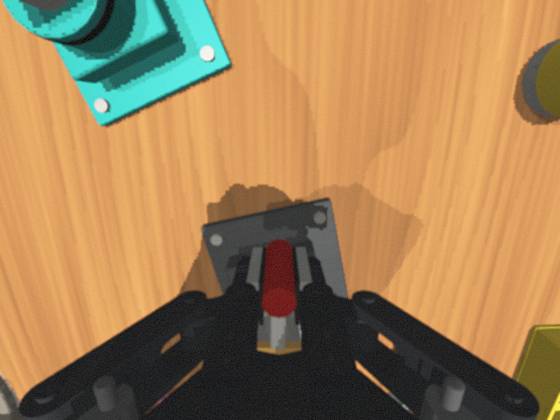

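servo_tool(
  plan=[
    {"travel": [-0.4, 8.5, 0], "rotation": [0, 0, 0.1], "gripper": 0},
    {"travel": [-1.7, 16.9, 0], "rotation": [0, 0, 0.2], "gripper": 0},
    {"travel": [-3.8, 25.1, 0], "rotation": [0, 0, 0.3], "gripper": 0},
    {"travel": [-6.7, 33.1, 0], "rotation": [0, 0, 0.4], "gripper": 0},
    {"travel": [-10.4, 40.8, 0], "rotation": [0, 0, 0.5], "gripper": 0},
    {"travel": [-10.4, 40.8, 0], "rotation": [0, 0, 0.5], "gripper": 0},
  ],
)

```text
t: 25.48
ee_pos: [546.7, 298.2, 143.7]
tool_rot: [0.001, 0.861, 0.509, 0.0]
contact_force: [-1.9, -3.2, 6.0]
finger_gap: 14.2
```

```bash
python3 snap.py w23;  python3 - <<'E'
from arc import *
p,Rt=pose();s=robot.read_state();d=p[:2]-A0;print(np.hypot(*d),np.arctan2(d[0],d[1]),s['contact_force'],s['moment'],to(*ppose(.5,142)))
E
```

```text
25.475 [546.7 298.2 143.7] [-0.094  0.567 -0.698  1.721  0.422  1.008 -1.449] [-1.9 -3.2  6. ] 14.2
84.65871935951743 0.5162263284192776 [-2.547 -3.418  6.717] [-0.474  0.576 -0.217] (array([ 0.3, -1.4,  1.6]), array([ 0.001, -0.   , -0.003]))
```

View pics/w23.png

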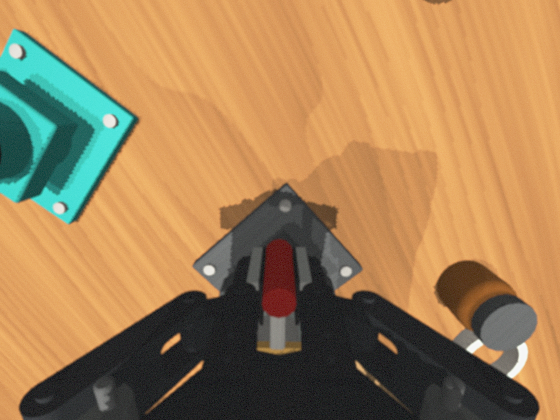

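servo_tool(
  plan=[
    {"travel": [-0.4, 8.5, 0], "rotation": [0, 0, 0.1], "gripper": 0},
    {"travel": [-1.7, 16.9, 0], "rotation": [0, 0, 0.2], "gripper": 0},
    {"travel": [-3.8, 25.1, 0], "rotation": [0, 0, 0.3], "gripper": 0},
    {"travel": [-6.7, 33.1, 0], "rotation": [0, 0, 0.4], "gripper": 0},
    {"travel": [-10.4, 40.8, 0], "rotation": [0, 0, 0.5], "gripper": 0},
    {"travel": [-14.8, 48, 0], "rotation": [0, 0, 0.6], "gripper": 0},
    {"travel": [-20, 54.8, 0], "rotation": [0, 0, 0.7], "gripper": 0},
    {"travel": [-25.8, 61, 0], "rotation": [0, 0, 0.8], "gripper": 0},
    {"travel": [-25.8, 61, 0], "rotation": [0, 0, 0.8], "gripper": 0},
  ],
)

```text
t: 26.65
ee_pos: [586.3, 246.5, 143.6]
tool_rot: [0.0, 0.991, 0.134, -0.001]
contact_force: [-6.1, -2.7, 8.6]
finger_gap: 14.4
```

Run:
```python
from arc import *
log();p,Rt=pose();s=robot.read_state();d=p[:2]-A0;print(np.hypot(*d),np.arctan2(d[0],d[1]),s['contact_force'],s['moment'],to(*ppose(1.3,142)))
```

```text
84.28701859089038 1.3067245084529395 [-6.079 -2.695  8.618] [-0.396  1.267 -0.014] (array([ 0.7, -0.6,  1.6]), array([ 0.   ,  0.001, -0.003]))
```

servo_tool(
  plan=[
    {"travel": [-0.1, 4.2, 0], "rotation": [0, 0, 0.05], "gripper": 0},
    {"travel": [-0.4, 8.5, 0], "rotation": [0, 0, 0.1], "gripper": 0},
    {"travel": [-1, 12.7, 0], "rotation": [0, 0, 0.15], "gripper": 0},
    {"travel": [-1.7, 16.9, 0], "rotation": [0, 0, 0.2], "gripper": 0},
    {"travel": [-2.6, 21, 0], "rotation": [0, 0, 0.25], "gripper": 0},
    {"travel": [-2.6, 21, 0], "rotation": [0, 0, 0.25], "gripper": 0},
  ],
)

```text
t: 27.4
ee_pos: [586.3, 241.1, 143.8]
tool_rot: [-0.009, 1.0, 0.015, -0.0]
contact_force: [-4.8, 30.6, -6.1]
finger_gap: 14.1
```

Run:
```python
from arc import *
log();p,Rt=pose();s=robot.read_state();d=p[:2]-A0;print(np.hypot(*d),np.arctan2(d[0],d[1]),s['contact_force'],s['moment'],to(*ppose(1.55,142)))
```

```text
83.04270227954022 1.3690914417275684 [-4.839 30.623 -6.114] [ 5.189  1.215 -0.038] (array([ 3.2, 15. ,  1.5]), array([-0.018,  0.   ,  0.01 ]))
```

servo_tool(
  plan=[
    {"travel": [0, 0, 0], "rotation": [0, 0, 0], "gripper": 0},
    {"travel": [0, 0, 0], "rotation": [0, 0, 0], "gripper": 0},
  ],
)

```text
t: 27.65
ee_pos: [586.2, 241.1, 143.7]
tool_rot: [-0.009, 1.0, 0.016, -0.0]
contact_force: [-6.1, 30.1, -6.9]
finger_gap: 14.0
```

```bash
python3 snap.py w24
python3 - <<'E'
from arc import *
log();p,Rt=pose();s=robot.read_state();d=p[:2]-A0;print(np.hypot(*d),np.arctan2(d[0],d[1]),s['contact_force'],s['moment'],to(*ppose(1.55,142)))
E
```

```text
27.65 [586.2 241.1 143.7] [-0.143  0.526 -0.46   1.71   0.257  0.959 -2.235] [-6.1 30.1 -6.9] 14.0
83.05242989643577 1.368980025985564 [-5.437 29.7   -5.946] [ 5.151  1.203 -0.011] (array([ 3.1, 15. ,  1.5]), array([-0.018,  0.   ,  0.011]))
```

View pics/w24.png

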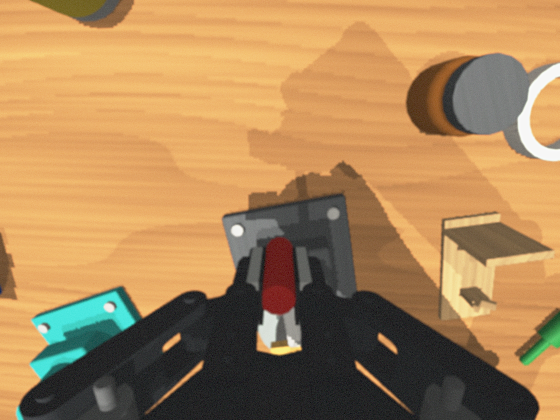

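servo_tool(
  plan=[
    {"travel": [0, 4, 0], "rotation": [0, 0, 0.02], "gripper": 0},
    {"travel": [0, 8, 0], "rotation": [0, 0, 0.04], "gripper": 0},
    {"travel": [0, 8, 0], "rotation": [0, 0, 0.04], "gripper": 0},
  ],
  squeeze=120,
)

```text
t: 28.08
ee_pos: [586.3, 241.2, 144.0]
tool_rot: [-0.014, 1.0, -0.001, 0.001]
contact_force: [0.0, 48.0, -16.6]
finger_gap: 13.7
```

Run:
```python
from arc import *
log();p,Rt=pose();s=robot.read_state();d=p[:2]-A0;print(np.hypot(*d),np.arctan2(d[0],d[1]),s['contact_force'],s['moment'],to(*ppose(1.55,142)))
```

```text
83.1492775129827 1.367995303369919 [  0.044  48.008 -16.55 ] [8.044 0.082 0.473] (array([ 3.6, 15. ,  1.6]), array([-0.028, -0.003, -0.022]))
```

servo_tool(
  plan=[
    {"travel": [0, -8, 0], "rotation": [0, 0, -0.03], "gripper": 0},
    {"travel": [0, -16, 0], "rotation": [0, 0, -0.06], "gripper": 0},
    {"travel": [0, -19, 0], "rotation": [0, 0, -0.06], "gripper": 0},
    {"travel": [0, -19, 0], "rotation": [0, 0, -0.06], "gripper": 0},
  ],
)

```text
t: 28.58
ee_pos: [586.1, 241.1, 143.6]
tool_rot: [-0.002, 1.0, 0.022, -0.003]
contact_force: [-14.5, 4.7, 10.8]
finger_gap: 13.4
```

Run:
```python
from arc import *
log();p,Rt=pose();s=robot.read_state();d=p[:2]-A0;print(np.hypot(*d),np.arctan2(d[0],d[1]),s['contact_force'],s['moment'],to(*ppose(1.55,142)))
```

```text
82.90855732942907 1.3691438877768611 [-14.526   4.691  10.807] [ 0.791  3.039 -0.181] (array([ 3.1, 15. ,  1.5]), array([-0.003,  0.006,  0.023]))
```

servo_tool(
  plan=[
    {"travel": [0, -19, 0], "rotation": [0, 0, 0], "gripper": 100},
    {"travel": [0, 0, 0], "rotation": [0, 0, 0], "gripper": 100},
    {"travel": [0, 0, 0], "rotation": [0, 0, 0], "gripper": 100},
    {"travel": [0, 0, 0], "rotation": [0, 0, 0], "gripper": 100},
    {"travel": [0, 0, 0], "rotation": [0, 0, 0], "gripper": 100},
  ],
)

```text
t: 29.2
ee_pos: [591.6, 236.6, 143.3]
tool_rot: [-0.0, 1.0, 0.019, 0.001]
contact_force: [-0.4, -0.7, 0.1]
finger_gap: 85.3
```

My first row there pulled back by 19 mm by mistake, which may have nudged the nut. I'll lift clear and check the post angle.

servo_tool(
  plan=[
    {"travel": [0, 0, -50], "rotation": [0, 0, 0], "gripper": 100},
    {"travel": [0, 0, -100], "rotation": [0, 0, 0], "gripper": 100},
    {"travel": [0, 0, -100], "rotation": [0, 0, 0], "gripper": 100},
    {"travel": [0, 0, -100], "rotation": [0, 0, 0], "gripper": 100},
  ],
)

```text
t: 29.7
ee_pos: [591.0, 236.6, 242.9]
tool_rot: [-0.0, 1.0, 0.02, 0.001]
contact_force: [0.1, -0.4, 0.3]
finger_gap: 85.0
```

```bash
python3 snap.py w25; python3 snap.py s25 side; python3 crop.py s25 200 190 110 100 6 s25c; python3 crop.py w25 240 180 90 170 3.5 w25c
```

```text
29.7 [591.  236.6 242.9] [-0.13   0.437 -0.477  1.603  0.214  1.153 -2.187] [ 0.1 -0.4  0.3] 85.0
29.75 [590.6 236.3 242.1] [-0.13   0.438 -0.476  1.604  0.214  1.153 -2.187] [-0.4  0.7 -0.5] 85.5
```

View pics/w25.png

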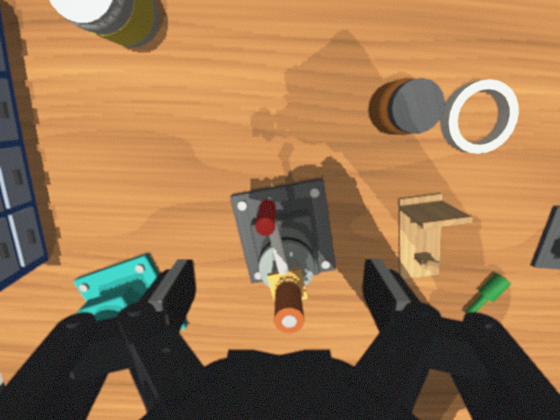

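View pics/s25c.png

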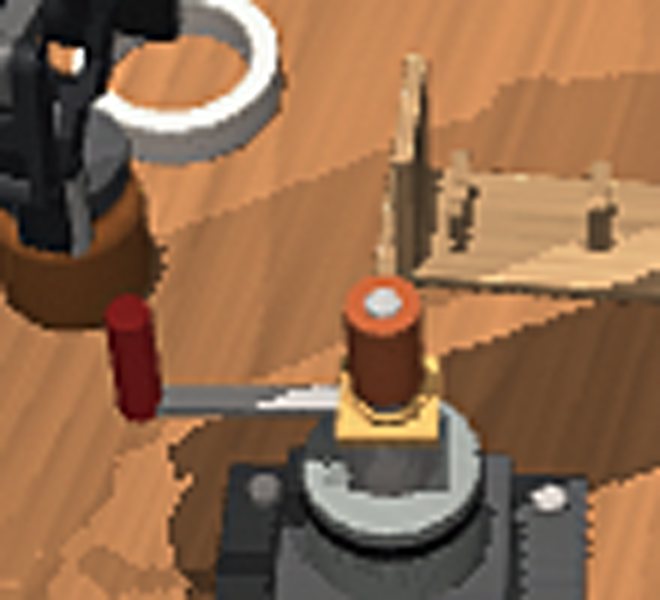

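View pics/w25c.png

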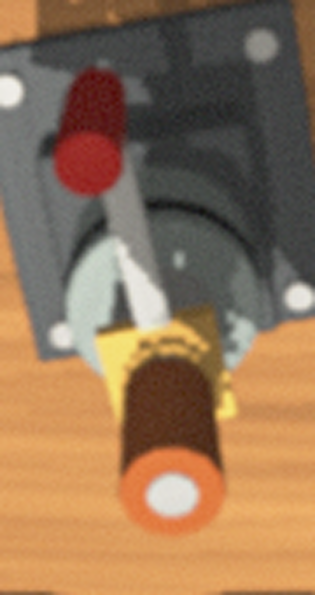

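```bash
python3 -c "
from h import *
import pickle
W=pickle.load(open('pics/w25.pkl','rb'))
c=lambda x,y:(240+x/3.5,180+y/3.5)
a=atz(W,c(172,495),196);b=atz(W,c(88,163),192);print(a,b,b-a,np.arctan2(*(b-a)[:2]),np.hypot(*(b-a)[:2]))
d=lambda x,y:(200+x/6,190+y/6)
a=atz('side',d(384,302),196);b=atz('side',d(129,313),192);print(a,b,np.arctan2(*(b-a)[:2]),np.hypot(*(b-a)[:2]))
print([atz(W,c(*q),12) for q in((8,90),(262,45),(300,297),(62,335))])
"
```

```text
[505.13171393 224.78263827 196.        ] [587.37891741 246.95342819 192.        ] [82.24720348 22.17078992 -4.        ] 1.3074919916815932 85.18301712462701
[504.84740475 224.47089595 196.        ] [585.81163046 247.91481645 192.        ] 1.2889457386991023 84.29011362067185
[array([545.23297908, 285.6838509 ,  12.        ]), array([567.64585447, 186.72018761,  12.        ]), array([458.13013056, 161.95665997,  12.        ]), array([435.78013744, 262.39890939,  12.        ])]
```

Run:
```python
from arc import *
import arc
arc.A0=np.array([505.1,224.7])
p,Rm=ppose(1.305,242);print(p,to(p,Rm));p,Rm=ppose(1.305,142);print(to(p,Rm))
```

```text
[587.115 247.028 242.   ] (array([ -3. , -10.9,  -0.3]), array([ 0.   ,  0.001, -0.227]))
(array([ -2.9, -11. ,  99.7]), array([ 0.   ,  0.001, -0.227]))
```

servo_tool(
  plan=[
    {"travel": [-3, -11, 0], "rotation": [0, 0, -0.227], "gripper": 100},
    {"travel": [-3, -11, 0], "rotation": [0, 0, -0.227], "gripper": 100},
    {"travel": [-3, -11, 50], "rotation": [0, 0, -0.227], "gripper": 100},
    {"travel": [-3, -11, 99], "rotation": [0, 0, -0.227], "gripper": 100},
    {"travel": [-3, -11, 99], "rotation": [0, 0, -0.227], "gripper": 100},
    {"travel": [-3, -11, 99], "rotation": [0, 0, -0.227], "gripper": 0},
    {"travel": [-3, -11, 99], "rotation": [0, 0, -0.227], "gripper": 0},
    {"travel": [-3, -11, 99], "rotation": [0, 0, -0.227], "gripper": 0},
    {"travel": [-3, -11, 99], "rotation": [0, 0, -0.227], "gripper": 0},
    {"travel": [-3, -11, 99], "rotation": [0, 0, -0.227], "gripper": 0},
    {"travel": [-3, -11, 99], "rotation": [0, 0, -0.227], "gripper": 0},
  ],
  squeeze=80,
)

```text
t: 31.18
ee_pos: [588.4, 247.8, 145.3]
tool_rot: [-0.0, 0.991, 0.132, 0.001]
contact_force: [-1.1, -1.2, 6.9]
finger_gap: 14.0
```

```bash
cat > st.py <<'E'
from arc import *
A0=np.array([505.1,224.7])
log();s=robot.read_state();p,Rt=pose(s);d=p[:2]-A0;th=np.arctan2(d[0],d[1]);g=p-Rt.apply([0,0,30])-[*A0,0]
print(s['t'],p,np.hypot(*d),th,'G th',np.arctan2(g[0],g[1]),'Ft',s['contact_force']@[np.cos(th),-np.sin(th),0],s['contact_force'],s['finger_gap'],to(*ppose(1.305,142)))
E
python3 st.py
```

```text
31.175 [588.433 247.754 145.346] 86.46347922441903 1.3008966063070977 G th 1.300916110639637 Ft 0.820756201048892 [-1.148 -1.169  6.933] 14.016600843390123 (array([-1.7,  0.5,  3.3]), array([-0.   , -0.003, -0.   ]))
```

servo_tool(
  plan=[
    {"travel": [-0.4, 8.5, 0], "rotation": [0, 0, 0.07], "gripper": 0},
    {"travel": [-0.4, 14, 0], "rotation": [0, 0, 0.07], "gripper": 0},
    {"travel": [-0.4, 20, 0], "rotation": [0, 0, 0.07], "gripper": 0},
    {"travel": [-0.4, 26, 0], "rotation": [0, 0, 0.07], "gripper": 0},
    {"travel": [-0.4, 26, 0], "rotation": [0, 0, 0.07], "gripper": 0},
    {"travel": [-0.4, 26, 0], "rotation": [0, 0, 0.07], "gripper": 0},
  ],
  squeeze=120,
)

```text
t: 31.92
ee_pos: [589.9, 241.6, 145.6]
tool_rot: [-0.012, 0.994, 0.105, 0.002]
contact_force: [-3.5, 37.2, -8.5]
finger_gap: 13.1
```

```bash
python3 st.py
```

```text
31.925 [589.902 241.604 145.64 ] 86.47066205598965 1.3740368978363362 G th 1.3820126370792778 Ft -37.1958496717848 [-3.509 37.228 -8.533] 13.126624093589086 (array([-1.9, -5.6,  3.8]), array([-0.023, -0.007, -0.056]))
```

servo_tool(
  plan=[
    {"travel": [0, 5, 0], "rotation": [0, 0, 0], "gripper": 0},
    {"travel": [0, 10, 0], "rotation": [0, 0, 0], "gripper": 0},
    {"travel": [0, 10, 0], "rotation": [0, 0, 0], "gripper": 0},
  ],
)

```text
t: 32.3
ee_pos: [589.9, 241.7, 145.8]
tool_rot: [-0.018, 0.994, 0.108, 0.003]
contact_force: [-3.2, 59.5, -17.3]
finger_gap: 13.2
```

```bash
python3 st.py
```

```text
32.3 [589.918 241.677 145.792] 86.50067841167204 1.3732481638089398 G th 1.385369753901566 Ft -58.99104448775816 [ -3.163  59.528 -17.253] 13.20515729199634 (array([-1.9, -5.5,  4. ]), array([-0.035, -0.01 , -0.049]))
```

servo_tool(
  plan=[
    {"travel": [0, -8, 0], "rotation": [0, 0, 0], "gripper": 0},
    {"travel": [0, -16, 0], "rotation": [0, 0, 0], "gripper": 0},
    {"travel": [0, -22, 0], "rotation": [0, 0, 0], "gripper": 0},
    {"travel": [0, -26, 0], "rotation": [0, 0, 0], "gripper": 0},
    {"travel": [0, -26, 0], "rotation": [0, 0, 0], "gripper": 0},
    {"travel": [0, -26, 0], "rotation": [0, 0, 0], "gripper": 0},
  ],
)

```text
t: 33.05
ee_pos: [589.9, 241.5, 145.5]
tool_rot: [-0.002, 0.995, 0.099, 0.001]
contact_force: [-5.1, 4.6, 6.0]
finger_gap: 13.6
```

```bash
python3 st.py
```

```text
33.05 [589.868 241.532 145.46 ] 86.42253699640658 1.3747826241170575 G th 1.3760728823451316 Ft -5.547779978908155 [-5.125  4.638  5.988] 13.56404578180611 (array([-1.9, -5.8,  3.5]), array([-0.004, -0.002, -0.067]))
```

Only 5 N of light load remains and the nut is still at its stop. I'm opening in place, then lifting.

servo_tool(
  plan=[
    {"travel": [0, 0, 0], "rotation": [0, 0, 0], "gripper": 100},
    {"travel": [0, 0, 0], "rotation": [0, 0, 0], "gripper": 100},
    {"travel": [0, 0, 0], "rotation": [0, 0, 0], "gripper": 100},
    {"travel": [0, 0, 0], "rotation": [0, 0, 0], "gripper": 100},
    {"travel": [0, 0, 0], "rotation": [0, 0, 0], "gripper": 100},
    {"travel": [0, 0, -50], "rotation": [0, 0, 0], "gripper": 100},
    {"travel": [0, 0, -100], "rotation": [0, 0, 0], "gripper": 100},
    {"travel": [0, 0, -130], "rotation": [0, 0, 0], "gripper": 100},
    {"travel": [0, 0, -130], "rotation": [0, 0, 0], "gripper": 100},
    {"travel": [0, 0, -130], "rotation": [0, 0, 0], "gripper": 100},
  ],
)

```text
t: 34.3
ee_pos: [590.6, 237.6, 273.2]
tool_rot: [0.0, 0.995, 0.098, 0.0]
contact_force: [0.2, -0.5, -1.2]
finger_gap: 85.4
```

```bash
python3 snap.py w26; python3 snap.py s26 side; python3 snap.py sc26 scene; python3 crop.py s26 200 190 110 100 6 s26c; python3 crop.py w26 230 180 90 150 4 w26c
```

```text
34.3 [590.6 237.6 273.2] [-0.106  0.42  -0.513  1.563  0.215  1.215 -2.032] [ 0.2 -0.5 -1.2] 85.4
34.35 [590.4 237.5 272.7] [-0.107  0.42  -0.513  1.564  0.215  1.215 -2.032] [ 0.1 -0.4 -0.4] 85.4
34.4 [590.4 237.5 272.5] [-0.107  0.421 -0.513  1.564  0.215  1.215 -2.032] [-0.2 -0.1  0.3] 85.3
```

View pics/w26c.png

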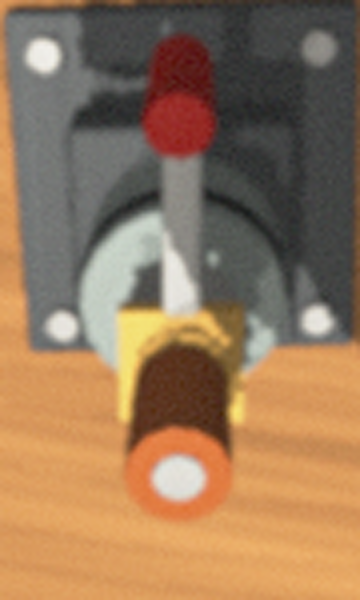

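View pics/s26c.png

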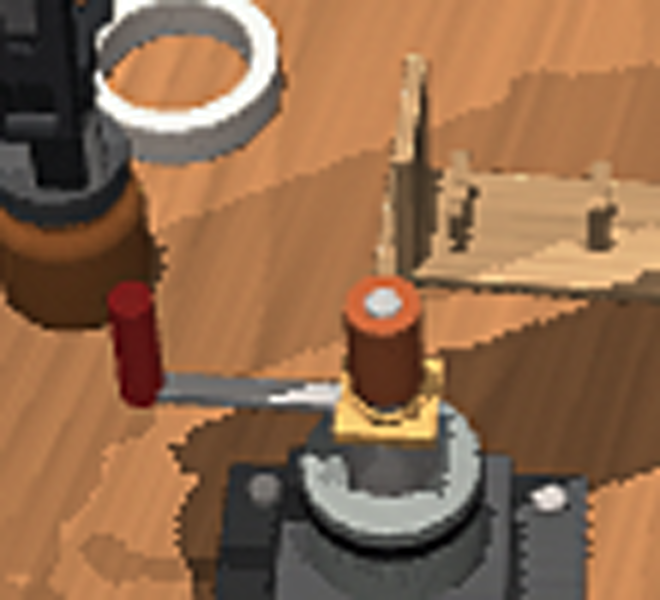

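View pics/sc26.png

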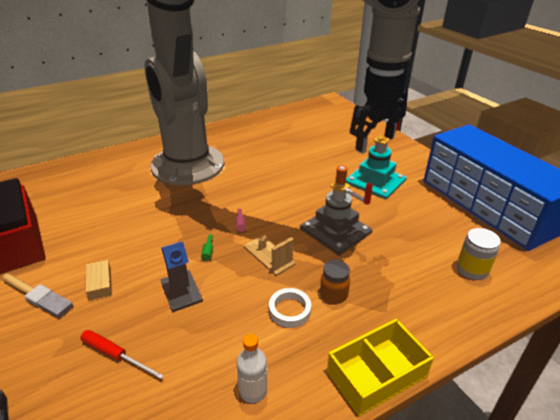

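```bash
python3 -c "
from h import *
import pickle
W=pickle.load(open('pics/w26.pkl','rb'))
c=lambda x,y:(230+x/4,180+y/4)
a=atz(W,c(179,477),196);b=atz(W,c(180,127),192);print(a,b,np.arctan2(*(b-a)[:2]),np.hypot(*(b-a)[:2]))
d=lambda x,y:(200+x/6,190+y/6)
a=atz('side',d(384,302),196);b=atz('side',d(131,300),192);print(a,b,np.arctan2(*(b-a)[:2]),np.hypot(*(b-a)[:2]))
q=[atz(W,c(*q),12) for q in((43,55),(319,48),(316,320),(62,326))];print(q,[np.arctan2(-(q[0]-q[1])[0],(q[0]-q[1])[1]),np.arctan2(-(q[3]-q[2])[0],(q[3]-q[2])[1])])
"
```

```text
[505.32023969 224.5815368  196.        ] [588.25205576 240.57692239 192.        ] 1.3802620489740494 84.46027751819132
[504.84740475 224.47089595 196.        ] [587.05661771 242.54512443 192.        ] 1.3543829168358466 84.17263469897621
[array([545.23416763, 285.90846728,  12.        ]), array([567.72528715, 186.7261048 ,  12.        ]), array([458.5945117 , 162.43062064,  12.        ]), array([436.19215399, 261.05220504,  12.        ])] [np.float64(0.2229940565926773), np.float64(0.22336438053668048)]
```

```bash
python3 -c "
from workcell import robot
s=robot.read_state();print(s['t'],s['contact_force'],s['joint_velocities'].round(3));print(robot.close_job())"
```

```text
34.45 [0.09173603 0.59811554 0.3108849 ] [-0.     0.001 -0.002 -0.004  0.001  0.001  0.001]
the job is handed in; nothing more can be done
None
```

The drum is home in the grey spindle's collet, the nut is tightened to its stop, and the gripper has let go. I handed the job in at 34.5 s; close_job reported no verdict.

**What I did:** I lifted the rust drum from the rest and parked it in the blue stand. I regripped it, lowered it into the collet until it met the floor (12 N), and released it. Then I turned the nut clockwise by its red post.

**Last checks:**
- **Drum:** it stands upright, and the wrist and side cameras put its top on the spindle axis at the height expected for fully home.
- **Nut:** it did not turn further between a 37 N and a 59 N push. After release, the wrist camera puts the post at 1.38 rad clockwise from world +y. Adding the spindle base's 0.22 rad yaw gives a nut angle of about 1.60, which is the stop. That zero mark is my inference from the base's orientation, not something given.
- **Bystanders:** the jar, tape roll, screwdriver and offcut look unmoved in the last scene picture.

**What went wrong or disagreed:**
- **Fingertip reach:** the real fingertips sit about 30 mm further back than `tip_extent` says. My first grasp closed on top of the drum with about 24 N. The drum did not move, and I corrected for the offset after that.
- **Nut pulled back:** on the first release I pulled the nut back about 0.07 rad by mistake. I gripped the post again and retightened to the stop before letting go.
- **Camera disagreement:** the side camera reads the final post angle about 0.03 rad lower than the wrist camera. I trusted the wrist camera because it matched the arm's own position readings.

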